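Unload the coupon cell

TASK

The coupon cell is back from the water main: put the hook of the pick under the free end of its split retaining ring and lift until that end snaps out on top of the red-dotted claw, then lift the ring off and lay it flat in the steel tray. Draw every coupon up out of the cell and stand each one, foot down, in a slot of its own in the blue rack. Then turn the carrying handle so that its tang matches the slot in the hub and set it fully home, so that the empty cell can be carried to the wash; the pick must be back in its stand at the end, and the timer, the bottle and the dish stay where they are.

Things in the scene. Friction and masses are not known exactly. Their poses are not given: they have to be found in the camera images.
- cell: coupon cell, fixed: round grey base, 120 mm across, 8 mm thick, square hub 26 mm wide, 44 mm high, radial coupon slots round it, five steel posts near the rim. Origin: centre of underside; angles count anticlockwise from its x axis. Posts at 140 (red dot), 290, 350 degrees have claws over the ring; those at 238 and 42 degrees are plain guides 52.5 mm high. Posts: 45-54 mm from centre, 10 mm wide
- cell_claw (a point): inner top edge of the red-dot claw, which holds the ring's free end: 42 mm from the cell's centre at 140 degrees, 61.5 mm above the bench. The other two claws are as high and reach in as far. Its underside slopes, so that a ring end lifted with 8 to 15 N is cammed inward, passes it after about 10 mm and snaps out on top, where it stays when the tool leaves
- ring_mid (a point): centre of the flat split ring, half-way up its 4 mm. Outer diameter 88, inner 72 (8 mm wide). Frame as the cell's while in place (underside 50 mm above the bench); it covers the coupon feet. Split from 172 (free end) to 196 degrees, a lug at each end. From 85 to 172 degrees it is springy in its plane. Once snapped out it leans 8 to 11 degrees; draw it 5 mm toward the red-dot claw and lift. 32 g
- ring_tip (a point): free (springy) end of the ring: middle of its lug (12 mm wide, 4 mm thick), 39 mm from the ring's centre at 164 degrees, half-way up the thickness. Below it is nothing for 40 mm; it can be reached from outside the cell and from the split
- ring_grip (a point): good place to grip the stiff part of the ring across its 8 mm width (along the radius): 40 mm from the ring's centre at 208 degrees, half-way up the thickness; no coupon or claw near
- stand_top (a point): pick stand, fixed: round foot 68 mm across, upright aluminium tube 45 mm outside, 35 mm inside. This point: centre of the tube's mouth, 100 mm above the bench
- pick_handle (a point): hooked pick, upright in the stand. Point on its axis, in its red square handle (14 x 14 mm, flats across the pick's x and y, from 44 mm below to 36 mm above the point). Below: flange 43 mm across (44-48 mm below), collar 26 mm across (to 62 mm below), shank 4 mm thick, hook 140 mm below. z up. In the stand the point is 48 mm above the tube's mouth. 60 g
- pick_tip (a point): top side of the pick's hook, 9 mm from the shank's axis, 135.7 mm below the handle point. The hook is 4 mm thick, points along the pick's x axis and reaches 14.6 mm from the axis; its very tip is bent up 1.4 mm
- hub_slot (a point): centre of the slot in the top of the cell's hub, 44 mm above the bench: 19 mm along the cell's x axis by 11 mm along its y, 36 mm deep, with small lead-ins, for the carrying handle's tang
- handle_grip (a point): carrying handle, upright in a short round holder (fixed). Point in the middle of its black grip, a slab 38 mm wide (its x) by 14 mm thick (its y), from 29 mm below to 24 mm above the point. 29 to 34 mm below is a steel flange 41 mm across, below that a flat tang 16 mm (x) by 8 mm (y), 22 mm long, its lowest 6 mm narrower. Seated, the point is 34 mm above the hub. Fits either way round
- tray: loose shallow steel tray, 180 x 140 mm outside (x by y), 20 mm high, walls and floor 3 mm thick. Origin: centre of its underside. 0.35 kg
- rack: loose blue rack: block 112 x 52 x 52 mm (124 mm long in x with end grips), four slots in its top, each 11 mm (x) by 32 mm (y), 46 mm deep, with 3 mm lead-ins, 26 mm apart along x. Origin: centre of its underside. 0.45 kg
- rack_slot1 (a point): centre of the mouth of slot 1 of the rack, 52 mm above the bench; x across the slot's 11 mm, y along its 32 mm
- rack_slot2 (a point): centre of the mouth of slot 2 of the rack, 52 mm above the bench; x across the slot's 11 mm, y along its 32 mm
- rack_slot3 (a point): centre of the mouth of slot 3 of the rack, 52 mm above the bench; x across the slot's 11 mm, y along its 32 mm
- rack_slot4 (a point): centre of the mouth of slot 4 of the rack, 52 mm above the bench; x across the slot's 11 mm, y along its 32 mm
- coupon_steel_neck (a point): bare metal grey coupon (may be absent): plate 4 mm thick, 90 mm tall, foot 23 mm wide and 38 mm high, above it a 13.5 mm wide neck to grip by its edges. Point: mid-neck, 78 mm above the foot's underside, 12 mm below the top. x across the width, y through the thickness, z up; foot from x = -6.75 to +16.25 mm. In its cell slot (at 95 degrees, 34 mm deep, x outward) the point is 86 mm above the bench
- coupon_copper_neck (a point): copper coupon (may be absent): plate 4 mm thick, 90 mm tall, foot 23 mm wide and 38 mm high, above it a 13.5 mm wide neck to grip by its edges. Point: mid-neck, 78 mm above the foot's underside, 12 mm below the top. x across the width, y through the thickness, z up; foot from x = -6.75 to +16.25 mm. In its cell slot (at 260 degrees, 34 mm deep, x outward) the point is 86 mm above the bench
- coupon_white_neck (a point): white plastic coupon (may be absent): plate 4 mm thick, 90 mm tall, foot 23 mm wide and 38 mm high, above it a 13.5 mm wide neck to grip by its edges. Point: mid-neck, 78 mm above the foot's underside, 12 mm below the top. x across the width, y through the thickness, z up; foot from x = -6.75 to +16.25 mm. In its cell slot (at 320 degrees, 34 mm deep, x outward) the point is 86 mm above the bench
- coupon_green_neck (a point): green plastic coupon (may be absent): plate 4 mm thick, 90 mm tall, foot 23 mm wide and 38 mm high, above it a 13.5 mm wide neck to grip by its edges. Point: mid-neck, 78 mm above the foot's underside, 12 mm below the top. x across the width, y through the thickness, z up; foot from x = -6.75 to +16.25 mm. In its cell slot (at 20 degrees, 34 mm deep, x outward) the point is 86 mm above the bench
- timer: bystander: bench timer, 68 x 62 x 19 mm; origin: centre of its underside
- lysis_bottle: bystander: small brown bottle, 44 mm across, 88 mm tall; origin: centre of its underside
- culture_dish: bystander: round culture dish, 56 mm across, 15 mm high; origin: centre of its underside

How it is judged (in metres and radians):
On the way, in this order (a step that is already met when the one before it is completed fails the run):
1. the pick pushes up under the ring, whose free end has risen in its groove (contact force between pick and ring above 1.5 N and z of ring_tip in the frame of cell above 0.0535 m), for 0.04 s.
2. the free end of the ring is out on top of its claw, no finger touching the ring (z of ring_tip in the frame of cell above 0.061 m and contact force between the fingers and ring below 0.1 N), for 0.2 s.
3. the ring lies flat in the tray (z of ring_mid in the frame of tray between 0 and 0.01 m and angle between ring_mid's own z axis and vertical below 0.12 rad and x of ring_mid in the frame of tray between -0.05 and 0.05 m and y of ring_mid in the frame of tray between -0.035 and 0.035 m and contact force between the fingers and ring below 0.1 N), for 0.3 s.
At the end, for the whole second after the job is handed in: Ring flat (within 7 degrees) on the tray floor; pick upright in its stand, flange down; every coupon present foot down on the floor of a rack slot of its own (within 8 mm, 14 degrees off upright at most); handle home in the hub (flange within 2.5 mm of it, upright within 3 degrees); all at rest (z of ring_mid in the frame of tray between 0 and 0.01 m and angle between ring_mid's own z axis and vertical below 0.12 rad and x of ring_mid in the frame of tray between -0.05 and 0.05 m and y of ring_mid in the frame of tray between -0.035 and 0.035 m and horizontal distance between pick_handle and stand_top below 0.01 m and angle between pick_handle's own z axis and vertical below 0.08 rad and z of pick_handle in the frame of stand_top between 0.04 and 0.056 m and linear speed of ring below 0.02 m/s and horizontal distance between handle_grip and hub_slot below 0.004 m and angle between handle_grip's own z axis and vertical below 0.06 rad and z of handle_grip in the frame of hub_slot between 0.031 and 0.0365 m and x of coupon_steel_neck in the frame of rack between -0.056 and 0.056 m and y of coupon_steel_neck in the frame of rack between -0.018 and 0.018 m and z of coupon_steel_neck in the frame of rack between 0.076 and 0.092 m and angle between each of coupon_steel_neck, coupon_copper_neck, coupon_white_neck, coupon_green_neck's own z axis and vertical below 0.25 rad and x of coupon_copper_neck in the frame of rack between -0.056 and 0.056 m and y of coupon_copper_neck in the frame of rack between -0.018 and 0.018 m and z of coupon_copper_neck in the frame of rack between 0.076 and 0.092 m and x of coupon_white_neck in the frame of rack between -0.056 and 0.056 m and y of coupon_white_neck in the frame of rack between -0.018 and 0.018 m and z of coupon_white_neck in the frame of rack between 0.076 and 0.092 m and x of coupon_green_neck in the frame of rack between -0.056 and 0.056 m and y of coupon_green_neck in the frame of rack between -0.018 and 0.018 m and z of coupon_green_neck in the frame of rack between 0.076 and 0.092 m and horizontal distance between each of coupon_copper_neck, coupon_white_neck, coupon_green_neck and coupon_steel_neck above 0.01 m and horizontal distance between each of coupon_white_neck, coupon_green_neck and coupon_copper_neck above 0.01 m and horizontal distance between coupon_green_neck and coupon_white_neck above 0.01 m and angle between rack's own z axis and vertical below 0.1 rad); the robot touches nothing.
It fails at once if a bystander (timer, bottle, dish) is pushed more than 3 cm away or the bottle is knocked over (distance of any of timer, lysis_bottle, culture_dish from where it was at the start of the episode above 0.03 m or angle between lysis_bottle's own z axis and vertical above 0.6 rad).
Of coupon_steel, coupon_copper, coupon_white, coupon_green only 3 to 4 are there at a start; the rules pass over those that are not, and their reading is None.
At some moment in a run one of tray, rack may be knocked a few centimetres aside while the robot is not near it.
Once in a run the grip may slacken for a moment while it holds something.
It also fails if it takes over 200 s, if anything falls off the work surface, if the arm or the gripper's body presses on something with over 40 N, if the wrist force passes 120 N, or if a joint passes its speed limit or range.

ROBOT

A 6-joint arm with a two-finger parallel gripper is mounted at the origin on a cart in front of the work surface, level with it; the furniture and walls round the work are solid. World frame = base frame: x ahead of the robot, y to its left, z up, the work surface at z = 0. Lengths are in mm, angles in rad, forces in N, time in s.
With the tool pointing down it reaches from about 375 to 975 mm from the base axis. Payload 3.8 kg.
Tool frame: the origin (TCP) lies at the very end of the fingers, on their centre line; the grasp point (between the pads) lies 19 mm behind it; z points along the fingers, y is the direction in which the jaws open and shut (so a half turn about z gives the same grasp; the last joint's range is limited). The gripper opens to 88 mm and grips with 3 to 60 N. Pads are 18 mm wide; open, the fingers measure 123 mm over their backs; the gripper's body (75 mm by 187 mm) begins 45 mm behind the grasp point.
Start: joints at [-1.205, 0.264, 1.604, -0, 1.274, -0.037], TCP at [264.591, -620.975, 238.706] pointing down, gripper open.
Joint ranges: [-2.63, 2.63], [-0.94, 2.18], [0.31, 2.57], [-1.31, 4.45], [0, 2.66], [-2.55, 2.55]. Speed limits (rad/s): [2.57, 2.57, 3.14, 3.14, 3.14, 3.14].

INTERFACE

Orientations are given as a unit quaternion [w, x, y, z].
In Python, from plant import env gives the robot as it stands.
- The arm moves only by the shell command python3 -m jog 'ROWS' [FORCE]. ROWS is JSON, a list of rows, each an object with "jaw": the finger opening in mm, from 0 to 88.1; "linear": the shift along the tool's x, y, z in mm, a list of three; "turn": the turn, a rotation vector about the tool's x, y, z in degrees, a list of three. A call has 1 to 8 rows; each row shifts and turns the pose as measured when the row begins, along the tool's axes as they then stand; what a row does not reach is not made up. A row lasts 1/8 s, in which the tool goes at most 62.5 mm and 10.7 degrees, less where a joint would pass 70% of its speed; a pose out of reach is approached as far as the arm can. A call with a gripper value outside its range is refused whole. The fingers move at their own pace and stop on an object; FORCE is the grip in N (left out, the last holds). Time passes only in rows, so rows that do not move let the fingers close. It gives the time, the measured TCP pose, the force and the opening at its end, in the units of the state.
- env.sense(): the state, without advancing time (a new reading comes with each control period).
- env.snapshot(name): name is "scene" or "top"; returns the picture (420x560x3 uint8, red, green, blue); there is no depth.
- env.calibration(name): a dict with "K" (3x3 intrinsics, pixels), "rvec" (rotation vector, rad) and "tvec" (3), from world to camera coordinates, as OpenCV has them. Camera axes: x right, y down, z forward; pixel columns grow to the right and rows downward; lengths in mm; the calibration is good to about 2 mm. A picture is of the moment at which its call begins. calibration takes no time and is no camera call.
- env.close_job(): hands the job in, once; it reports no verdict.
The state is a dict: "time_s": time; "joints": joint angles; "joint_vel": joint speeds; "joint_efforts": joint torques, N m; "tcp_pos": TCP position; "tool_rot": TCP orientation; "wrist_force": force on the tool from outside, world axes, zero at the start; "ft_torque": the same for the moment, N m; "width": finger opening in mm.
Only numpy, scipy, OpenCV 4.12 (cv2) and the standard library are available. Lean on these libraries where they do the work, as an engineer would, in place of code of your own. Each camera call takes 0.05 s, during which the arm holds its last target.

## Working session

There is one attempt and no reset: what is moved stays moved. The work goes in short steps, Python scripts to look and compute and a shell command to move; the robot and the scene stay as the last step left them, time stands still between calls to the robot, and variables do not carry over. Pictures are saved under pics/ and viewed, and the job is handed in when it is done.

```bash
ls; mkdir -p pics
python3 - <<'E'
from plant import env
import cv2,json
print(env.sense())
for n in("scene","top"):
    im=env.snapshot(n); cv2.imwrite(f"pics/{n}0.png",im[:,:,::-1]); c=env.calibration(n); print(n,c)
E
```

```text
pics
{'time_s': 0.0, 'joints': array([-1.20489574e+00,  2.64757475e-01,  1.60534243e+00, -3.39587774e-05,
        1.27370156e+00, -3.69022252e-02]), 'joint_vel': array([ 8.38107247e-05, -4.98054178e-04, -4.18646295e-04,  4.27055506e-04,
        8.99683825e-04, -4.57952198e-04]), 'joint_efforts': array([-1.32430130e-03, -5.02126086e+01, -3.56871521e+01,  7.26999133e-02,
        2.96196202e-02, -1.74961301e-04]), 'tcp_pos': array([ 264.33527933, -620.32919613,  237.40213985]), 'tool_rot': array([-1.08684016e-03,  9.79785603e-01,  2.00047374e-01, -1.96866735e-04]), 'wrist_force': array([-0.09443236,  0.46980774,  0.141597  ]), 'ft_torque': array([-0.01347651,  0.05006683,  0.00988384]), 'width': 88.21275910689627}
scene {'K': array([[519.333961  ,   0.        , 276.88496478],
       [  0.        , 519.333961  , 208.21244457],
       [  0.        ,   0.        ,   1.        ]]), 'rvec': array([ 2.28351267, -0.95572192,  0.33849175]), 'tvec': array([-384.50884301,  347.81070504, 1408.95116582])}
top {'K': array([[434.46809796,   0.        , 277.64134555],
       [  0.        , 434.46809796, 210.70892604],
       [  0.        ,   0.        ,   1.        ]]), 'rvec': array([ 2.12467024, -2.11690536,  0.19688014]), 'tvec': array([7.03417796e-01, 5.57629573e+02, 1.06861772e+03])}
```

View pics/scene0.png

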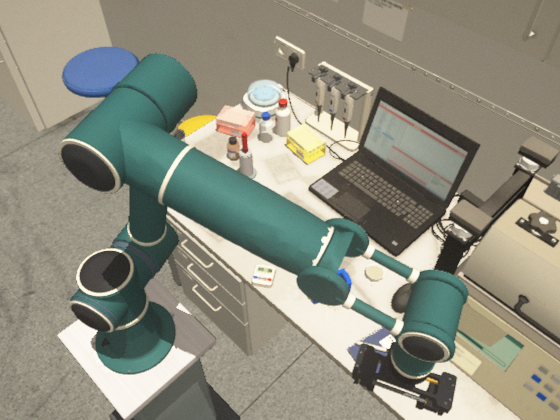

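View pics/top0.png

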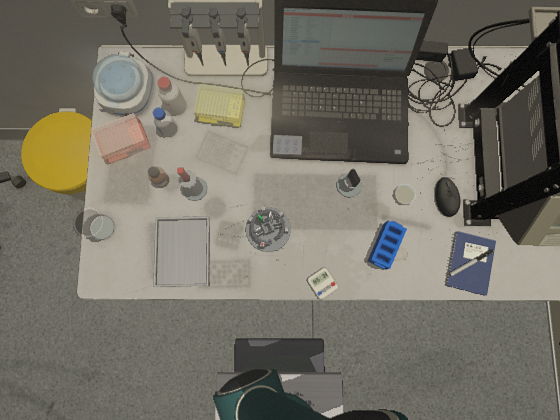

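The top view shows the tray at (182,252), pick stand (190,185), cell (268,229), carrying handle (349,182), rack (387,245), timer (321,283), dish (403,195) and bottle near (157,177). I'll enlarge it.

```bash
cat > h.py <<'E'
import numpy as np,cv2
from plant import env
from scipy.spatial.transform import Rotation as R
def cal(n):
    c=env.calibration(n);return np.array(c["K"]),cv2.Rodrigues(np.array(c["rvec"]))[0],np.array(c["tvec"])
def ray(n,u,v,z):
    K,Rm,t=cal(n); d=Rm.T@np.linalg.inv(K)@np.array([u,v,1.]); o=-Rm.T@t
    return (o+d*(z-o[2])/d[2])
def proj(n,p):
    K,Rm,t=cal(n); q=K@(Rm@np.array(p,float)+t); return q[:2]/q[2]
def snap(n,name,crop=None,s=4):
    im=env.snapshot(n)[:,:,::-1].copy()
    cv2.imwrite(f"pics/{name}_raw.png",im)
    if crop:
        x0,y0,x1,y1=crop; im=cv2.resize(im[y0:y1,x0:x1],None,fx=s,fy=s,interpolation=cv2.INTER_CUBIC)
    cv2.imwrite(f"pics/{name}.png",im); return im
def st():
    s=env.sense(); r=R.from_quat(np.roll(s["tool_rot"],-1))
    print("t",round(s["time_s"],2),"tcp",s["tcp_pos"].round(1),"xax",r.as_matrix()[:,0].round(3),"yax",r.as_matrix()[:,1].round(3),"zax",r.as_matrix()[:,2].round(3),"F",s["wrist_force"].round(1),"w",round(s["width"],1),"j",s["joints"].round(2))
    return s,r
E
python3 - <<'E'
import cv2
im=cv2.imread("pics/top0.png")
cv2.imwrite("pics/c1.png",cv2.resize(im[190:270,220:320],None,fx=7,fy=7,interpolation=cv2.INTER_CUBIC))
cv2.imwrite("pics/c2.png",cv2.resize(im[150:300,140:240],None,fx=4,fy=4,interpolation=cv2.INTER_CUBIC))
cv2.imwrite("pics/c3.png",cv2.resize(im[160:300,300:430],None,fx=4,fy=4,interpolation=cv2.INTER_CUBIC))
from h import *
for nm,u,v,z in [("cell",268,229,8),("tray",182,252,10),("stand",193,188,0),("rack",387,245,52),("handle",349,182,50),("timer",321,283,19)]: print(nm,ray("top",u,v,z).round(0))
K,Rm,t=cal("top");print((-Rm.T@t).round(0))
K,Rm,t=cal("scene");print((-Rm.T@t).round(0))
E
```

```text
cell [516.  28.   8.]
tray [454. 255.  10.]
stand [630. 235.   0.]
rack [ 470. -276.   52.]
handle [ 635. -184.   50.]
timer [ 375. -110.   19.]
[ 347.   -2. 1154.]
[-176. -727. 1302.]
```

View pics/c1.png

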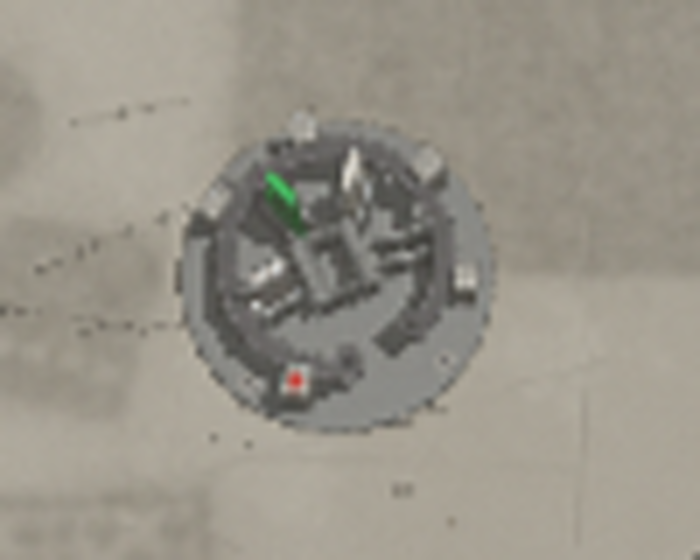

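View pics/c2.png

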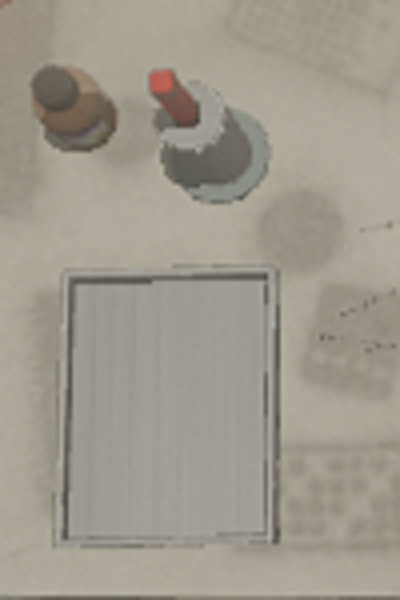

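View pics/c3.png

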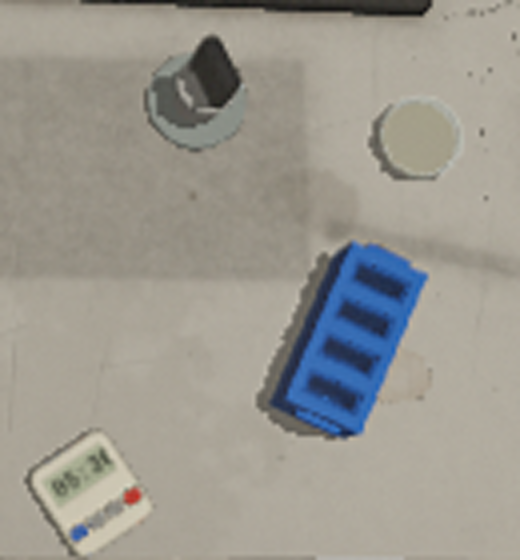

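Green, white and probably steel are in the cell, and the copper slot at 260° looks empty; I'll check that later. Next I'll measure each item by segmentation.

```bash
cat > meas.py <<'E'
from h import *
def top_img(): return env.snapshot("top")[:,:,::-1].copy()
def meas_rack(im):
    hsv=cv2.cvtColor(im,cv2.COLOR_BGR2HSV)
    m=cv2.inRange(hsv,(100,140,60),(125,255,255)); m[:, :300]=0; m[:,440:]=0;m[:150]=0
    # top face: brighter blue
    mt=cv2.inRange(hsv,(100,140,60),(125,255,255))&m
    cs,_=cv2.findContours(m,cv2.RETR_EXTERNAL,cv2.CHAIN_APPROX_NONE); c=max(cs,key=cv2.contourArea)
    return c,hsv
E
python3 - <<'E'
from h import *
im=cv2.imread("pics/top0.png")
hsv=cv2.cvtColor(im,cv2.COLOR_BGR2HSV)
# rack
print(hsv[215:280:6,387]) 
# cell base: low saturation vs table
b=im.astype(int); d=b[:,:,2]-b[:,:,0]
print("row229 R-B",d[229,235:310])
print("row229 V",im[229,235:310,1])
for name,z,h in [("x",0,0)]: pass
E
```

```text
[[ 20  36 147]
 [113  98  99]
 [107 175 181]
 [107 175 179]
 [111 142  86]
 [109 174 138]
 [109 174 136]
 [109 181 135]
 [108 185 160]
 [ 20  30 168]
 [ 20  26 175]]
row229 R-B [18 19 19 19 20 17 18 18 18 18 14  4  5  6  4  6  3  4  4  5  8 14  8 11
  5  8  7  6  5  5  5  5  4  6  5  6  3  4  5  6  5  4  5  4  6  4  6  4
  4  4 12 12 13  8  3 10 20 20 19 18 19 18 18 19 18 19 17 18 17 19 17 19
 18 21 18]
row229 V [144 146 145 144 145 141 139 142 153 162 102 133 137 138  95  82 100 100
 102 135 147 178 203 149 137 103  93  83 107 136 126 129 142  95  85  80
  98 125 136 118  99 112 130 137  91  83  80 100 102  81 164 164 172 134
 137 140 157 157 154 155 153 156 155 153 153 153 156 151 150 147 151 151
 150 151 154]
```

```bash
cat > m1.py <<'E'
from h import *
import sys
def circ(P):
    A=np.c_[2*P,np.ones(len(P))]; s=np.linalg.lstsq(A,(P**2).sum(1),rcond=None)[0]; return s[:2],np.sqrt(s[2]+s[:2]@s[:2])
def W(c,z): return np.array([ray("top",u,v,z)[:2] for u,v in c.reshape(-1,2)])
def cell(im):
    b=im.astype(int); d=b[:,:,2]-b[:,:,0]
    m=np.zeros(d.shape,np.uint8); m[195:265,230:305]=(d[195:265,230:305]<12)*255
    m=cv2.morphologyEx(m,cv2.MORPH_OPEN,np.ones((3,3)))
    cs,_=cv2.findContours(m,cv2.RETR_EXTERNAL,cv2.CHAIN_APPROX_NONE); c=max(cs,key=cv2.contourArea)
    P=W(c,8.)
    keep=np.ones(len(P),bool)
    for i in range(5):
        ce,r=circ(P[keep]); e=np.hypot(*(P-ce).T)-r; keep=np.abs(e)<2.5
    return ce,r,keep.mean()
def blobs(m,a=3):
    n,l,s,c=cv2.connectedComponentsWithStats(m.astype(np.uint8)); return [(c[i].round(1),s[i,4],s[i,:4]) for i in range(1,n) if s[i,4]>=a]
if __name__=="__main__":
    im=cv2.imread("pics/top0.png")
    ce,r,k=cell(im); print("cell",ce.round(1),r.round(1),k)
    hsv=cv2.cvtColor(im,cv2.COLOR_BGR2HSV)
    red=(cv2.inRange(hsv,(0,110,90),(8,255,255))|cv2.inRange(hsv,(170,110,90),(180,255,255)))
    red[:160]=0;red[:,:150]=0
    for c,a,bb in blobs(red>0): print("red",c,a,bb,"z65",ray("top",*c,65)[:2].round(1),"z184",ray("top",*c,184)[:2].round(1))
    # rack top face: bright blue
    m=cv2.inRange(hsv,(100,140,110),(125,255,255)); m[:,:330]=0; m[:,430:]=0;m[:200]=0;m[285:]=0
    m=cv2.morphologyEx(m,cv2.MORPH_CLOSE,np.ones((9,9)))
    cs,_=cv2.findContours(m,cv2.RETR_EXTERNAL,cv2.CHAIN_APPROX_NONE); c=max(cs,key=cv2.contourArea)
    P=W(c,52.).astype(np.float32); print("rack rect",cv2.minAreaRect(P))
    g=cv2.inRange(hsv,(50,120,60),(85,255,255)); g[:195]=0
    for c,a,bb in blobs(g>0): print("green",c,a,ray("top",*c,98)[:2].round(1))
    ring=[(295,380),(465,278),(430,162),(303,125),(212,200)]
    for (u,v),a,z in zip(ring,[140,238,290,350,42],[65,52.5,65,65,52.5]):
        p=ray("top",220+(u-3)/7,190+(v-3)/7,z)[:2]-ce; print("post",a,np.hypot(*p).round(1),(np.degrees(np.arctan2(p[1],p[0]))).round(1),"yaw",((np.degrees(np.arctan2(p[1],p[0]))-a)%360).round(1))
E
python3 m1.py
```

```text
cell [516.2  29.3] 58.5 0.917910447761194
red [180. 170.] 25 [178 168   5   5] z65 [662.2 257.1] z184 [627.8 228.8]
red [261.7 243.7] 3 [261 243   2   2] z65 [470.6  42.5] z184 [457.2  37.7]
red [332.5 283.6] 13 [331 282   4   4] z65 [ 372.3 -133.7] z184 [ 369.6 -119.2]
rack rect ((471.47711181640625, -278.9036865234375), (51.981929779052734, 121.49223327636719), 64.9598159790039)
green [259.7 216.3] 7 [534.8  46.8]
post 140 47.8 164.0 yaw 24.0
post 238 48.6 -98.2 yaw 23.8
post 290 48.8 -46.1 yaw 23.9
post 350 48.8 13.3 yaw 23.3
post 42 49.9 64.2 yaw 22.2
```

Run:
```python
from h import *
im=cv2.imread("pics/top0.png")
a=cv2.resize(im[160:210,165:215],None,fx=8,fy=8,interpolation=cv2.INTER_CUBIC)
im=cv2.imread("pics/scene0.png")
b=cv2.resize(im[125:185,225:275],None,fx=8,fy=8,interpolation=cv2.INTER_CUBIC)[:400]
im=cv2.imread("pics/top0.png")
c=cv2.resize(im[165:205,330:370],None,fx=10,fy=10,interpolation=cv2.INTER_CUBIC)
cv2.imwrite("pics/c4.png",np.hstack([a,b])); cv2.imwrite("pics/c5.png",c)
```

```text
(no output)
```

View pics/c4.png

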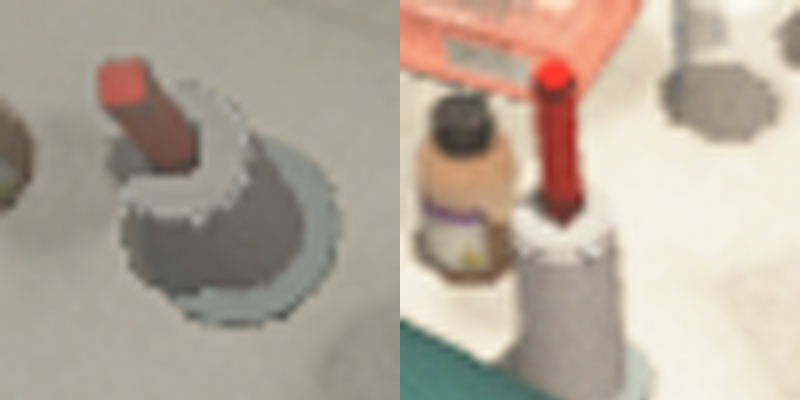

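View pics/c5.png

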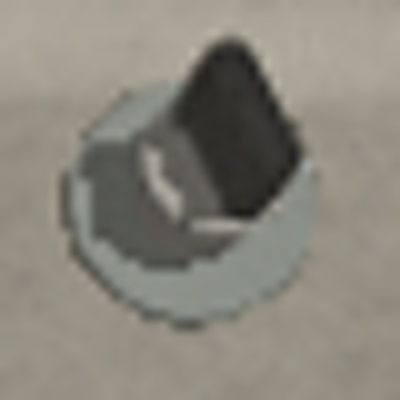

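Run:
```python
from m1 import *
im=cv2.imread("pics/top0.png")
C=[(100,65),(142,58),(152,98),(108,105)]
P=np.array([ray("top",165+(u-3.5)/8,160+(v-3.5)/8,184)[:2] for u,v in C]); print("pick top",P.round(1),P.mean(0))
for i in range(4):
    d=P[(i+1)%4]-P[i]; print(np.hypot(*d).round(1),(np.degrees(np.arctan2(d[1],d[0]))%90).round(1))
# triangulate top with scene: center of bright top (555,72)-> /8
K,Rm,t=cal("scene")
u,v=225+(555-400-3.5)/8,125+(72-3.5)/8
print("scene px",u,v,"ray z184",ray("scene",u,v,184)[:2].round(1), "proj of top est",proj("scene",[*P.mean(0),184]))
# foot arcs (crop pts on the outer edge of foot)
F=[(333,180),(340,230),(325,272),(290,308),(240,326),(190,312)]
Q=np.array([ray("top",165+(u-3.5)/8,160+(v-3.5)/8,4)[:2] for u,v in F]); print("stand foot",circ(Q))
M=[(248,120),(240,90),(210,85),(250,150),(235,185),(180,218),(125,190)]
Q=np.array([ray("top",165+(u-3.5)/8,160+(v-3.5)/8,104)[:2] for u,v in M]); print("flange/mouth",circ(Q))
# handle
F=[(310,170),(300,240),(260,295),(190,325),(130,305),(85,250),(75,180)]
Q=np.array([ray("top",330+(u-4.5)/10,165+(v-4.5)/10,3)[:2] for u,v in F]); print("holder",circ(Q))
for n in ("scene",):
    for nm,p in [("cell",(516,29,50)),("handle",(640,-190,40)),("rack",(471,-279,52)),("tray",(454,255,3)),("stand",(628,229,150))]: print(nm,proj(n,p).round(0))
```

```text
pick top [[633.4 235.9]
 [635.5 223.8]
 [623.5 220.4]
 [621.4 233. ]] [628.42979175 228.26148258]
12.3 10.1
12.5 16.0
12.8 9.6
12.3 13.5
scene px 243.9375 133.5625 ray z184 [629.8 228.6] proj of top est [243.707624   133.81681976]
stand foot (array([630.58091572, 230.14426201]), np.float64(34.94635715381879))
flange/mouth (array([631.33326148, 229.01094995]), np.float64(22.586677877655344))
holder (array([ 639.39054656, -190.43551283]), np.float64(32.549524876109466))
cell [263. 214.]
handle [343. 232.]
rack [329. 282.]
tray [203. 196.]
stand [244. 142.]
```

Cell ≈ (516, 29) with yaw 23.8°. The pick top is at (629, 228.5) with yaw 12° mod 90, and both cameras agree. Now a helper that works out the rows.

```bash
cat > plan.py <<'E'
from h import *
import sys
# usage: plan.py x y z yaw(deg of tool x axis; n = keep) [nrows] : rows for straight path, tool down
def plan(x,y,z,yaw=None,n=None,quiet=False):
    s,r=st()
    p=s["tcp_pos"]; M=r.as_matrix()
    if yaw is None: yaw=np.degrees(np.arctan2(M[1,0],M[0,0]))
    c,sn=np.cos(np.radians(yaw)),np.sin(np.radians(yaw))
    T=np.array([[c,sn,0],[sn,-c,0],[0,0,-1.]])
    rv=(r.inv()*R.from_matrix(T)).as_rotvec(); a=np.degrees(np.linalg.norm(rv)); d=np.linalg.norm(np.array([x,y,z])-p)
    if n is None: n=max(1,int(np.ceil(max(a/10.2,d/58))))
    for i in range(n):
        ri=r*R.from_rotvec(rv*i/n)
        lin=ri.inv().apply((np.array([x,y,z])-p)/n)
        print("lin",lin.round(1).tolist(),"turn",(np.degrees(rv)/n).round(1).tolist())
    print("dist",round(d,1),"ang",round(a,1),"dyaw",round(yaw-np.degrees(np.arctan2(M[1,0],M[0,0])),1))
if __name__=="__main__":
    a=sys.argv[1:]; plan(float(a[0]),float(a[1]),float(a[2]),None if a[3]=="n" else float(a[3]),int(a[4]) if len(a)>4 else None)
E
python3 plan.py 629 228.5 245 102
```

```text
t 0.1 tcp [ 264.3 -620.4  237.5] xax [0.92  0.392 0.   ] yax [ 0.392 -0.92  -0.002] zax [-0.001  0.002 -1.   ] F [ 0.4 -0.1  0.3] w 88.1 j [-1.2   0.26  1.61 -0.    1.27 -0.04]
lin [41.8, -39.9, -0.4] turn [-0.0, -0.0, -4.9]
lin [45.0, -36.1, -0.4] turn [-0.0, -0.0, -4.9]
lin [48.0, -32.1, -0.4] turn [-0.0, -0.0, -4.9]
lin [50.6, -27.9, -0.4] turn [-0.0, -0.0, -4.9]
lin [52.8, -23.4, -0.4] turn [-0.0, -0.0, -4.9]
lin [54.6, -18.8, -0.4] turn [-0.0, -0.0, -4.9]
lin [56.0, -14.0, -0.4] turn [-0.0, -0.0, -4.9]
lin [57.0, -9.2, -0.4] turn [-0.0, -0.0, -4.9]
lin [57.6, -4.2, -0.4] turn [-0.0, -0.0, -4.9]
lin [57.7, 0.7, -0.4] turn [-0.0, -0.0, -4.9]
lin [57.5, 5.7, -0.5] turn [-0.0, -0.0, -4.9]
lin [56.8, 10.6, -0.5] turn [-0.0, -0.0, -4.9]
lin [55.6, 15.4, -0.5] turn [-0.0, -0.0, -4.9]
lin [54.1, 20.2, -0.5] turn [-0.0, -0.0, -4.9]
lin [52.2, 24.8, -0.5] turn [-0.0, -0.0, -4.9]
lin [49.8, 29.1, -0.5] turn [-0.0, -0.0, -4.9]
dist 923.9 ang 78.9 dyaw 78.9
```

```bash
python3 -m jog '[{"jaw":88,"linear":[42,-40,0],"turn":[0,0,-5]},{"jaw":88,"linear":[45,-36,0],"turn":[0,0,-5]},{"jaw":60,"linear":[48,-32,0],"turn":[0,0,-5]},{"jaw":60,"linear":[50,-28,0],"turn":[0,0,-5]},{"jaw":50,"linear":[53,-23,0],"turn":[0,0,-5]},{"jaw":50,"linear":[54,-19,0],"turn":[0,0,-5]},{"jaw":50,"linear":[56,-14,0],"turn":[0,0,-5]},{"jaw":50,"linear":[57,-9,0],"turn":[0,0,-5]}]' 10; python3 plan.py 629 228.5 245 102
```

```text
time_s: 1.1
tcp_pos: [443.1, -184.3, 234.0]
tool_rot: [-0.003, 0.849, 0.529, 0.0]
wrist_force: [0.1, 0.3, 0.2]
width: 49.9
t 1.1 tcp [ 443.1 -184.3  234. ] xax [0.44  0.898 0.004] yax [ 0.898 -0.44  -0.005] zax [-0.003  0.006 -1.   ] F [0.1 0.3 0.2] w 49.9 j [-0.45 -0.1   2.01  0.    1.24  0.  ]
lin [56.6, -1.9, -1.1] turn [-0.0, -0.0, -4.8]
lin [56.5, 2.9, -1.2] turn [-0.0, -0.0, -4.8]
lin [56.1, 7.5, -1.2] turn [-0.0, -0.0, -4.8]
lin [55.3, 12.2, -1.2] turn [-0.0, -0.0, -4.8]
lin [54.1, 16.7, -1.3] turn [-0.0, -0.0, -4.8]
lin [52.5, 21.2, -1.3] turn [-0.0, -0.0, -4.8]
lin [50.6, 25.4, -1.3] turn [-0.0, -0.0, -4.8]
lin [48.3, 29.5, -1.4] turn [-0.0, -0.0, -4.8]
dist 452.9 ang 38.1 dyaw 38.1
```

```bash
python3 -m jog '[{"jaw":50,"linear":[57,-2,-1],"turn":[0,0,-5]},{"jaw":50,"linear":[57,3,-2],"turn":[0,0,-5]},{"jaw":50,"linear":[56,8,-2],"turn":[0,0,-5]},{"jaw":50,"linear":[55,12,-2],"turn":[0,0,-5]},{"jaw":40,"linear":[54,17,-2],"turn":[0,0,-5]},{"jaw":40,"linear":[53,21,-2],"turn":[0,0,-5]},{"jaw":40,"linear":[51,25,-2],"turn":[0,0,-5]},{"jaw":40,"linear":[48,30,-2],"turn":[0,0,-5]}]'; python3 plan.py 629 228.5 205 102
```

```text
time_s: 2.1
tcp_pos: [620.5, 249.1, 248.1]
tool_rot: [-0.004, 0.606, 0.795, -0.0]
wrist_force: [0.7, -0.4, 0.1]
width: 40.4
t 2.1 tcp [620.5 249.1 248.1] xax [-0.264  0.964  0.006] yax [ 0.964  0.264 -0.005] zax [-0.006  0.004 -1.   ] F [ 0.7 -0.4  0.1] w 40.4 j [0.34 0.25 1.61 0.01 1.29 0.07]
lin [-22.3, 3.0, 42.9] turn [-0.3, -0.3, 3.3]
dist 48.5 ang 3.4 dyaw -3.3
```

```bash
python3 -m jog '[{"jaw":40,"linear":[-22,3,20],"turn":[-0.3,-0.3,3.3]},{"jaw":40,"linear":[0,0,23],"turn":[0,0,0]},{"jaw":40,"linear":[0,0,0],"turn":[0,0,0]}]'; python3 plan.py 629 228.5 135 102
python3 - <<'E'
from h import *
snap("scene","s1",(180,80,320,185),5)
E
```

```text
time_s: 2.48
tcp_pos: [629.4, 234.1, 201.8]
tool_rot: [-0.001, 0.627, 0.779, -0.0]
wrist_force: [0.0, 0.7, 0.3]
width: 40.0
t 2.48 tcp [629.4 234.1 201.8] xax [-0.214  0.977  0.001] yax [ 0.977  0.214 -0.001] zax [-0.001  0.001 -1.   ] F [0.  0.7 0.3] w 40.0 j [0.32 0.28 1.65 0.   1.21 0.1 ]
lin [-2.7, -0.8, 33.4] turn [-0.0, -0.0, 0.2]
lin [-2.7, -0.8, 33.4] turn [-0.0, -0.0, 0.2]
dist 67.0 ang 0.4 dyaw -0.4
```

View pics/s1.png

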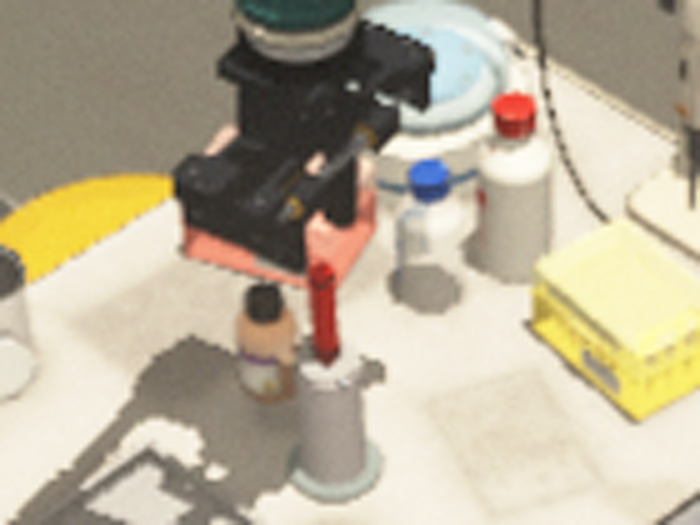

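View pics/s1_raw.png

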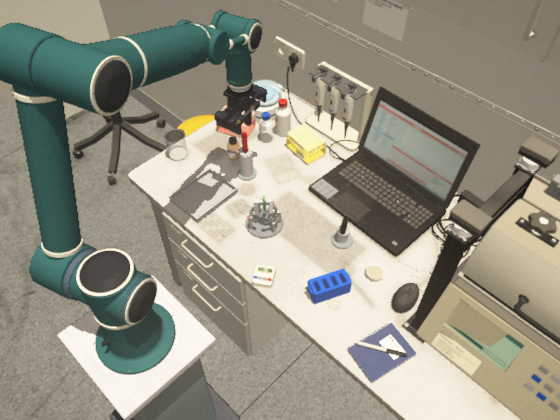

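The gripper is above the pick at (244,140) with the fingers straddling it, and the scene view of the cell at (265,215) is clear. Descending.

```bash
python3 -m jog '[{"jaw":40,"linear":[-5,-1,20],"turn":[0,0,0]},{"jaw":40,"linear":[-1,0,35],"turn":[0,0,0]},{"jaw":40,"linear":[0,0,12],"turn":[0,0,0]},{"jaw":40,"linear":[0,0,0],"turn":[0,0,0]}]'; python3 plan.py 629 228.5 135 102
python3 - <<'E'
from h import *
im=cv2.imread("pics/s1_raw.png")
cv2.imwrite("pics/c6.png",cv2.resize(im[185:245,225:305],None,fx=9,fy=9,interpolation=cv2.INTER_CUBIC))
E
```

```text
time_s: 3.02
tcp_pos: [632.2, 226.9, 136.5]
tool_rot: [0.001, 0.627, 0.779, 0.003]
wrist_force: [-0.3, -0.2, 0.3]
width: 40.3
t 3.02 tcp [632.2 226.9 136.5] xax [-0.213  0.977  0.001] yax [0.977 0.213 0.006] zax [ 0.005  0.002 -1.   ] F [-0.3 -0.2  0.3] w 40.3 j [0.31 0.33 1.71 0.   1.09 0.09]
lin [2.2, -2.8, 1.5] turn [0.3, -0.1, 0.3]
dist 3.8 ang 0.5 dyaw -0.3
```

View pics/c6.png

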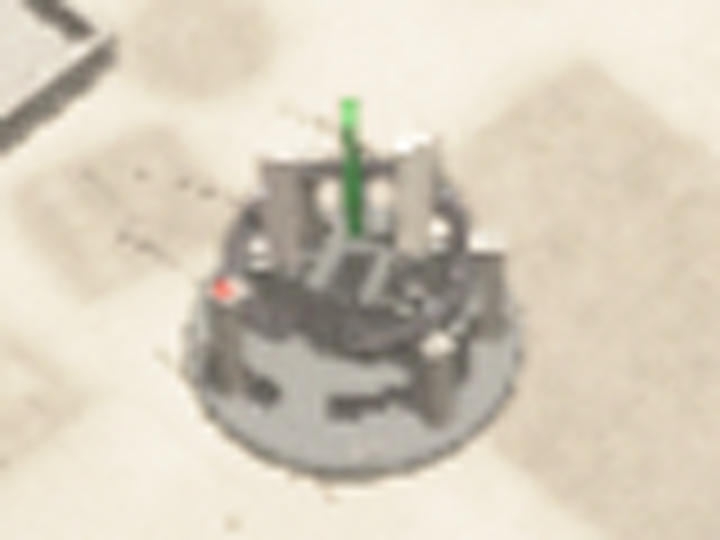

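Three coupons are present: steel at (290,210), green at (350,170) and white at (415,190). Copper is absent. Gripping the pick.

```bash
python3 -m jog '[{"jaw":40,"linear":[2,-3,1],"turn":[0,0,0]},{"jaw":0,"linear":[0,0,0],"turn":[0,0,0]},{"jaw":0,"linear":[0,0,0],"turn":[0,0,0]},{"jaw":0,"linear":[0,0,0],"turn":[0,0,0]},{"jaw":0,"linear":[0,0,0],"turn":[0,0,0]},{"jaw":0,"linear":[0,0,0],"turn":[0,0,0]}]' 50; python3 plan.py 629 228.5 270 102
```

```text
time_s: 3.78
tcp_pos: [630.8, 229.1, 139.8]
tool_rot: [0.003, 0.627, 0.779, 0.005]
wrist_force: [0.2, 0.4, -1.2]
width: 13.8
t 3.77 tcp [630.8 229.1 139.8] xax [-0.213  0.977  0.002] yax [0.977 0.213 0.012] zax [ 0.011  0.004 -1.   ] F [ 0.2  0.4 -1.2] w 13.8 j [0.31 0.32 1.72 0.   1.09 0.1 ]
lin [-0.0, -0.1, -43.4] turn [0.2, -0.0, 0.1]
lin [-0.0, -0.3, -43.4] turn [0.2, -0.0, 0.1]
lin [-0.1, -0.4, -43.4] turn [0.2, -0.0, 0.1]
dist 130.2 ang 0.8 dyaw -0.3
```

```bash
python3 -m jog '[{"jaw":0,"linear":[0,0,-30],"turn":[0.2,0,0]},{"jaw":0,"linear":[0,0,-45],"turn":[0.2,0,0]},{"jaw":0,"linear":[0,0,-45],"turn":[0.2,0,0]},{"jaw":0,"linear":[0,0,-20],"turn":[0,0,0]},{"jaw":0,"linear":[0,0,0],"turn":[0,0,0]}]' 50
python3 - <<'E'
from h import *
st()
snap("scene","s2",(200,80,300,180),6)
snap("top","t2",(140,130,240,210),6)
E
```

```text
time_s: 4.4
tcp_pos: [628.5, 228.2, 280.0]
tool_rot: [-0.002, 0.627, 0.779, -0.001]
wrist_force: [-0.6, -0.4, -0.8]
width: 13.6
t 4.4 tcp [628.5 228.2 280. ] xax [-0.213  0.977  0.001] yax [ 0.977  0.213 -0.005] zax [-0.005  0.    -1.   ] F [-0.6 -0.4 -0.8] w 13.6 j [0.31 0.23 1.57 0.   1.35 0.09]
```

View pics/s2.png

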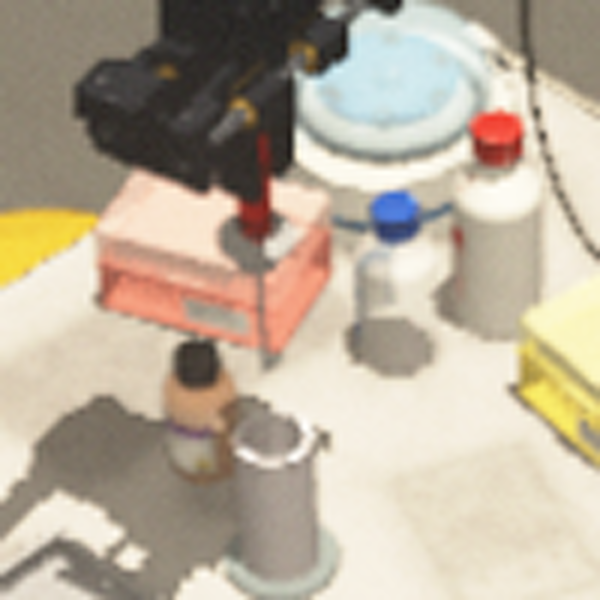

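View pics/t2.png

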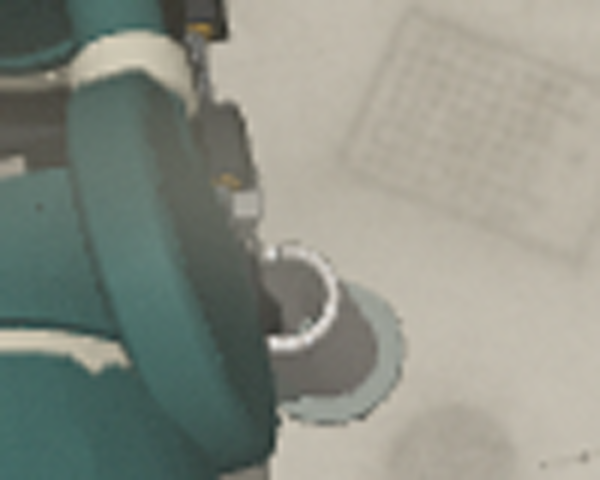

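The pick is out, with its hook near (265,362) in the crop. I'll compare that with the projected hook tip for the four possible directions.

Run:
```python
from h import *
im=cv2.imread("pics/s2_raw.png")
cv2.imwrite("pics/c7.png",cv2.resize(im[120:148,230:260],None,fx=20,fy=20,interpolation=cv2.INTER_CUBIC))
a=np.array([628.5,228.2]); z=280+8.2-138
def cr(p): q=proj("scene",p); return ((q-[230,120])*20+10).round(0)
print("axis",cr([*a,z]), "axis up 60",cr([*a,z+60]))
for d in (12,102,192,282): print(d,cr([a[0]+14*np.cos(np.radians(d)),a[1]+14*np.sin(np.radians(d)),z]))
```

```text
axis [296. 443.] axis up 60 [276. 161.]
12 [346. 393.]
102 [226. 412.]
192 [246. 493.]
282 [367. 475.]
```

View pics/c7.png

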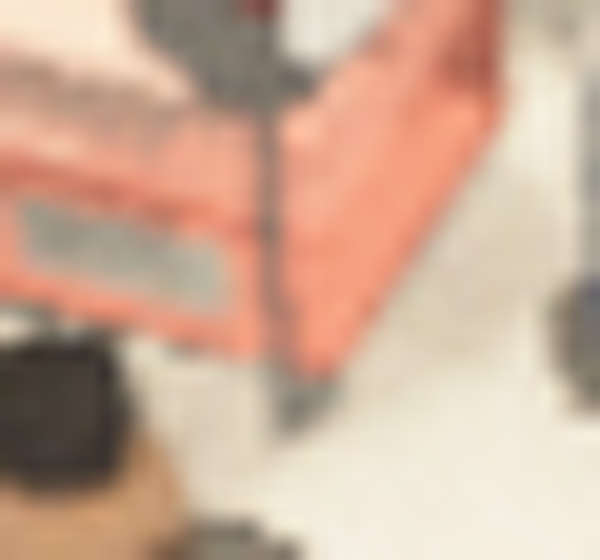

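The hook runs up and to the right from the shank, which matches 12° world. That is almost exactly the direction needed (7.8°). Carrying it to the cell's near side.

```bash
python3 plan.py 441.9 19.1 270 97.8
```

```text
t 4.5 tcp [627.4 227.8 277.3] xax [-0.213  0.977  0.001] yax [ 0.977  0.213 -0.009] zax [-0.009 -0.001 -1.   ] F [ 0.4  0.2 -1. ] w 13.5 j [0.31 0.24 1.57 0.   1.35 0.09]
lin [-32.9, -45.1, 1.8] turn [-0.1, -0.0, 0.9]
lin [-33.6, -44.6, 1.8] turn [-0.1, -0.0, 0.9]
lin [-34.3, -44.1, 1.7] turn [-0.1, -0.0, 0.9]
lin [-35.0, -43.5, 1.6] turn [-0.1, -0.0, 0.9]
lin [-35.6, -43.0, 1.5] turn [-0.1, -0.0, 0.9]
dist 279.3 ang 4.5 dyaw -4.5
```

```bash
python3 -m jog '[{"jaw":0,"linear":[-33,-45,2],"turn":[-0.1,0,0.9]},{"jaw":0,"linear":[-34,-45,2],"turn":[-0.1,0,0.9]},{"jaw":0,"linear":[-34,-44,2],"turn":[-0.1,0,0.9]},{"jaw":0,"linear":[-35,-43,2],"turn":[-0.1,0,0.9]},{"jaw":0,"linear":[-25,-35,2],"turn":[-0.1,0,0.9]},{"jaw":0,"linear":[-5,-5,2],"turn":[0,0,0]},{"jaw":0,"linear":[0,0,0],"turn":[0,0,0]}]' ; python3 plan.py 441.9 19.1 165 97.8
```

```text
time_s: 5.38
tcp_pos: [430.8, 19.3, 248.0]
tool_rot: [-0.009, 0.658, 0.753, -0.011]
wrist_force: [0.5, 0.9, -1.1]
width: 13.8
t 5.38 tcp [430.8  19.3 248. ] xax [-0.135  0.991  0.   ] yax [ 0.99   0.135 -0.029] zax [-0.028 -0.004 -1.   ] F [ 0.5  0.9 -1.1] w 13.8 j [-0.01 -0.2   2.06 -0.    1.3  -0.14]
lin [-0.9, 6.7, 41.3] turn [-0.8, -0.0, -0.0]
lin [-0.9, 6.1, 41.4] turn [-0.8, -0.0, -0.0]
dist 83.8 ang 1.6 dyaw 0.0
```

```bash
python3 -m jog '[{"jaw":0,"linear":[0,4,15],"turn":[-0.8,0,0]},{"jaw":0,"linear":[0,2,25],"turn":[-0.4,0,0]},{"jaw":0,"linear":[0,0,20],"turn":[0,0,0]},{"jaw":0,"linear":[0,0,8],"turn":[0,0,0]},{"jaw":0,"linear":[0,0,0],"turn":[0,0,0]},{"jaw":0,"linear":[0,0,0],"turn":[0,0,0]}]' ; python3 plan.py 441.9 19.1 165 97.8
python3 - <<'E'
from h import *
snap("scene","s3",(210,170,310,250),8)
snap("top","t3",(220,190,320,280),7)
E
```

```text
time_s: 6.12
tcp_pos: [440.2, 24.3, 176.4]
tool_rot: [-0.004, 0.656, 0.755, -0.002]
wrist_force: [0.6, -0.1, -0.2]
width: 13.5
t 6.12 tcp [440.2  24.3 176.4] xax [-0.14   0.99   0.002] yax [ 0.99   0.14  -0.008] zax [-0.008  0.001 -1.   ] F [ 0.6 -0.1 -0.2] w 13.5 j [-0.   -0.13  2.15  0.    1.14 -0.14]
lin [-5.4, 1.0, 11.4] turn [-0.5, -0.1, 0.2]
dist 12.7 ang 0.5 dyaw -0.2
```

View pics/s3.png

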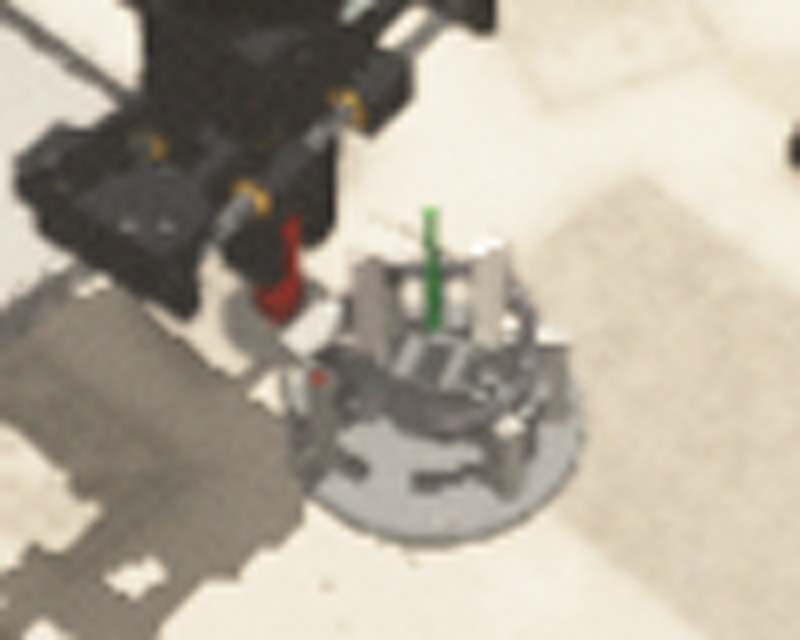

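View pics/t3.png

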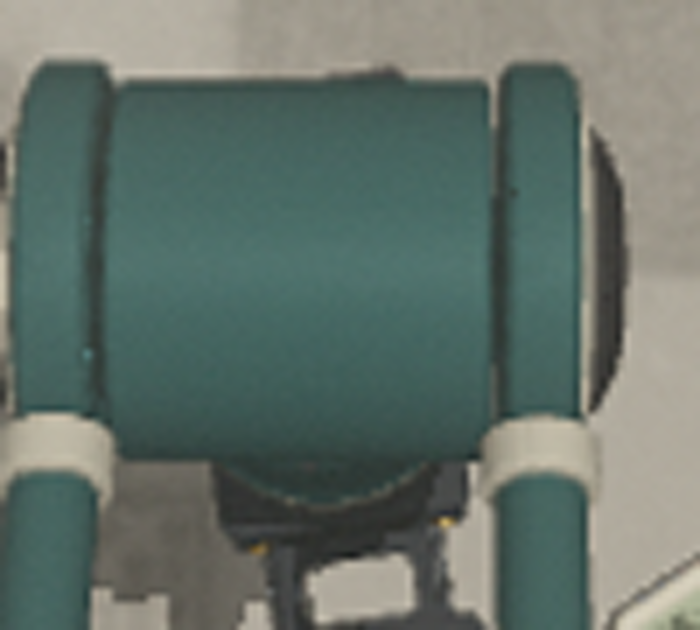

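Run:
```python
from h import *
s,r=st()
im=cv2.imread("pics/s3_raw.png")
hsv=cv2.cvtColor(im,cv2.COLOR_BGR2HSV)
red=(cv2.inRange(hsv,(0,120,60),(8,255,255))|cv2.inRange(hsv,(170,120,60),(180,255,255)))
red[:190]=0;red[213:]=0;red[:,:235]=0;red[:,255:]=0
for v in range(196,213):
    u=np.where(red[v])[0]
    if len(u): print(v,u.min(),u.max(),(u.mean()).round(1))
for z in (176,165,155,145,141): print(z,proj("scene",r.apply([0,0,176.4-z])+s["tcp_pos"]).round(1))
print("flange edge ref", proj("scene",[440.2,24.3,140]))
```

```text
t 6.22 tcp [440.3  24.1 176.7] xax [-0.14   0.99   0.002] yax [ 0.99   0.14  -0.008] zax [-0.008  0.001 -1.   ] F [ 0.   0.1 -0.5] w 13.8 j [-0.   -0.14  2.15  0.    1.14 -0.14]
197 246 247 246.5
198 245 247 246.0
199 245 247 246.0
200 246 246 246.0
201 246 246 246.0
202 246 246 246.0
203 246 246 246.0
204 246 246 246.0
205 245 247 246.0
206 242 247 244.5
207 242 246 244.0
208 243 246 244.5
209 244 245 244.5
176 [244.3 201.4]
165 [244.5 203.9]
155 [244.7 206.1]
145 [244.8 208.4]
141 [244.9 209.3]
flange edge ref [244.94056854 209.4780343 ]
```

```bash
python3 -m jog '[{"jaw":0,"linear":[-5,1,6],"turn":[-0.5,0,0]},{"jaw":0,"linear":[-2,0,6],"turn":[0,0,0]},{"jaw":0,"linear":[0,0,2],"turn":[0,0,0]},{"jaw":0,"linear":[0,0,1],"turn":[0,0,0]}]' ; python3 plan.py 441.9 19.1 165 97.8;  python3 plan.py 468.5 22.8 165 97.8 1
```

```text
time_s: 6.72
tcp_pos: [443.0, 16.6, 161.9]
tool_rot: [0.001, 0.656, 0.755, 0.002]
wrist_force: [0.3, 1.3, -0.2]
width: 13.6
t 6.72 tcp [443.   16.6 161.9] xax [-0.139  0.99   0.002] yax [0.99  0.139 0.004] zax [ 0.004  0.002 -1.   ] F [ 0.3  1.3 -0.2] w 13.6 j [-0.02 -0.12  2.16  0.    1.1  -0.16]
lin [2.7, -0.7, -3.1] turn [0.2, -0.1, 0.2]
dist 4.2 ang 0.3 dyaw -0.2
t 6.72 tcp [443.   16.6 161.9] xax [-0.139  0.99   0.002] yax [0.99  0.139 0.004] zax [ 0.004  0.002 -1.   ] F [ 0.3  1.3 -0.2] w 13.6 j [-0.02 -0.12  2.16  0.    1.1  -0.16]
lin [2.6, 26.1, -3.0] turn [0.2, -0.1, 0.2]
dist 26.4 ang 0.3 dyaw -0.2
```

```bash
python3 -m jog '[{"jaw":0,"linear":[2,7,-1],"turn":[0.2,0,0]},{"jaw":0,"linear":[1,8,-1],"turn":[0,0,0]},{"jaw":0,"linear":[0,6,0],"turn":[0,0,0]},{"jaw":0,"linear":[0,3,0],"turn":[0,0,0]},{"jaw":0,"linear":[0,0,0],"turn":[0,0,0]},{"jaw":0,"linear":[0,0,0],"turn":[0,0,0]}]' ; python3 plan.py 468.5 22.8 165 97.8 1
python3 - <<'E'
from h import *
snap("scene","s4",(225,180,305,240),9)
E
```

```text
time_s: 7.48
tcp_pos: [468.8, 23.6, 164.3]
tool_rot: [-0.0, 0.656, 0.755, 0.001]
wrist_force: [0.0, -0.3, -1.0]
width: 13.3
t 7.47 tcp [468.8  23.6 164.3] xax [-0.139  0.99   0.002] yax [0.99  0.139 0.001] zax [ 0.001  0.002 -1.   ] F [ 0.  -0.3 -1. ] w 13.3 j [-0.   -0.07  2.11  0.    1.1  -0.15]
lin [-0.7, -0.4, -0.7] turn [0.1, -0.1, 0.2]
dist 1.1 ang 0.2 dyaw -0.2
```

View pics/s4.png

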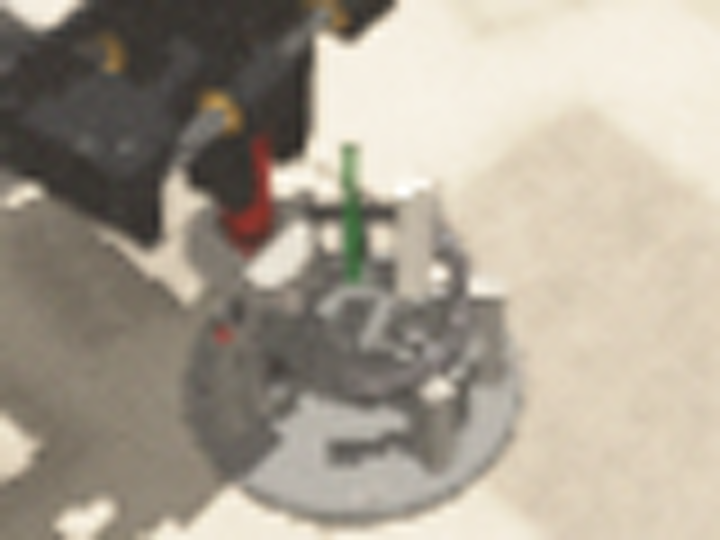

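```bash
python3 -m jog '[{"jaw":0,"linear":[0,-1,-5],"turn":[0,0,0]},{"jaw":0,"linear":[0,0,-4],"turn":[0,0,0]},{"jaw":0,"linear":[0,0,-2],"turn":[0,0,0]}]' ; python3 -m jog '[{"jaw":0,"linear":[0,0,-2],"turn":[0,0,0]},{"jaw":0,"linear":[0,0,-1],"turn":[0,0,0]}]'; python3 plan.py 468.5 22.8 180 97.8 1
```

```text
time_s: 7.9
tcp_pos: [467.2, 23.3, 176.0]
tool_rot: [-0.0, 0.656, 0.755, 0.001]
wrist_force: [-0.1, 0.1, -1.6]
width: 13.9
time_s: 8.15
tcp_pos: [467.1, 23.2, 178.6]
tool_rot: [-0.0, 0.656, 0.755, 0.001]
wrist_force: [1.8, -0.1, -5.6]
width: 13.7
t 8.15 tcp [467.1  23.2 178.6] xax [-0.139  0.99   0.002] yax [0.99  0.139 0.001] zax [ 0.001  0.002 -1.   ] F [ 1.8 -0.1 -5.6] w 13.7 j [-0.01 -0.09  2.1   0.    1.13 -0.15]
lin [-0.6, 1.3, -1.4] turn [0.1, -0.1, 0.2]
dist 2.1 ang 0.2 dyaw -0.2
```

Contact came where predicted. Lifting.

```bash
python3 -m jog '[{"jaw":0,"linear":[0,0,-2],"turn":[0,0,0]},{"jaw":0,"linear":[0,0,-2],"turn":[0,0,0]}]';python3 -m jog '[{"jaw":0,"linear":[0,0,-2],"turn":[0,0,0]},{"jaw":0,"linear":[0,0,-2],"turn":[0,0,0]}]'; python3 plan.py 468.5 22.8 190 97.8 1
```

```text
time_s: 8.4
tcp_pos: [466.7, 23.1, 180.8]
tool_rot: [-0.001, 0.656, 0.755, 0.001]
wrist_force: [4.2, -0.2, -10.6]
width: 13.2
time_s: 8.65
tcp_pos: [466.5, 23.1, 181.8]
tool_rot: [-0.001, 0.656, 0.755, 0.001]
wrist_force: [6.7, 1.1, -19.5]
width: 13.3
t 8.65 tcp [466.5  23.1 181.8] xax [-0.139  0.99   0.002] yax [ 0.99   0.139 -0.   ] zax [-0.     0.002 -1.   ] F [  6.7   1.1 -19.5] w 13.3 j [-0.01 -0.09  2.1   0.    1.14 -0.15]
lin [-0.6, 2.0, -8.2] turn [-0.0, -0.1, 0.2]
dist 8.5 ang 0.2 dyaw -0.2
```

```bash
python3 -m jog '[{"jaw":0,"linear":[0,3,0],"turn":[0,0,0]},{"jaw":0,"linear":[0,1,0],"turn":[0,0,0]}]';python3 plan.py 468.5 22.8 190 97.8 1
python3 - <<'E'
from h import *
snap("scene","s5",(225,180,305,240),9)
E
```

```text
time_s: 8.9
tcp_pos: [469.6, 23.7, 181.8]
tool_rot: [-0.002, 0.656, 0.755, -0.0]
wrist_force: [0.9, -0.2, -6.1]
width: 13.3
t 8.9 tcp [469.6  23.7 181.8] xax [-0.139  0.99   0.002] yax [ 0.99   0.139 -0.003] zax [-0.003  0.002 -1.   ] F [ 0.9 -0.2 -6.1] w 13.3 j [-0.   -0.08  2.09  0.    1.14 -0.14]
lin [-0.7, -1.3, -8.2] turn [-0.2, -0.1, 0.2]
dist 8.4 ang 0.3 dyaw -0.2
```

View pics/s5.png

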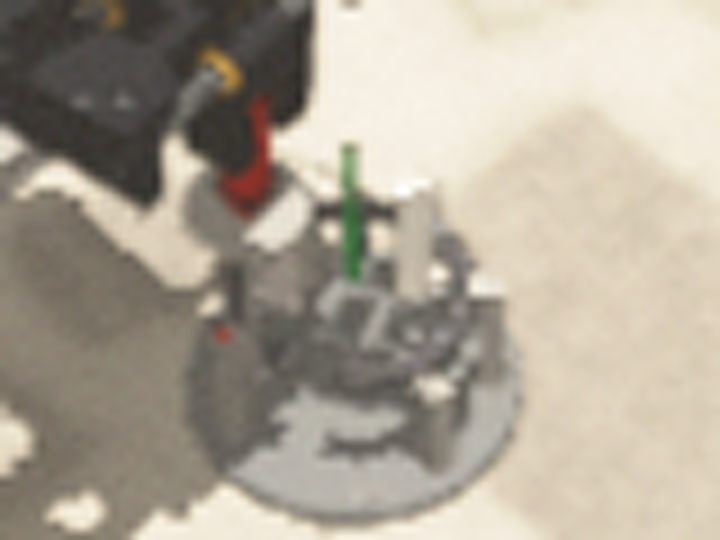

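Moving inward eased the force to 6 N, so I'll keep lifting with a slight inward drift.

```bash
python3 -m jog '[{"jaw":0,"linear":[0,1,-2],"turn":[0,0,0]},{"jaw":0,"linear":[0,0.7,-1.5],"turn":[0,0,0]}]';python3 -m jog '[{"jaw":0,"linear":[0,0.7,-2],"turn":[0,0,0]},{"jaw":0,"linear":[0,0.7,-1.5],"turn":[0,0,0]}]'
```

```text
time_s: 9.2
tcp_pos: [471.4, 24.1, 186.9]
tool_rot: [-0.002, 0.656, 0.755, -0.0]
wrist_force: [-0.1, 0.9, -1.0]
width: 13.8
time_s: 9.45
tcp_pos: [473.1, 24.2, 191.9]
tool_rot: [-0.002, 0.656, 0.755, -0.0]
wrist_force: [-1.3, -0.2, -0.7]
width: 13.8
```

```bash
python3 -m jog '[{"jaw":0,"linear":[0,0.7,-2],"turn":[0,0,0]},{"jaw":0,"linear":[0,0.7,-1.5],"turn":[0,0,0]}]'
```

```text
time_s: 9.7
tcp_pos: [474.3, 24.2, 195.9]
tool_rot: [-0.002, 0.656, 0.755, -0.0]
wrist_force: [-1.4, -1.2, -0.5]
width: 13.8
```

Run:
```python
from h import *
snap("scene","s6",(225,180,305,240),9)
```

```text
(no output)
```

View pics/s6.png

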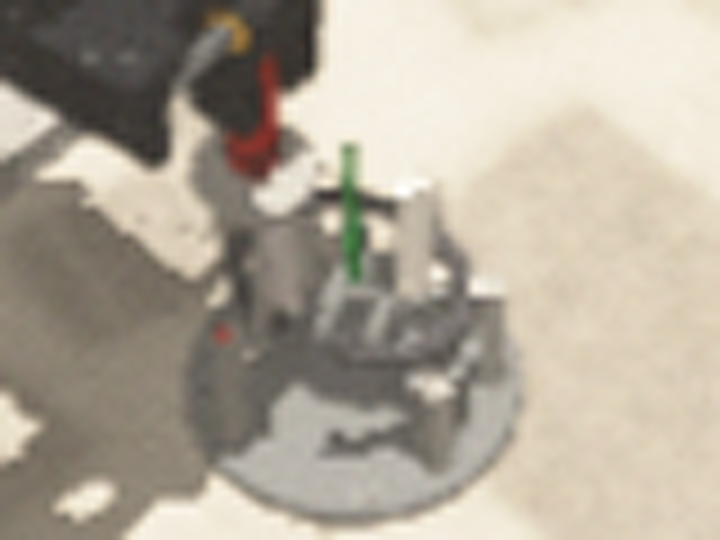

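Run:
```python
from h import *
st()
im=cv2.imread("pics/s6_raw.png");im0=cv2.imread("pics/s1_raw.png")
def cr(p): q=proj("scene",p); return ((q-[235,195])*16+8)
o=[]
for I,zs in ((im0,(54,)),(im,(54,67))):
    c=cv2.resize(I[195:225,235:260],None,fx=16,fy=16,interpolation=cv2.INTER_CUBIC)
    for z,col in zip(zs,((0,255,255),(255,0,255))):
        for a in (140,150,160,168,172,196,208,220):
            A=np.radians(a+23.8)
            for rr in (36,44):
                q=cr([516.2+rr*np.cos(A),29.3+rr*np.sin(A),z]); cv2.circle(c,tuple(int(v) for v in q),2,col,-1)
    o.append(c)
cv2.imwrite("pics/c8.png",np.hstack(o))
```

```text
t 9.75 tcp [474.5  24.3 196.1] xax [-0.139  0.99   0.002] yax [ 0.99   0.139 -0.002] zax [-0.003  0.002 -1.   ] F [-1.4  0.1 -0.1] w 13.7 j [-0.   -0.09  2.06  0.    1.17 -0.14]
```

View pics/c8.png

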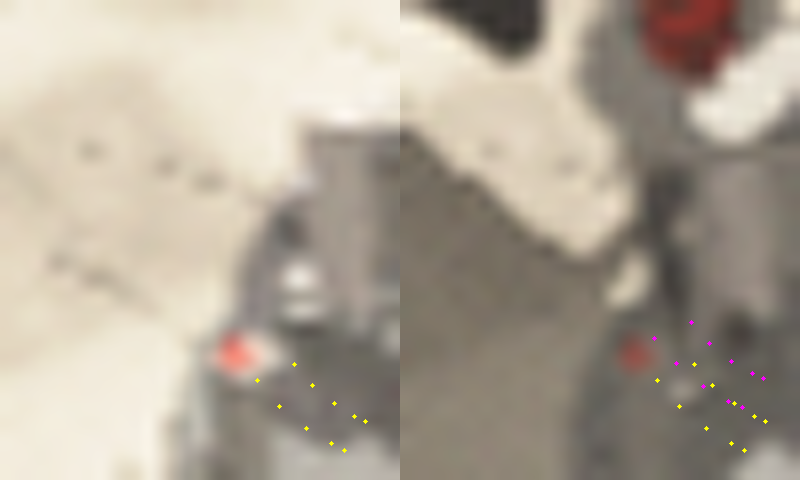

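```bash
python3 -m jog '[{"jaw":0,"linear":[0,-1,3],"turn":[0,0,0]},{"jaw":0,"linear":[0,-1,4],"turn":[0,0,0]},{"jaw":0,"linear":[0,-1,4],"turn":[0,0,0]},{"jaw":0,"linear":[0,0,4],"turn":[0,0,0]}]';python3 -m jog '[{"jaw":0,"linear":[0,0,5],"turn":[0,0,0]},{"jaw":0,"linear":[0,0,4],"turn":[0,0,0]},{"jaw":0,"linear":[0,0,0],"turn":[0,0,0]}]'; python3 plan.py 440 19 170 97.8
```

```text
time_s: 10.25
tcp_pos: [471.4, 24.0, 180.1]
tool_rot: [-0.001, 0.656, 0.755, -0.0]
wrist_force: [-0.5, 0.3, 0.2]
width: 13.7
time_s: 10.62
tcp_pos: [471.2, 24.1, 169.9]
tool_rot: [-0.002, 0.656, 0.755, -0.0]
wrist_force: [-0.1, -0.2, -0.5]
width: 13.5
t 10.62 tcp [471.2  24.1 169.9] xax [-0.139  0.99   0.002] yax [ 0.99   0.139 -0.003] zax [-0.003  0.002 -1.   ] F [-0.1 -0.2 -0.5] w 13.5 j [-0.   -0.07  2.1   0.    1.11 -0.14]
lin [-0.7, -31.6, -0.1] turn [-0.2, -0.1, 0.2]
dist 31.6 ang 0.3 dyaw -0.2
```

```bash
python3 -m jog '[{"jaw":0,"linear":[0,-10,2],"turn":[0,0,0]},{"jaw":0,"linear":[0,-15,0],"turn":[0,0,0]},{"jaw":0,"linear":[0,-12,0],"turn":[0,0,0]},{"jaw":0,"linear":[5,0,-20],"turn":[0,0,0]},{"jaw":0,"linear":[15,0,-40],"turn":[0,0,0]},{"jaw":0,"linear":[40,10,-40],"turn":[0,0,0]},{"jaw":0,"linear":[40,30,-10],"turn":[0,0,0]},{"jaw":0,"linear":[30,30,0],"turn":[0,0,0]}]';python3 - <<'E'
from h import *
st()
snap("scene","s7",(225,180,305,240),9)
snap("top","t7",(220,190,320,270),7)
E
```

```text
time_s: 11.62
tcp_pos: [480.2, 157.5, 282.8]
tool_rot: [-0.0, 0.658, 0.753, 0.002]
wrist_force: [0.8, 0.2, -0.3]
width: 13.8
t 11.62 tcp [480.2 157.5 282.8] xax [-0.134  0.991  0.003] yax [0.991 0.134 0.002] zax [ 0.002  0.003 -1.   ] F [ 0.8  0.2 -0.3] w 13.8 j [ 0.27 -0.09  1.9   0.    1.32  0.13]
```

View pics/s7.png

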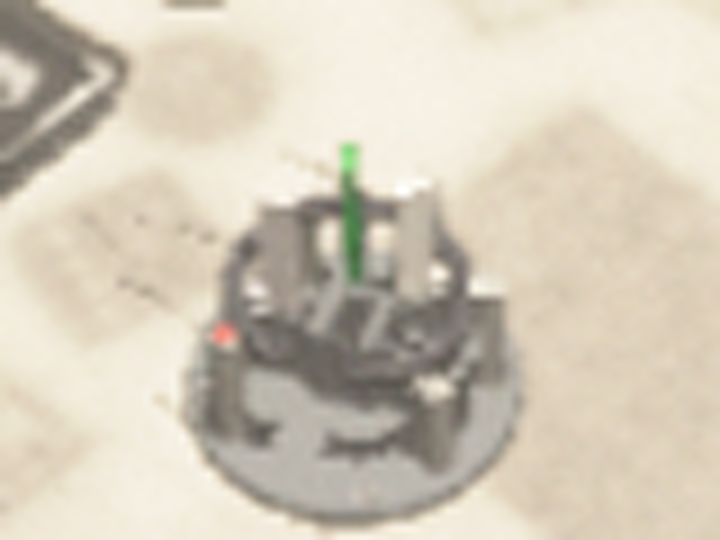

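View pics/t7.png

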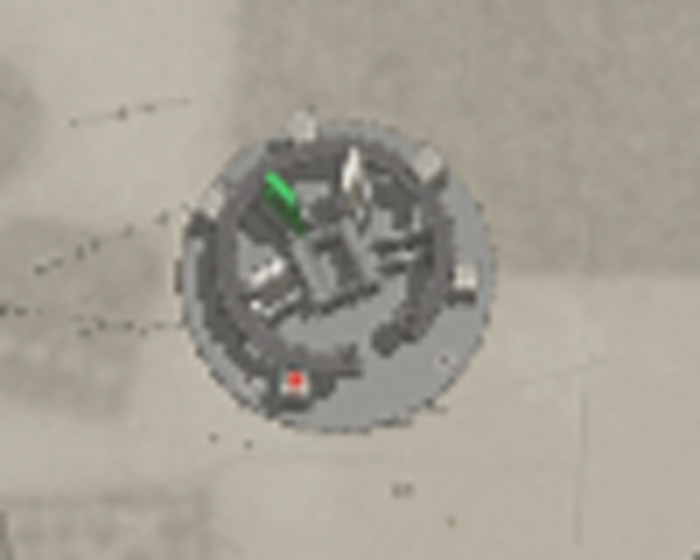

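Run:
```python
from h import *
a=cv2.imread("pics/s1_raw.png");b=cv2.imread("pics/s7_raw.png");c=cv2.imread("pics/top0.png");d=cv2.imread("pics/t7_raw.png")
f=lambda I,x,y,w=44,h=33:cv2.resize(I[y:y+h,x:x+w],None,fx=9,fy=9,interpolation=cv2.INTER_CUBIC)
cv2.imwrite("pics/c9.png",np.vstack([np.hstack([f(a,240,202),f(b,240,202)]),np.hstack([f(c,250,222),f(d,250,222)])]))
```

```text
(no output)
```

View pics/c9.png

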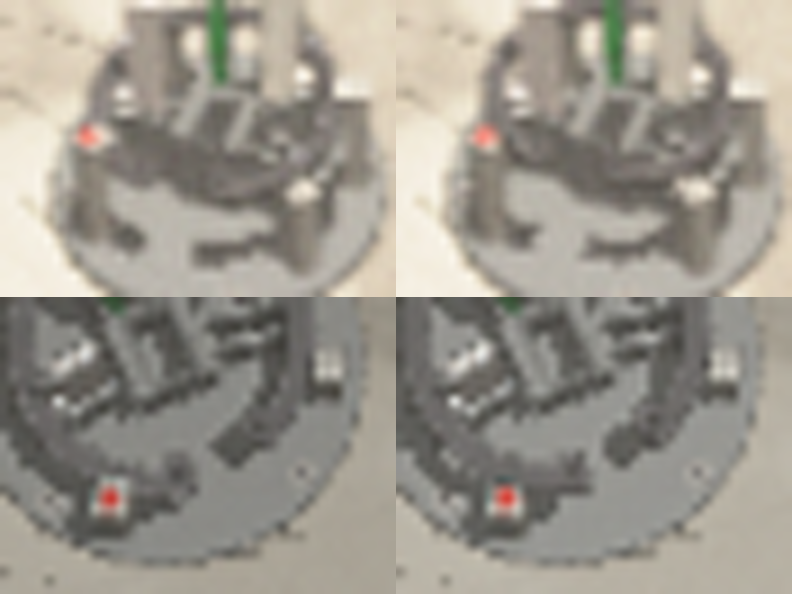

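The ring has snapped out: its near end now covers the inner edge of the red-dot claw and the ring leans. The pick goes back to its stand.

```bash
python3 plan.py 630.5 229 275 102
```

```text
t 11.72 tcp [481.1 158.6 281.7] xax [-0.136  0.991  0.004] yax [0.991 0.136 0.001] zax [ 0.     0.004 -1.   ] F [-0.7 -1.  -2. ] w 13.7 j [ 0.27 -0.08  1.9   0.    1.32  0.13]
lin [16.5, 52.5, 2.3] turn [0.0, -0.1, -1.4]
lin [15.2, 52.9, 2.3] turn [0.0, -0.1, -1.4]
lin [13.9, 53.3, 2.3] turn [0.0, -0.1, -1.4]
dist 165.2 ang 4.2 dyaw 4.2
```

```bash
python3 -m jog '[{"jaw":0,"linear":[17,40,2],"turn":[0,0,-1.4]},{"jaw":0,"linear":[15,53,2],"turn":[0,0,-1.4]},{"jaw":0,"linear":[12,40,1],"turn":[0,0,-1.4]},{"jaw":0,"linear":[3,15,1],"turn":[0,0,0]},{"jaw":0,"linear":[0,0,0],"turn":[0,0,0]},{"jaw":0,"linear":[0,0,0],"turn":[0,0,0]}]'; python3 plan.py 630.5 229 250 102
```

```text
time_s: 12.48
tcp_pos: [616.5, 225.9, 275.2]
tool_rot: [-0.002, 0.629, 0.778, -0.002]
wrist_force: [-1.1, -0.0, -0.3]
width: 13.5
t 12.47 tcp [616.5 225.9 275.2] xax [-0.209  0.978  0.001] yax [ 0.978  0.209 -0.005] zax [-0.005 -0.    -1.   ] F [-1.1 -0.  -0.3] w 13.5 j [0.31 0.21 1.6  0.   1.33 0.1 ]
lin [0.0, 14.5, 25.1] turn [-0.3, -0.0, 0.1]
dist 29.0 ang 0.3 dyaw -0.1
```

```bash
python3 -m jog '[{"jaw":0,"linear":[0,10,5],"turn":[-0.3,0,0]},{"jaw":0,"linear":[0,3,8],"turn":[0,0,0]},{"jaw":0,"linear":[0,0,8],"turn":[0,0,0]},{"jaw":0,"linear":[0,0,2],"turn":[0,0,0]},{"jaw":0,"linear":[0,0,0],"turn":[0,0,0]}]'; python3 plan.py 630.5 229 200 102 1
python3 - <<'E'
from h import *
snap("scene","s8",(210,100,290,180),7)
E
```

```text
time_s: 13.1
tcp_pos: [627.7, 227.4, 251.0]
tool_rot: [-0.0, 0.629, 0.777, 0.0]
wrist_force: [0.1, 0.0, -0.1]
width: 13.7
t 13.1 tcp [627.7 227.4 251. ] xax [-0.209  0.978  0.001] yax [0.978 0.209 0.   ] zax [-0.     0.001 -1.   ] F [ 0.1  0.  -0.1] w 13.7 j [0.31 0.24 1.61 0.   1.29 0.1 ]
lin [0.9, 3.1, 51.0] turn [0.0, -0.0, 0.0]
dist 51.1 ang 0.0 dyaw -0.0
```

View pics/s8.png

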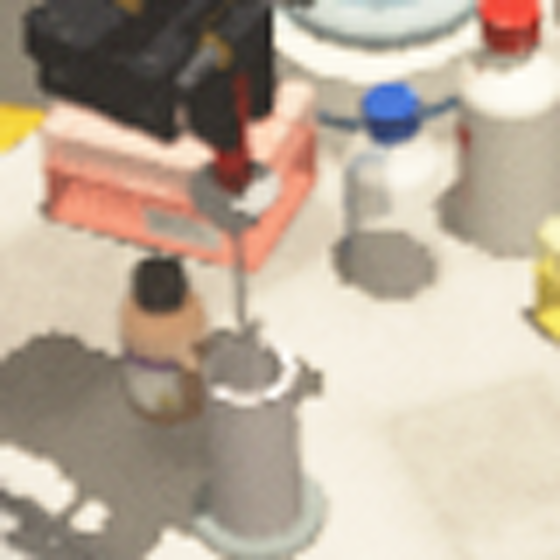

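The shank is over the mouth of the tube at (250,362). Descending with force checks.

```bash
python3 -m jog '[{"jaw":0,"linear":[1,2,10],"turn":[0,0,0]},{"jaw":0,"linear":[0,0,15],"turn":[0,0,0]},{"jaw":0,"linear":[0,0,15],"turn":[0,0,0]}]'; python3 plan.py 630 229 200 102 1
```

```text
time_s: 13.52
tcp_pos: [630.5, 229.4, 210.5]
tool_rot: [0.001, 0.629, 0.777, 0.002]
wrist_force: [-0.1, -0.1, -1.6]
width: 13.6
t 13.53 tcp [630.5 229.4 210.5] xax [-0.209  0.978  0.001] yax [0.978 0.209 0.003] zax [ 0.003  0.002 -1.   ] F [-0.1 -0.1 -1.6] w 13.6 j [0.31 0.27 1.65 0.   1.22 0.1 ]
lin [-0.3, -0.6, 10.5] turn [0.2, -0.1, 0.0]
dist 10.5 ang 0.2 dyaw -0.0
```

```bash
python3 -m jog '[{"jaw":0,"linear":[0,-1,20],"turn":[0.2,0,0]},{"jaw":0,"linear":[0,-0.5,25],"turn":[0,0,0]},{"jaw":0,"linear":[0,0,15],"turn":[0,0,0]},{"jaw":0,"linear":[0,0,3],"turn":[0,0,0]},{"jaw":0,"linear":[0,0,0],"turn":[0,0,0]}]'; python3 plan.py 630 229 139.5 102 1
```

```text
time_s: 14.15
tcp_pos: [626.7, 228.4, 139.5]
tool_rot: [-0.002, 0.629, 0.777, -0.002]
wrist_force: [0.6, 0.1, -1.0]
width: 14.0
t 14.15 tcp [626.7 228.4 139.5] xax [-0.209  0.978  0.   ] yax [ 0.978  0.209 -0.007] zax [-0.007 -0.001 -1.   ] F [ 0.6  0.1 -1. ] w 14.0 j [0.31 0.33 1.71 0.   1.11 0.1 ]
lin [-0.1, 3.3, -0.1] turn [-0.4, -0.0, 0.0]
dist 3.3 ang 0.4 dyaw -0.0
```

```bash
python3 -m jog '[{"jaw":0,"linear":[0,3,0],"turn":[-0.4,0,0]},{"jaw":0,"linear":[0,0.5,1],"turn":[0,0,0]},{"jaw":0,"linear":[0,0,0],"turn":[0,0,0]}]'; python3 plan.py 630 229 139.5 102 1;  python3 -m jog '[{"jaw":30,"linear":[0,0,0],"turn":[0,0,0]},{"jaw":40,"linear":[0,0,0],"turn":[0,0,0]},{"jaw":40,"linear":[0,0,-15],"turn":[0,0,0]},{"jaw":40,"linear":[0,0,-40],"turn":[0,0,0]},{"jaw":40,"linear":[0,0,-50],"turn":[0,0,0]},{"jaw":40,"linear":[0,0,-30],"turn":[0,0,0]},{"jaw":40,"linear":[-50,0,0],"turn":[0,0,0]},{"jaw":40,"linear":[-50,0,0],"turn":[0,0,0]}]'
python3 - <<'E'
from h import *
st()
snap("scene","s9",(210,100,290,180),7)
snap("top","t9",(150,150,250,300),4)
E
```

```text
time_s: 14.52
tcp_pos: [631.9, 229.7, 140.8]
tool_rot: [0.001, 0.629, 0.777, 0.002]
wrist_force: [-0.8, 0.2, -1.1]
width: 13.5
t 14.53 tcp [631.9 229.7 140.8] xax [-0.209  0.978  0.001] yax [0.978 0.209 0.005] zax [ 0.005  0.002 -1.   ] F [-0.8  0.2 -1.1] w 13.5 j [0.31 0.33 1.71 0.   1.1  0.1 ]
lin [-0.3, -2.0, 1.3] turn [0.3, -0.0, 0.0]
dist 2.4 ang 0.3 dyaw -0.0
time_s: 15.52
tcp_pos: [653.4, 133.6, 288.1]
tool_rot: [0.004, 0.627, 0.779, 0.005]
wrist_force: [-0.2, 0.0, 0.3]
width: 40.0
t 15.53 tcp [653.4 133.6 288.1] xax [-0.215  0.977  0.001] yax [0.977 0.215 0.013] zax [ 0.012  0.004 -1.   ] F [-0.2  0.   0.3] w 40.0 j [ 0.16  0.22  1.57  0.    1.34 -0.05]
```

View pics/s9.png

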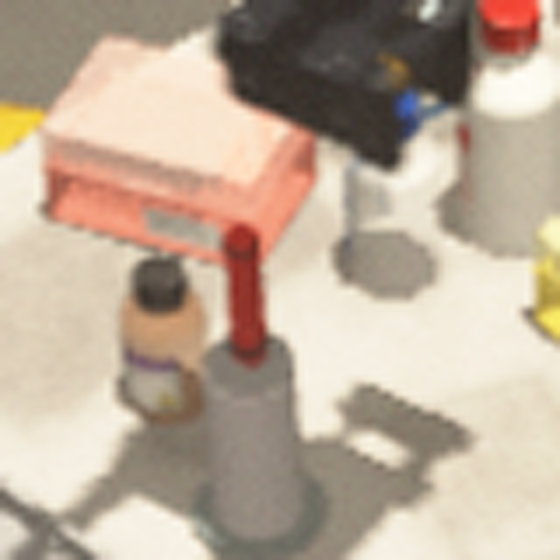

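View pics/t9_raw.png

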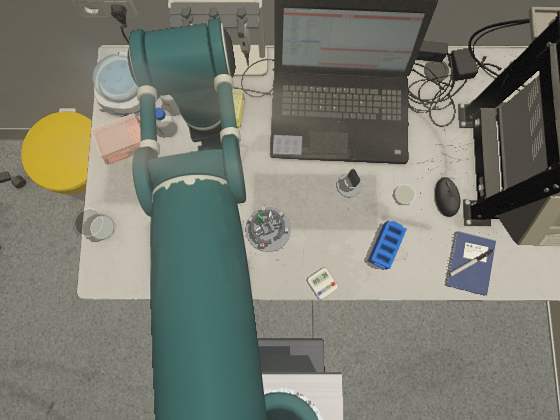

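The pick sits upright in its stand. Next the ring: the grip point is at 231.8° world, about (491.5, −2.1).

```bash
python3 plan.py 491.5 -2.1 170 141.8
```

```text
t 15.62 tcp [654.3 129.9 288.3] xax [-0.209  0.978 -0.001] yax [0.978 0.209 0.013] zax [ 0.013  0.002 -1.   ] F [0.2 0.8 0. ] w 39.9 j [ 0.16  0.22  1.57  0.    1.34 -0.05]
lin [-19.0, -37.7, 23.2] turn [0.1, 0.1, -7.9]
lin [-13.6, -39.9, 23.2] turn [0.1, 0.1, -7.9]
lin [-8.0, -41.3, 23.3] turn [0.1, 0.1, -7.9]
lin [-2.3, -42.0, 23.4] turn [0.1, 0.1, -7.9]
lin [3.5, -41.8, 23.5] turn [0.1, 0.1, -7.9]
dist 240.7 ang 39.7 dyaw 39.7
```

```bash
python3 -m jog '[{"jaw":30,"linear":[-19,-38,20],"turn":[0,0,-8]},{"jaw":30,"linear":[-14,-40,23],"turn":[0,0,-8]},{"jaw":20,"linear":[-8,-41,23],"turn":[0,0,-8]},{"jaw":20,"linear":[-2,-42,20],"turn":[0,0,-8]},{"jaw":20,"linear":[3,-30,10],"turn":[0,0,-8]},{"jaw":20,"linear":[0,0,0],"turn":[0,0,0]},{"jaw":20,"linear":[0,0,0],"turn":[0,0,0]}]';python3 plan.py 491.5 -2.1 100 141.8
```

```text
time_s: 16.5
tcp_pos: [500.6, 4.6, 193.3]
tool_rot: [0.01, 0.316, 0.949, 0.007]
wrist_force: [1.2, 0.7, 0.4]
width: 19.6
t 16.5 tcp [500.6   4.6 193.3] xax [-0.8    0.6   -0.015] yax [0.599 0.8   0.019] zax [ 0.024  0.006 -1.   ] F [1.2 0.7 0.4] w 19.6 j [-0.05 -0.05  2.04  0.01  1.13 -0.98]
lin [2.4, -6.3, 46.5] turn [0.6, 0.4, 0.7]
lin [1.9, -5.9, 46.6] turn [0.6, 0.4, 0.7]
dist 94.0 ang 2.0 dyaw -1.4
```

```bash
python3 -m jog '[{"jaw":20,"linear":[3,-8,25],"turn":[0.6,0.4,0.7]},{"jaw":20,"linear":[1,-4,30],"turn":[0.6,0.4,0.7]},{"jaw":20,"linear":[0,0,18],"turn":[0,0,0]},{"jaw":20,"linear":[0,0,4],"turn":[0,0,0]},{"jaw":20,"linear":[0,0,0],"turn":[0,0,0]},{"jaw":20,"linear":[0,0,0],"turn":[0,0,0]}]';python3 plan.py 491.5 -2.1 80 141.8 1
python3 - <<'E'
from h import *
snap("scene","s10",(225,160,315,240),8)
E
```

```text
time_s: 17.25
tcp_pos: [501.9, 1.7, 121.7]
tool_rot: [0.007, 0.329, 0.944, 0.002]
wrist_force: [-0.9, -0.6, 0.3]
width: 20.2
t 17.25 tcp [501.9   1.7 121.7] xax [-0.783  0.622 -0.011] yax [0.622 0.783 0.008] zax [ 0.014 -0.001 -1.   ] F [-0.9 -0.6  0.3] w 20.2 j [-0.05  0.03  2.1  -0.    1.   -0.95]
lin [6.3, -9.8, 41.6] turn [0.5, 0.7, -0.2]
dist 43.1 ang 0.8 dyaw 0.2
```

View pics/s10.png

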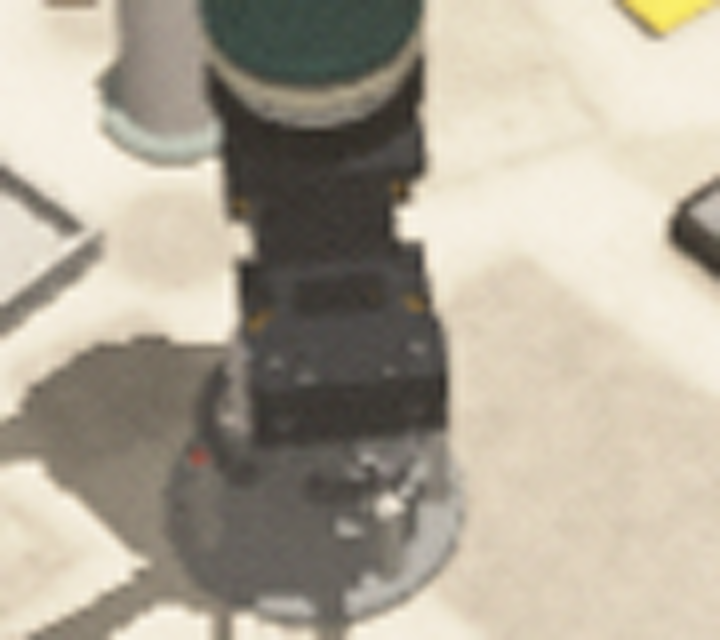

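```bash
python3 -m jog '[{"jaw":20,"linear":[6,-9,15],"turn":[0.5,0.7,0]},{"jaw":20,"linear":[1,-2,18],"turn":[0,0,0]},{"jaw":20,"linear":[0,0,3],"turn":[0,0,0]},{"jaw":20,"linear":[0,0,0],"turn":[0,0,0]}]';python3 plan.py 491.5 -2.1 80 141.8 1
```

```text
time_s: 17.8
tcp_pos: [488.8, -3.3, 84.8]
tool_rot: [-0.0, 0.329, 0.944, -0.0]
wrist_force: [-0.4, -0.7, 0.6]
width: 20.0
t 17.8 tcp [488.8  -3.3  84.8] xax [-0.783  0.622  0.001] yax [ 0.622  0.783 -0.001] zax [-0.001 -0.    -1.   ] F [-0.4 -0.7  0.6] w 20.0 j [-0.06  0.07  2.14 -0.    0.94 -0.96]
lin [-1.4, 2.7, 4.8] turn [-0.0, -0.0, -0.3]
dist 5.6 ang 0.3 dyaw 0.3
```

```bash
python3 -m jog '[{"jaw":20,"linear":[-1,2.5,10],"turn":[0,0,0]},{"jaw":20,"linear":[0,0,8],"turn":[0,0,0]},{"jaw":20,"linear":[0,0,4],"turn":[0,0,0]}]'; python3 -m jog '[{"jaw":20,"linear":[0,0,4],"turn":[0,0,0]},{"jaw":20,"linear":[0,0,2],"turn":[0,0,0]},{"jaw":20,"linear":[0,0,0],"turn":[0,0,0]}]';python3 plan.py 491.5 -2.1 54 141.8 1
```

```text
time_s: 18.18
tcp_pos: [492.2, -2.0, 62.4]
tool_rot: [0.001, 0.329, 0.944, 0.0]
wrist_force: [0.5, 0.8, -0.5]
width: 20.4
time_s: 18.55
tcp_pos: [492.0, -1.9, 55.6]
tool_rot: [0.0, 0.329, 0.944, -0.0]
wrist_force: [0.1, 0.2, -0.1]
width: 19.9
t 18.55 tcp [492.   -1.9  55.6] xax [-0.783  0.622 -0.   ] yax [ 0.622  0.783 -0.   ] zax [ 0. -0. -1.] F [ 0.1  0.2 -0.1] w 19.9 j [-0.05  0.11  2.15 -0.    0.87 -0.95]
lin [0.3, -0.5, 1.6] turn [-0.0, 0.0, -0.3]
dist 1.7 ang 0.3 dyaw 0.3
```

```bash
python3 -m jog '[{"jaw":20,"linear":[0,0,5],"turn":[0,0,0]},{"jaw":0,"linear":[0,0,0],"turn":[0,0,0]},{"jaw":0,"linear":[0,0,0],"turn":[0,0,0]},{"jaw":0,"linear":[0,0,0],"turn":[0,0,0]},{"jaw":0,"linear":[0,0,0],"turn":[0,0,0]}]' 25;python3 plan.py 491.5 -2.1 54 141.8 1
```

```text
time_s: 19.18
tcp_pos: [492.5, -1.9, 50.8]
tool_rot: [0.001, 0.329, 0.944, 0.0]
wrist_force: [0.2, 0.2, 0.1]
width: 9.9
t 19.18 tcp [492.5  -1.9  50.8] xax [-0.783  0.622 -0.001] yax [0.622 0.783 0.001] zax [ 0.001 -0.    -1.   ] F [0.2 0.2 0.1] w 9.9 j [-0.05  0.12  2.16 -0.    0.86 -0.95]
lin [0.7, -0.7, -3.2] turn [0.0, 0.1, -0.3]
dist 3.4 ang 0.3 dyaw 0.3
```

Gripped at a width of 9.9. Drawing 5 mm toward the claw, then lifting.

```bash
python3 -m jog '[{"jaw":0,"linear":[2.5,-1,0],"turn":[0,0,0]},{"jaw":0,"linear":[2.5,-1,0],"turn":[0,0,0]},{"jaw":0,"linear":[0.5,-0.2,0],"turn":[0,0,0]}]' 25; python3 -m jog '[{"jaw":0,"linear":[0,0,-3],"turn":[0,0,0]},{"jaw":0,"linear":[0,0,-3],"turn":[0,0,0]}]'; python3 plan.py 491.5 -2.1 54 141.8 1
```

```text
time_s: 19.55
tcp_pos: [487.9, -0.3, 51.4]
tool_rot: [0.002, 0.33, 0.944, 0.001]
wrist_force: [1.2, 0.1, -0.9]
width: 10.0
time_s: 19.8
tcp_pos: [488.1, -0.3, 57.7]
tool_rot: [0.002, 0.33, 0.944, 0.001]
wrist_force: [1.3, -1.3, -1.2]
width: 10.5
t 19.8 tcp [ 4.881e+02 -3.000e-01  5.770e+01] xax [-0.783  0.622 -0.004] yax [0.622 0.783 0.003] zax [ 0.005 -0.001 -1.   ] F [ 1.3 -1.3 -1.2] w 10.5 j [-0.05  0.1   2.16 -0.    0.87 -0.95]
lin [-3.8, 0.7, 3.8] turn [0.2, 0.2, -0.3]
dist 5.4 ang 0.4 dyaw 0.3
```

```bash
python3 -m jog '[{"jaw":0,"linear":[0,0,-5],"turn":[0,0,0]},{"jaw":0,"linear":[0,0,-8],"turn":[0,0,0]},{"jaw":0,"linear":[0,0,-8],"turn":[0,0,0]}]'; python3 -m jog '[{"jaw":0,"linear":[0,0,-12],"turn":[0,0,0]},{"jaw":0,"linear":[0,0,-12],"turn":[0,0,0]},{"jaw":0,"linear":[0,0,-3],"turn":[0,0,0]}]'
python3 - <<'E'
from h import *
st()
snap("scene","s11",(225,160,315,240),8)
E
```

```text
time_s: 20.18
tcp_pos: [487.2, -0.3, 79.7]
tool_rot: [0.002, 0.33, 0.944, 0.0]
wrist_force: [0.4, -0.2, -0.1]
width: 9.9
time_s: 20.55
tcp_pos: [487.1, -0.2, 109.6]
tool_rot: [0.002, 0.329, 0.944, 0.0]
wrist_force: [-0.1, -0.2, -0.4]
width: 10.0
t 20.55 tcp [ 4.871e+02 -2.000e-01  1.096e+02] xax [-0.783  0.622 -0.003] yax [0.622 0.783 0.002] zax [ 0.004 -0.    -1.   ] F [-0.1 -0.2 -0.4] w 10.0 j [-0.05  0.03  2.13 -0.    0.98 -0.95]
```

View pics/s11.png

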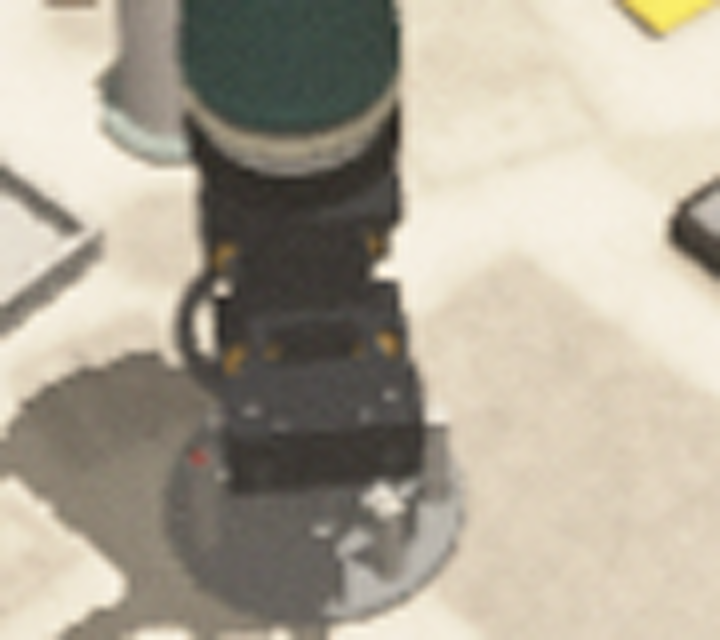

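```bash
python3 -m jog '[{"jaw":0,"linear":[0,0,-30],"turn":[0,0,0]},{"jaw":0,"linear":[0,0,-20],"turn":[0,0,0]},{"jaw":0,"linear":[0,0,0],"turn":[0,0,0]}]'
python3 - <<'E'
from h import *
st()
snap("top","t11")
snap("scene","s12",(160,140,280,240),6)
E
```

```text
time_s: 20.98
tcp_pos: [485.4, -0.0, 159.6]
tool_rot: [0.0, 0.329, 0.944, -0.0]
wrist_force: [-0.7, -0.8, -0.3]
width: 9.7
t 20.98 tcp [485.4  -0.  159.6] xax [-0.783  0.622 -0.   ] yax [ 0.622  0.783 -0.   ] zax [ 0. -0. -1.] F [-0.7 -0.8 -0.3] w 9.7 j [-0.05 -0.03  2.08 -0.    1.09 -0.95]
```

View pics/t11.png

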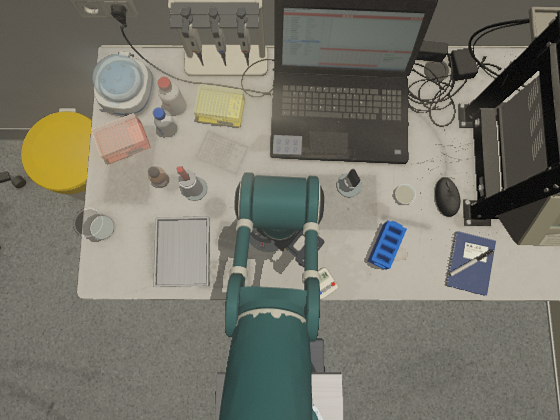

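View pics/s12.png

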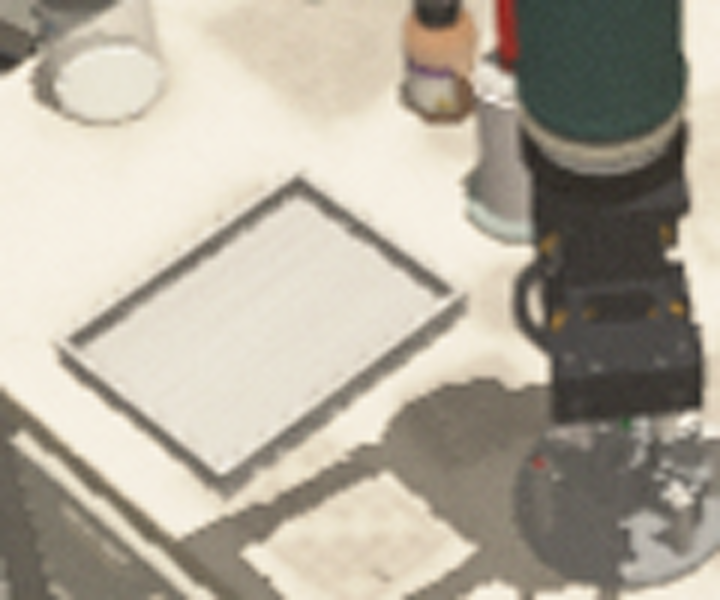

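```bash
python3 - <<'E'
from h import *
C=[(66,269),(275,267),(278,543),(56,545)]
P=np.array([ray("top",140+(u-1.5)/4,150+(v-1.5)/4,20)[:2] for u,v in C]);print(P.round(1),P.mean(0))
E
python3 plan.py 429 224 155 141.8
```

```text
[[546.1 325.2]
 [548.  186.6]
 [367.6 178.5]
 [365.7 321.5]] [456.85915883 252.93293992]
t 21.07 tcp [484.1   0.  157.8] xax [-0.783  0.622  0.002] yax [ 0.622  0.783 -0.002] zax [-0.003 -0.    -1.   ] F [ 0.7 -0.3 -0.3] w 9.2 j [-0.05 -0.03  2.09 -0.    1.09 -0.95]
lin [45.6, 35.3, 0.7] turn [-0.0, -0.0, -0.1]
lin [45.6, 35.3, 0.7] turn [-0.0, -0.0, -0.1]
lin [45.5, 35.4, 0.7] turn [-0.0, -0.0, -0.1]
lin [45.5, 35.4, 0.7] turn [-0.0, -0.0, -0.1]
dist 230.7 ang 0.3 dyaw 0.3
```

```bash
python3 -m jog '[{"jaw":0,"linear":[35,27,0],"turn":[0,0,0]},{"jaw":0,"linear":[45,35,0],"turn":[0,0,0]},{"jaw":0,"linear":[45,35,0],"turn":[0,0,0]},{"jaw":0,"linear":[42,33,0],"turn":[0,0,0]},{"jaw":0,"linear":[10,5,0],"turn":[0,0,0]},{"jaw":0,"linear":[0,0,0],"turn":[0,0,0]},{"jaw":0,"linear":[0,0,0],"turn":[0,0,0]}]'; python3 plan.py 432 222 80 141.8
python3 - <<'E'
from h import *
snap("scene","s13",(140,140,260,240),6)
E
```

```text
time_s: 21.95
tcp_pos: [424.0, 218.2, 149.0]
tool_rot: [-0.006, 0.331, 0.944, -0.005]
wrist_force: [-0.4, 0.3, 0.1]
width: 10.0
t 21.95 tcp [424.  218.2 149. ] xax [-0.781  0.625  0.008] yax [ 0.625  0.781 -0.014] zax [-0.015 -0.005 -1.   ] F [-0.4  0.3  0.1] w 10.0 j [ 0.42 -0.03  2.1   0.    1.08 -0.47]
lin [-2.2, 4.5, 34.4] turn [-0.4, -0.2, -0.2]
lin [-2.1, 4.2, 34.5] turn [-0.4, -0.2, -0.2]
dist 69.6 ang 1.0 dyaw 0.5
```

View pics/s13.png

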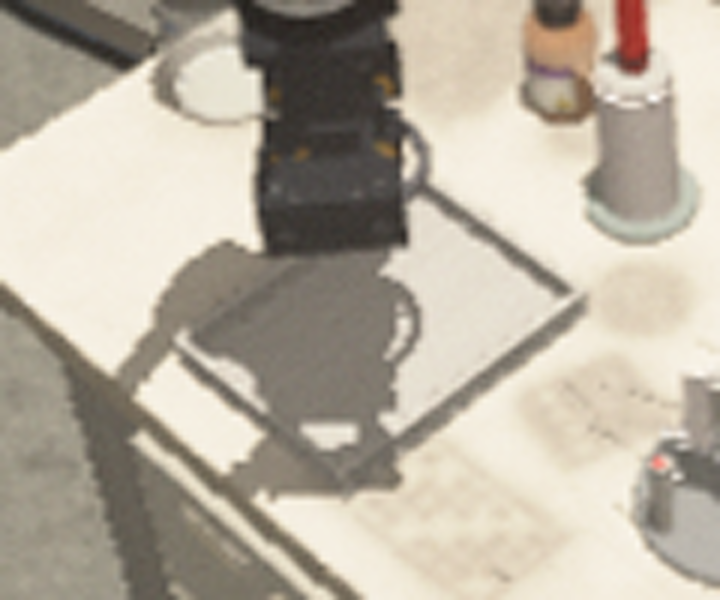

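```bash
python3 -m jog '[{"jaw":0,"linear":[-4,8,20],"turn":[-0.4,-0.2,0]},{"jaw":0,"linear":[-1,2,40],"turn":[-0.3,-0.2,0]},{"jaw":0,"linear":[0,0,40],"turn":[0,0,0]},{"jaw":0,"linear":[0,0,10],"turn":[0,0,0]},{"jaw":0,"linear":[0,0,0],"turn":[0,0,0]}]'; python3 plan.py 432 222 20 141.8 1
```

```text
time_s: 22.62
tcp_pos: [438.6, 217.5, 38.4]
tool_rot: [0.001, 0.336, 0.942, 0.001]
wrist_force: [-0.1, 0.2, 0.0]
width: 9.7
t 22.62 tcp [438.6 217.5  38.4] xax [-0.774  0.633 -0.002] yax [0.633 0.774 0.003] zax [ 0.003  0.001 -1.   ] F [-0.1  0.2  0. ] w 9.7 j [ 0.41  0.13  2.17 -0.    0.83 -0.48]
lin [8.0, -0.8, 18.4] turn [0.2, 0.1, -1.0]
dist 20.1 ang 1.1 dyaw 1.0
```

```bash
python3 -m jog '[{"jaw":0,"linear":[5,0,6],"turn":[0.2,0.1,-1]},{"jaw":0,"linear":[2,0,6],"turn":[0,0,0]},{"jaw":0,"linear":[0,0,5],"turn":[0,0,0]}]'; python3 -m jog '[{"jaw":0,"linear":[0,0,4],"turn":[0,0,0]},{"jaw":0,"linear":[0,0,2],"turn":[0,0,0]},{"jaw":0,"linear":[0,0,0],"turn":[0,0,0]}]'; python3 plan.py 432 222 8 141.8 1
python3 - <<'E'
from h import *
snap("scene","s14",(140,140,260,240),6)
E
```

```text
time_s: 23.0
tcp_pos: [436.2, 223.2, 24.3]
tool_rot: [0.003, 0.327, 0.945, 0.002]
wrist_force: [0.5, 1.5, 0.3]
width: 10.3
time_s: 23.38
tcp_pos: [436.2, 223.6, 18.0]
tool_rot: [0.003, 0.327, 0.945, 0.002]
wrist_force: [-0.1, 0.1, 0.4]
width: 9.8
t 23.38 tcp [436.2 223.6  18. ] xax [-0.786  0.618 -0.004] yax [0.618 0.786 0.006] zax [ 0.006  0.002 -1.   ] F [-0.1  0.1  0.4] w 9.8 j [ 0.42  0.17  2.18 -0.    0.79 -0.48]
lin [2.4, -3.9, 10.0] turn [0.3, 0.2, 0.0]
dist 11.0 ang 0.4 dyaw -0.0
```

View pics/s14.png

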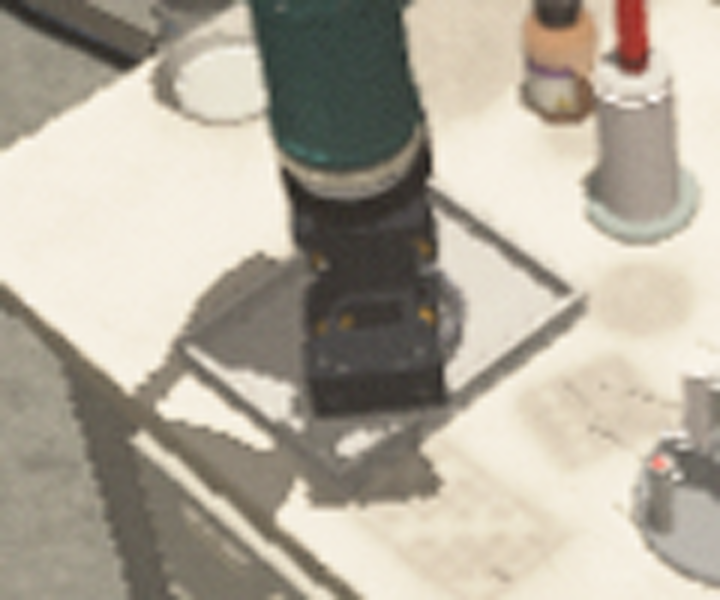

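```bash
python3 -m jog '[{"jaw":0,"linear":[1,-2,4],"turn":[0.3,0.2,0]},{"jaw":0,"linear":[0,0,3],"turn":[0,0,0]},{"jaw":0,"linear":[0,0,2],"turn":[0,0,0]}]'; python3 -m jog '[{"jaw":0,"linear":[0,0,2],"turn":[0,0,0]}]'; python3 plan.py 432 222 8 141.8 1
```

```text
time_s: 23.8
tcp_pos: [434.4, 222.6, 8.8]
tool_rot: [0.0, 0.327, 0.945, 0.0]
wrist_force: [0.8, 0.2, 0.2]
width: 10.3
time_s: 23.92
tcp_pos: [434.4, 222.6, 6.6]
tool_rot: [0.0, 0.327, 0.945, 0.0]
wrist_force: [-0.6, 0.9, 0.1]
width: 9.6
t 23.93 tcp [434.4 222.6   6.6] xax [-0.786  0.618 -0.   ] yax [0.618 0.786 0.001] zax [ 0.001  0.    -1.   ] F [-0.6  0.9  0.1] w 9.6 j [ 0.42  0.19  2.19 -0.    0.77 -0.48]
lin [1.5, -2.0, -1.4] turn [0.0, 0.0, 0.0]
dist 2.9 ang 0.0 dyaw -0.0
```

```bash
python3 -m jog '[{"jaw":0,"linear":[0,0,1.2],"turn":[0,0,0]},{"jaw":13,"linear":[0,0,0],"turn":[0,0,0]},{"jaw":16,"linear":[0,0,0],"turn":[0,0,0]},{"jaw":22,"linear":[0,0,0],"turn":[0,0,0]},{"jaw":22,"linear":[0,0,-15],"turn":[0,0,0]},{"jaw":22,"linear":[0,0,-40],"turn":[0,0,0]},{"jaw":22,"linear":[0,0,-50],"turn":[0,0,0]},{"jaw":22,"linear":[0,0,-50],"turn":[0,0,0]}]'
python3 plan.py 490 40 180 130
```

```text
time_s: 24.92
tcp_pos: [431.3, 221.2, 163.0]
tool_rot: [-0.003, 0.327, 0.945, -0.003]
wrist_force: [1.1, 0.0, 0.4]
width: 22.1
t 24.93 tcp [431.3 221.2 163. ] xax [-0.786  0.618  0.004] yax [ 0.618  0.786 -0.007] zax [-0.007 -0.003 -1.   ] F [1.1 0.  0.4] w 22.1 j [ 0.42 -0.03  2.08 -0.    1.1  -0.48]
lin [-39.5, -26.6, -4.2] turn [-0.1, -0.0, 3.0]
lin [-40.8, -24.5, -4.2] turn [-0.1, -0.0, 3.0]
lin [-42.1, -22.3, -4.2] turn [-0.1, -0.0, 3.0]
lin [-43.2, -20.1, -4.2] turn [-0.1, -0.0, 3.0]
dist 191.3 ang 11.8 dyaw -11.8
```

Run:
```python
from h import *
env_im=snap("top","t15",(220,190,320,270),7)
snap("scene","s15",(140,140,260,240),6)
im=cv2.imread("pics/t7_raw.png")
x0,y0,s=248,205,20
c=cv2.resize(im[y0:y0+38,x0:x0+36],None,fx=s,fy=s,interpolation=cv2.INTER_CUBIC)
def cr(p): q=proj("top",p); return tuple(int(v) for v in ((q-[x0,y0])*s+s/2))
ce=np.array([516.2,29.3])
for a in (95,320,20):
    A=np.radians(a+23.8)
    for rr in (15,22,29): cv2.circle(c,cr([*(ce+rr*np.array([np.cos(A),np.sin(A)])),98]),3,(0,0,255) if rr==22 else (0,255,255),-1)
cv2.imwrite("pics/c10.png",c)
```

```text
(no output)
```

View pics/c10.png

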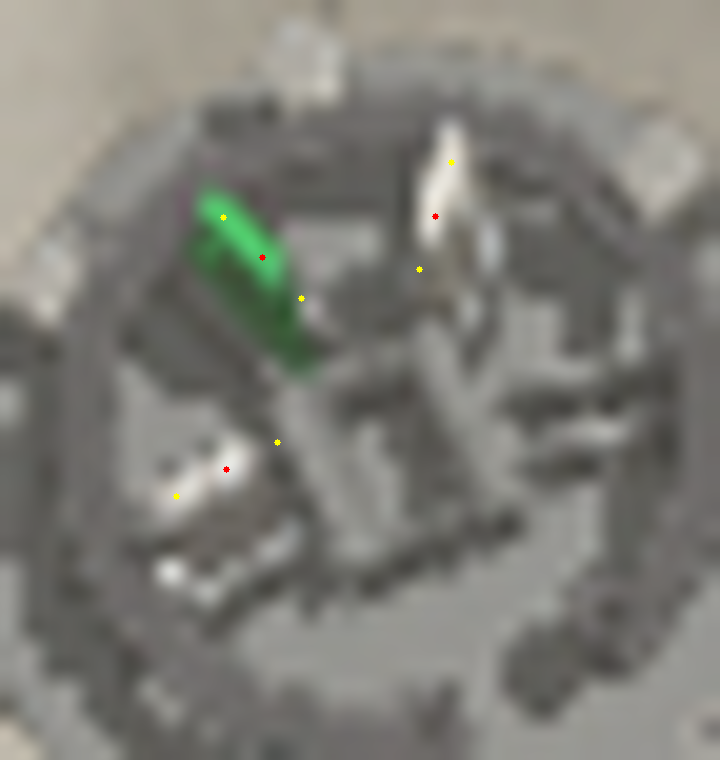

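View pics/s15.png

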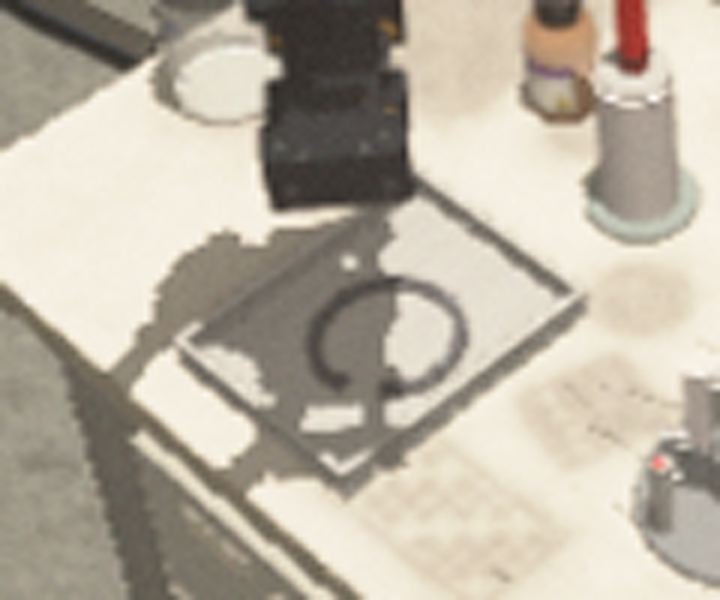

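View pics/t15_raw.png

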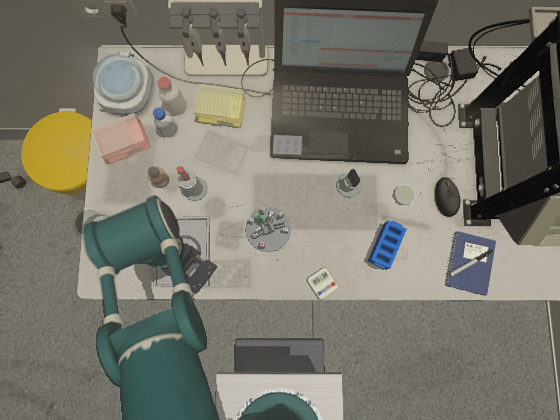

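The ring lies flat in the tray, at about (390,335) in the crop. Neck centres are at r ≈ 25.3. Measuring the rack slots next.

```bash
cat > rk.py <<'E'
from m1 import *
import sys
def rack(im):
    hsv=cv2.cvtColor(im,cv2.COLOR_BGR2HSV)
    box=(slice(195,300),slice(330,450))
    blue=cv2.inRange(hsv,(100,130,40),(125,255,255)); B=np.zeros_like(blue);B[box]=blue[box]
    m=cv2.inRange(hsv,(100,140,152),(125,255,255)); T=np.zeros_like(m);T[box]=m[box]
    T=cv2.morphologyEx(T,cv2.MORPH_CLOSE,np.ones((11,11)))
    cs,_=cv2.findContours(T,cv2.RETR_EXTERNAL,cv2.CHAIN_APPROX_NONE); c=max(cs,key=cv2.contourArea)
    P=W(c,52.).astype(np.float32); rc=cv2.minAreaRect(P); print("rect",rc)
    return rc,c
if __name__=="__main__":
    im=cv2.imread(sys.argv[1]); rc,c=rack(im)
    x0,y0,s=365,215,10
    v=cv2.resize(im[y0:y0+58,x0:x0+50],None,fx=s,fy=s,interpolation=cv2.INTER_CUBIC)
    yaw=float(sys.argv[2]) if len(sys.argv)>2 else -25
    cx,cy=(float(sys.argv[3]),float(sys.argv[4])) if len(sys.argv)>4 else rc[0]
    e=np.array([np.cos(np.radians(yaw)),np.sin(np.radians(yaw))]); n=np.array([-e[1],e[0]])
    def cr(p): q=proj("top",p); return tuple(int(t) for t in ((q-[x0,y0])*s+s/2))
    for i in range(4):
        ctr=np.array([cx,cy])+e*(i-1.5)*26; print(i+1,ctr.round(1))
        q=[cr([*(ctr+e*a+n*b),52]) for a,b in ((-8.5,-19),(8.5,-19),(8.5,19),(-8.5,19))]
        cv2.polylines(v,[np.array(q)],True,(0,255,255),1)
    q=[cr([*(np.array([cx,cy])+e*a+n*b),52]) for a,b in ((-56,-26),(56,-26),(56,26),(-56,26))]
    cv2.polylines(v,[np.array(q)],True,(0,0,255),1)
    cv2.imwrite("pics/%s.png"%sys.argv[5] if len(sys.argv)>5 else "pics/rk.png",v)
E
python3 rk.py pics/t15_raw.png
```

```text
rect ((471.9539489746094, -279.34210205078125), (51.66490173339844, 120.28011322021484), 65.05928802490234)
1 [ 436.6 -262.9]
2 [ 460.2 -273.8]
3 [ 483.7 -284.8]
4 [ 507.3 -295.8]
```

View pics/rk.png

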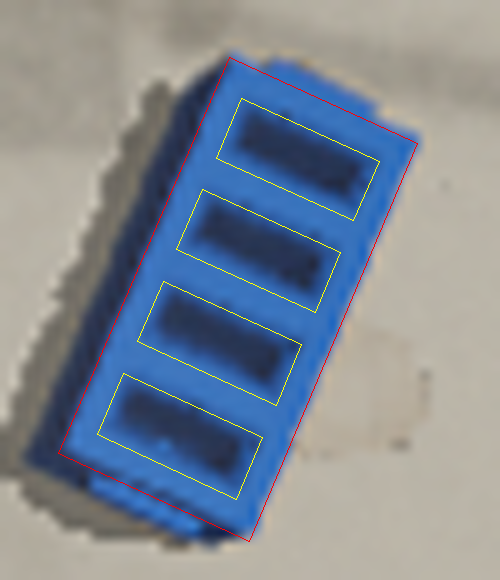

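```bash
cat > sl.py <<'E'
from m1 import *
import sys
def slots(im,off=(0,0)):
    g=cv2.resize(im,None,fx=4,fy=4,interpolation=cv2.INTER_CUBIC)
    h=cv2.cvtColor(g,cv2.COLOR_BGR2HSV)
    blue=cv2.inRange(h,(98,130,125),(125,255,255)); z=np.zeros_like(blue); z[190*4:300*4,330*4:450*4]=blue[190*4:300*4,330*4:450*4]
    cs,hi=cv2.findContours(z,cv2.RETR_CCOMP,cv2.CHAIN_APPROX_NONE)
    out=[]
    for c,hh in zip(cs,hi[0]):
        if hh[3]>=0 and cv2.contourArea(c)>150:
            P=np.array([ray("top",(u+.5)/4-.5,(v+.5)/4-.5,51)[:2] for u,v in c.reshape(-1,2)],np.float32)
            r=cv2.minAreaRect(P); out.append(r); print("slot",np.round(r[0],1),np.round(r[1],1),round(r[2],1))
    return out
if __name__=="__main__":
    o=slots(cv2.imread(sys.argv[1])); C=np.array([r[0] for r in o]); C=C[np.argsort(C[:,0])]
    if len(C)>1:
        d=C[-1]-C[0]; print("mean",C.mean(0).round(1),"len",np.hypot(*d).round(1),"yaw",np.degrees(np.arctan2(d[1],d[0])).round(1)); print(C.round(1))
E
python3 sl.py pics/t15_raw.png;python3 sl.py pics/top0.png
```

```text
slot [ 438.7 -264.1] [33.3 13.5] 61.7
slot [ 460.9 -275.6] [35.7 14. ] 67.3
slot [ 485.1 -286. ] [33.  12.9] 62.3
slot [ 508.1 -297.4] [34.6 12.6] 65.6
mean [ 473.2 -280.8] len 77.0 yaw -25.6
[[ 438.7 -264.1]
 [ 460.9 -275.6]
 [ 485.1 -286. ]
 [ 508.1 -297.4]]
slot [ 438.7 -264.1] [33.9 14.2] 62.2
slot [ 460.9 -275.6] [36.5 14.8] 67.7
slot [ 484.9 -285.7] [34.1 13.7] 65.1
slot [ 509.  -297.7] [35.4 14.7] 62.8
mean [ 473.4 -280.8] len 77.9 yaw -25.6
[[ 438.7 -264.1]
 [ 460.9 -275.6]
 [ 484.9 -285.7]
 [ 509.  -297.7]]
```

Slots fit well: spacing 26, yaw −25.5°. Going to the green coupon.

```bash
python3 plan.py 534.5 46.8 165 133.8
```

```text
t 25.02 tcp [436.  223.4 168.5] xax [-0.786  0.618 -0.002] yax [0.618 0.786 0.005] zax [ 0.005  0.002 -1.   ] F [0.5 0.1 0.4] w 22.0 j [ 0.42 -0.04  2.07  0.    1.1  -0.48]
lin [-46.6, -19.5, 0.9] turn [0.1, 0.0, 2.0]
lin [-47.3, -17.8, 0.9] turn [0.1, 0.0, 2.0]
lin [-47.9, -16.2, 0.9] turn [0.1, 0.0, 2.0]
lin [-48.4, -14.5, 0.9] turn [0.1, 0.0, 2.0]
dist 202.2 ang 8.0 dyaw -8.0
```

```bash
python3 -m jog '[{"jaw":28,"linear":[-40,-17,0],"turn":[0,0,2]},{"jaw":28,"linear":[-47,-18,0],"turn":[0,0,2]},{"jaw":28,"linear":[-48,-16,0],"turn":[0,0,2]},{"jaw":28,"linear":[-43,-12,0],"turn":[0,0,2]},{"jaw":28,"linear":[-8,-3,0],"turn":[0,0,0]},{"jaw":28,"linear":[0,0,0],"turn":[0,0,0]},{"jaw":28,"linear":[0,0,0],"turn":[0,0,0]}]'; python3 plan.py 534.5 46.8 120 133.8 1
```

```text
time_s: 25.9
tcp_pos: [533.7, 48.1, 172.7]
tool_rot: [0.004, 0.393, 0.92, 0.005]
wrist_force: [0.2, -0.3, -0.8]
width: 27.8
t 25.9 tcp [533.7  48.1 172.7] xax [-0.692  0.722 -0.003] yax [0.722 0.692 0.011] zax [ 0.01   0.005 -1.   ] F [ 0.2 -0.3 -0.8] w 27.8 j [ 0.04  0.05  1.98  0.01  1.1  -0.73]
lin [-1.3, -0.9, 52.7] turn [0.6, 0.2, -0.0]
dist 52.7 ang 0.7 dyaw 0.0
```

```bash
python3 -m jog '[{"jaw":28,"linear":[-1,-1,20],"turn":[0.6,0.2,0]},{"jaw":28,"linear":[0,0,25],"turn":[0,0,0]},{"jaw":28,"linear":[0,0,8],"turn":[0,0,0]},{"jaw":28,"linear":[0,0,0],"turn":[0,0,0]},{"jaw":28,"linear":[0,0,0],"turn":[0,0,0]}]'; python3 plan.py 534.5 46.8 110 133.8 1
python3 - <<'E'
from h import *
snap("scene","s16",(225,160,315,240),8)
E
```

```text
time_s: 26.52
tcp_pos: [531.4, 50.5, 115.6]
tool_rot: [-0.002, 0.39, 0.921, -0.0]
wrist_force: [0.0, -0.1, 0.3]
width: 28.0
t 26.52 tcp [531.4  50.5 115.6] xax [-0.696  0.718  0.003] yax [ 0.718  0.696 -0.002] zax [-0.003  0.001 -1.   ] F [ 0.  -0.1  0.3] w 28.0 j [ 0.05  0.11  2.02  0.    1.01 -0.72]
lin [-4.8, -0.3, 5.6] turn [-0.1, -0.2, 0.3]
dist 7.4 ang 0.4 dyaw -0.3
```

View pics/s16.png

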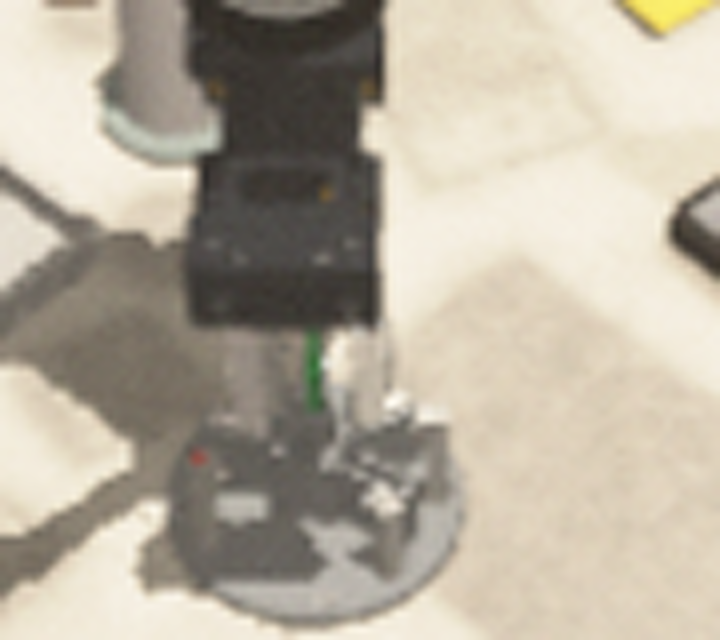

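```bash
python3 -m jog '[{"jaw":28,"linear":[-4.5,0,5],"turn":[0,0,0]},{"jaw":28,"linear":[-0.5,0,15],"turn":[0,0,0]},{"jaw":28,"linear":[0,0,15],"turn":[0,0,0]},{"jaw":28,"linear":[0,0,5],"turn":[0,0,0]},{"jaw":28,"linear":[0,0,2],"turn":[0,0,0]}]'; python3 plan.py 534.5 46.8 70 133.8 1
```

```text
time_s: 27.2
tcp_pos: [535.9, 46.4, 71.7]
tool_rot: [-0.001, 0.39, 0.921, 0.0]
wrist_force: [-0.4, -0.1, -0.8]
width: 28.1
t 27.2 tcp [535.9  46.4  71.7] xax [-0.696  0.718  0.001] yax [ 0.718  0.696 -0.   ] zax [-0.001  0.001 -1.   ] F [-0.4 -0.1 -0.8] w 28.1 j [ 0.04  0.17  2.05  0.    0.92 -0.73]
lin [1.3, -0.7, 1.7] turn [-0.0, -0.1, 0.3]
dist 2.3 ang 0.3 dyaw -0.3
```

```bash
python3 -m jog '[{"jaw":0,"linear":[1,0,1],"turn":[0,0,0]},{"jaw":0,"linear":[0,0,0],"turn":[0,0,0]},{"jaw":0,"linear":[0,0,0],"turn":[0,0,0]},{"jaw":0,"linear":[0,0,0],"turn":[0,0,0]},{"jaw":0,"linear":[0,0,0],"turn":[0,0,0]}]' 30; python3 plan.py 534.5 46.8 180 133.8
```

```text
time_s: 27.82
tcp_pos: [535.7, 47.2, 71.4]
tool_rot: [-0.0, 0.39, 0.921, 0.0]
wrist_force: [0.3, -0.5, 0.1]
width: 12.6
t 27.82 tcp [535.7  47.2  71.4] xax [-0.696  0.718  0.   ] yax [0.718 0.696 0.001] zax [ 0.     0.001 -1.   ] F [ 0.3 -0.5  0.1] w 12.6 j [ 0.04  0.17  2.05  0.    0.92 -0.73]
lin [0.3, -0.6, -54.3] turn [0.0, -0.0, 0.1]
lin [0.3, -0.6, -54.3] turn [0.0, -0.0, 0.1]
dist 108.6 ang 0.3 dyaw -0.3
```

Width is 12.6, which fits the 13.5 mm neck with a little pad compliance. Drawing up.

```bash
python3 -m jog '[{"jaw":0,"linear":[0,0,-10],"turn":[0,0,0]},{"jaw":0,"linear":[0,0,-25],"turn":[0,0,0]},{"jaw":0,"linear":[0,0,-35],"turn":[0,0,0]},{"jaw":0,"linear":[0,0,-35],"turn":[0,0,0]},{"jaw":0,"linear":[0,0,-10],"turn":[0,0,0]},{"jaw":0,"linear":[0,0,0],"turn":[0,0,0]}]'
python3 - <<'E'
from h import *
snap("scene","s17",(215,140,315,230),7)
E
python3 plan.py 510.3 -301.6 185 154.6
```

```text
time_s: 28.58
tcp_pos: [535.6, 47.1, 191.6]
tool_rot: [0.0, 0.39, 0.921, 0.0]
wrist_force: [0.3, 0.7, -0.8]
width: 12.4
t 28.62 tcp [535.3  47.1 191.1] xax [-0.696  0.718  0.   ] yax [0.718 0.696 0.   ] zax [ 0.     0.001 -1.   ] F [-0.4  0.3  0.6] w 12.5 j [ 0.04  0.04  1.95  0.    1.15 -0.73]
lin [-33.3, -37.2, 0.8] turn [0.0, -0.0, -2.9]
lin [-31.4, -38.9, 0.8] turn [0.0, -0.0, -2.9]
lin [-29.3, -40.4, 0.8] turn [0.0, -0.0, -2.9]
lin [-27.2, -41.9, 0.8] turn [0.0, -0.0, -2.9]
lin [-25.0, -43.2, 0.9] turn [0.0, -0.0, -2.9]
lin [-22.8, -44.4, 0.9] turn [0.0, -0.0, -2.9]
lin [-20.5, -45.5, 0.9] turn [0.0, -0.0, -2.9]
dist 349.7 ang 20.5 dyaw 20.5
```

View pics/s17.png

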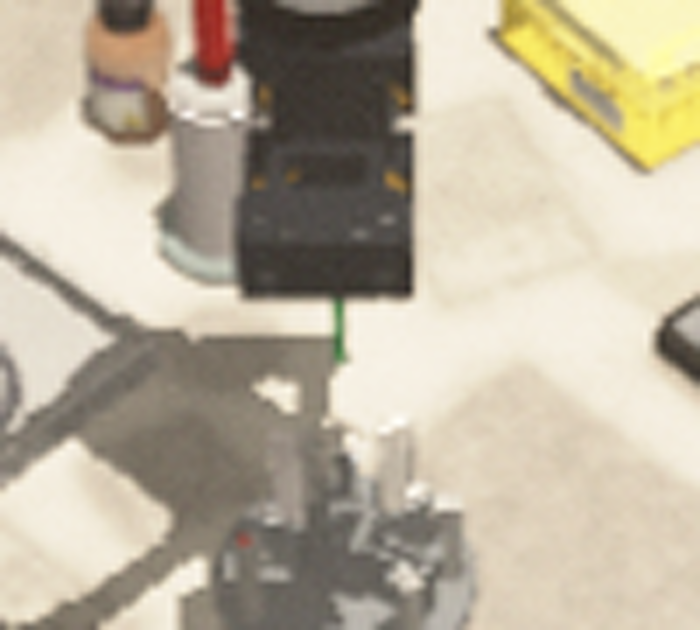

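```bash
python3 -m jog '[{"jaw":0,"linear":[-28,-31,0],"turn":[0,0,-3]},{"jaw":0,"linear":[-33,-40,0],"turn":[0,0,-3]},{"jaw":0,"linear":[-31,-41,0],"turn":[0,0,-3]},{"jaw":0,"linear":[-29,-42,0],"turn":[0,0,-3]},{"jaw":0,"linear":[-27,-43,0],"turn":[0,0,-3]},{"jaw":0,"linear":[-24,-44,0],"turn":[0,0,-3]},{"jaw":0,"linear":[-20,-40,0],"turn":[0,0,-2]},{"jaw":0,"linear":[-5,-12,0],"turn":[0,0,0]}]'; python3 plan.py 506.3 -301.6 160 154.6
```

```text
time_s: 29.62
tcp_pos: [513.7, -313.4, 173.4]
tool_rot: [-0.012, 0.217, 0.976, 0.003]
wrist_force: [-0.2, 0.1, 0.0]
width: 12.8
t 29.62 tcp [ 513.7 -313.4  173.4] xax [-0.906  0.423  0.024] yax [0.423 0.906 0.   ] zax [-0.022  0.01  -1.   ] F [-0.2  0.1  0. ] w 12.8 j [-0.59  0.19  1.82 -0.    1.16 -1.72]
lin [11.4, 7.5, 13.6] turn [0.0, -1.4, 0.4]
dist 19.3 ang 1.4 dyaw -0.4
```

```bash
python3 -m jog '[{"jaw":0,"linear":[9,6,8],"turn":[0,-1.2,0]},{"jaw":0,"linear":[1.5,1,8],"turn":[0,0,0]},{"jaw":0,"linear":[0,0,6],"turn":[0,0,0]},{"jaw":0,"linear":[0,0,0],"turn":[0,0,0]},{"jaw":0,"linear":[0,0,0],"turn":[0,0,0]}]'; python3 plan.py 506.3 -301.6 125 154.6 1
python3 - <<'E'
from h import *
snap("scene","s18",(280,215,380,305),7)
snap("top","t18",(350,200,430,280),7)
E
python3 sl.py pics/t18_raw.png
```

```text
time_s: 30.25
tcp_pos: [505.4, -299.8, 146.2]
tool_rot: [-0.005, 0.217, 0.976, 0.002]
wrist_force: [-0.5, 0.1, -0.2]
width: 12.8
t 30.25 tcp [ 505.4 -299.8  146.2] xax [-0.906  0.424  0.01 ] yax [0.424 0.906 0.002] zax [-0.008  0.006 -1.   ] F [-0.5  0.1 -0.2] w 12.8 j [-0.58  0.18  1.88  0.    1.09 -1.71]
lin [-1.8, -1.3, 21.2] turn [0.1, -0.6, 0.3]
dist 21.3 ang 0.7 dyaw -0.3Traceback (most recent call last):
  File "sl.py", line 15, in <module>
    o=slots(cv2.imread(sys.argv[1])); C=np.array([r[0] for r in o]); C=C[np.argsort(C[:,0])]
                                                                                    ~^^^^^
IndexError: too many indices for array: array is 1-dimensional, but 2 were indexed
```

View pics/s18.png

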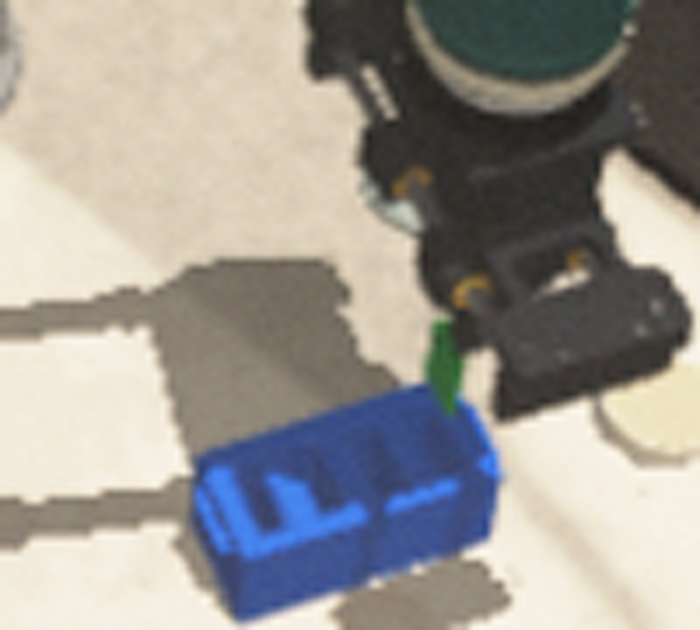

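View pics/t18.png

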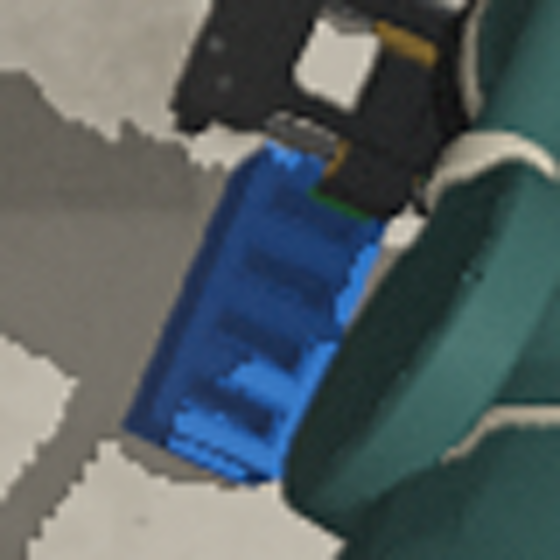

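The rack has not moved. Lowering the green coupon into slot 4.

```bash
python3 -m jog '[{"jaw":0,"linear":[-1.8,-1.3,10],"turn":[0,-0.6,0]},{"jaw":0,"linear":[0,0,10],"turn":[0,0,0]},{"jaw":0,"linear":[0,0,2],"turn":[0,0,0]},{"jaw":0,"linear":[0,0,0],"turn":[0,0,0]}]'; python3 plan.py 506.3 -301.6 110 154.6 1
```

```text
time_s: 30.85
tcp_pos: [506.7, -302.1, 123.0]
tool_rot: [0.001, 0.217, 0.976, 0.001]
wrist_force: [-0.3, -0.7, -0.5]
width: 12.7
t 30.85 tcp [ 506.7 -302.1  123. ] xax [-0.906  0.424 -0.002] yax [0.424 0.906 0.002] zax [ 0.003  0.001 -1.   ] F [-0.3 -0.7 -0.5] w 12.7 j [-0.58  0.2   1.9   0.    1.03 -1.72]
lin [0.6, 0.3, 13.0] turn [0.1, 0.1, 0.3]
dist 13.1 ang 0.3 dyaw -0.3
```

```bash
python3 -m jog '[{"jaw":0,"linear":[0.6,0.3,5],"turn":[0,0,0]},{"jaw":0,"linear":[0,0,6],"turn":[0,0,0]},{"jaw":0,"linear":[0,0,6],"turn":[0,0,0]}]'; python3 -m jog '[{"jaw":0,"linear":[0,0,8],"turn":[0,0,0]},{"jaw":0,"linear":[0,0,8],"turn":[0,0,0]}]'; python3 plan.py 506.3 -301.6 70 154.6 1
```

```text
time_s: 31.22
tcp_pos: [506.9, -301.9, 105.8]
tool_rot: [0.002, 0.217, 0.976, 0.001]
wrist_force: [0.1, 0.1, 0.5]
width: 12.7
time_s: 31.48
tcp_pos: [506.9, -302.0, 88.8]
tool_rot: [0.002, 0.217, 0.976, 0.001]
wrist_force: [0.3, -0.1, -0.9]
width: 13.0
t 31.48 tcp [ 506.9 -302.    88.8] xax [-0.906  0.424 -0.004] yax [0.424 0.906 0.002] zax [ 0.004  0.    -1.   ] F [ 0.3 -0.1 -0.9] w 13.0 j [-0.58  0.24  1.93  0.    0.97 -1.72]
lin [0.8, 0.0, 18.8] turn [0.1, 0.2, 0.3]
dist 18.8 ang 0.4 dyaw -0.3
```

```bash
python3 -m jog '[{"jaw":0,"linear":[0,0,8],"turn":[0,0,0]},{"jaw":0,"linear":[0,0,6],"turn":[0,0,0]},{"jaw":0,"linear":[0,0,2],"turn":[0,0,0]},{"jaw":0,"linear":[0,0,1],"turn":[0,0,0]}]'; python3 plan.py 506.3 -301.6 70 154.6 1
```

```text
time_s: 31.98
tcp_pos: [506.4, -301.5, 69.3]
tool_rot: [0.001, 0.217, 0.976, 0.001]
wrist_force: [0.5, -0.2, -0.1]
width: 12.7
t 31.98 tcp [ 506.4 -301.5   69.3] xax [-0.906  0.424 -0.002] yax [0.424 0.906 0.002] zax [ 0.002  0.001 -1.   ] F [ 0.5 -0.2 -0.1] w 12.7 j [-0.58  0.26  1.94  0.    0.94 -1.72]
lin [0.1, -0.1, -0.7] turn [0.1, 0.1, 0.3]
dist 0.7 ang 0.3 dyaw -0.3
```

Release, rise and look.

```bash
python3 -m jog '[{"jaw":20,"linear":[0,0,0],"turn":[0,0,0]},{"jaw":28,"linear":[0,0,0],"turn":[0,0,0]},{"jaw":28,"linear":[0,0,-15],"turn":[0,0,0]},{"jaw":28,"linear":[0,0,-35],"turn":[0,0,0]},{"jaw":28,"linear":[0,0,-50],"turn":[0,0,0]},{"jaw":28,"linear":[25,20,-10],"turn":[0,0,9]},{"jaw":28,"linear":[25,40,0],"turn":[0,0,10]},{"jaw":28,"linear":[15,50,0],"turn":[0,0,10]}]'; python3 plan.py 540.5 22.2 165 73.8
python3 - <<'E'
from h import *
snap("scene","s19",(280,215,380,305),7)
E
```

```text
time_s: 32.98
tcp_pos: [520.0, -182.1, 192.0]
tool_rot: [0.006, 0.463, 0.886, 0.001]
wrist_force: [-0.2, 0.1, -0.5]
width: 28.2
t 32.98 tcp [ 520.  -182.1  192. ] xax [-0.57   0.821 -0.01 ] yax [0.821 0.571 0.007] zax [ 0.012 -0.004 -1.   ] F [-0.2  0.1 -0.5] w 28.2 j [-0.38  0.06  1.93  0.    1.14 -0.99]
lin [31.3, 26.6, 5.3] turn [0.1, 0.1, 10.2]
lin [35.5, 20.7, 5.3] turn [0.1, 0.1, 10.2]
lin [38.6, 14.1, 5.3] turn [0.1, 0.1, 10.2]
lin [40.5, 7.1, 5.3] turn [0.1, 0.1, 10.2]
lin [41.1, -0.2, 5.3] turn [0.1, 0.1, 10.2]
dist 207.1 ang 51.0 dyaw -51.0
```

View pics/s19.png

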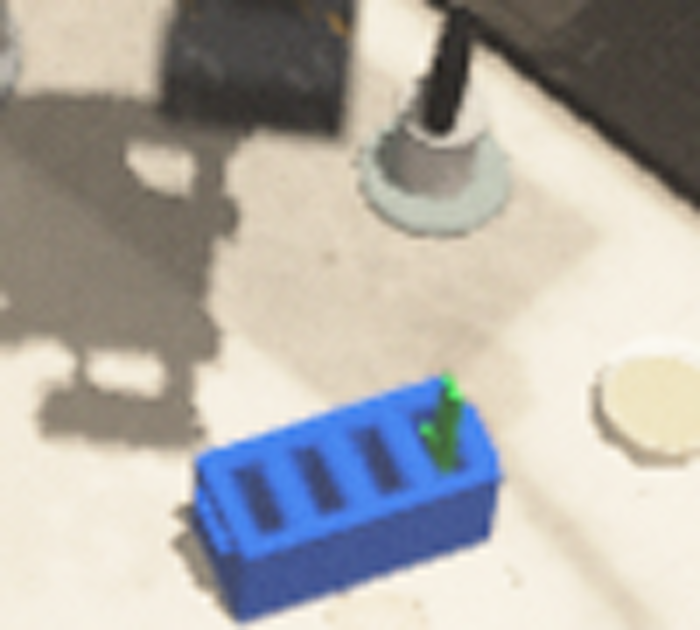

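Green stands in slot 4. Next, the white coupon.

```bash
python3 -m jog '[{"jaw":28,"linear":[31,27,5],"turn":[0,0,10.2]},{"jaw":28,"linear":[35,21,5],"turn":[0,0,10.2]},{"jaw":28,"linear":[39,14,5],"turn":[0,0,10.2]},{"jaw":28,"linear":[40,7,3],"turn":[0,0,10.2]},{"jaw":28,"linear":[35,0,0],"turn":[0,0,10.2]},{"jaw":28,"linear":[5,0,0],"turn":[0,0,0]},{"jaw":28,"linear":[0,0,0],"turn":[0,0,0]}]'; python3 plan.py 540.5 22.2 115 73.8 1
```

```text
time_s: 33.9
tcp_pos: [552.4, 31.5, 184.5]
tool_rot: [0.01, 0.805, 0.593, 0.011]
wrist_force: [0.1, -0.5, -0.4]
width: 28.0
t 33.9 tcp [552.4  31.5 184.5] xax [0.297 0.955 0.006] yax [ 0.955 -0.297  0.029] zax [ 0.029 -0.003 -1.   ] F [ 0.1 -0.5 -0.4] w 28.0 j [ 0.01  0.06  1.95 -0.    1.11  0.32]
lin [-12.8, -10.6, 69.1] turn [1.6, -0.3, -1.1]
dist 71.1 ang 2.0 dyaw 1.1
```

```bash
python3 -m jog '[{"jaw":28,"linear":[-10,-9,15],"turn":[1.6,-0.3,-1.1]},{"jaw":28,"linear":[-3,-2,28],"turn":[0,0,0]},{"jaw":28,"linear":[0,0,20],"turn":[0,0,0]},{"jaw":28,"linear":[0,0,3],"turn":[0,0,0]},{"jaw":28,"linear":[0,0,0],"turn":[0,0,0]}]'; python3 plan.py 540.5 22.2 110 73.8 1
```

```text
time_s: 34.52
tcp_pos: [539.9, 15.5, 120.0]
tool_rot: [0.002, 0.798, 0.603, 0.001]
wrist_force: [0.7, 0.6, -0.8]
width: 27.8
t 34.52 tcp [539.9  15.5 120. ] xax [ 0.273  0.962 -0.001] yax [ 0.962 -0.273  0.005] zax [ 0.005 -0.002 -1.   ] F [ 0.7  0.6 -0.8] w 27.8 j [-0.02  0.11  2.01 -0.    1.01  0.26]
lin [6.6, -1.3, 10.0] turn [0.3, 0.0, 0.4]
dist 12.0 ang 0.5 dyaw -0.4
```

```bash
python3 -m jog '[{"jaw":28,"linear":[5,-1,4],"turn":[0.3,0,0.4]},{"jaw":28,"linear":[0,0,4],"turn":[0,0,0]},{"jaw":28,"linear":[0,0,0],"turn":[0,0,0]}]'; python3 plan.py 540.5 22.2 105 73.8 1
python3 - <<'E'
from h import *
snap("scene","s20",(225,160,315,240),8)
E
```

```text
time_s: 34.9
tcp_pos: [542.0, 20.5, 113.8]
tool_rot: [0.001, 0.8, 0.6, 0.001]
wrist_force: [0.8, 0.1, 0.4]
width: 28.0
t 34.9 tcp [542.   20.5 113.8] xax [0.28 0.96 0.  ] yax [ 0.96  -0.28   0.003] zax [ 0.003 -0.001 -1.   ] F [0.8 0.1 0.4] w 28.0 j [-0.01  0.13  2.01 -0.    1.    0.28]
lin [1.3, -1.9, 8.8] turn [0.2, -0.0, -0.1]
dist 9.1 ang 0.2 dyaw 0.1
```

View pics/s20.png

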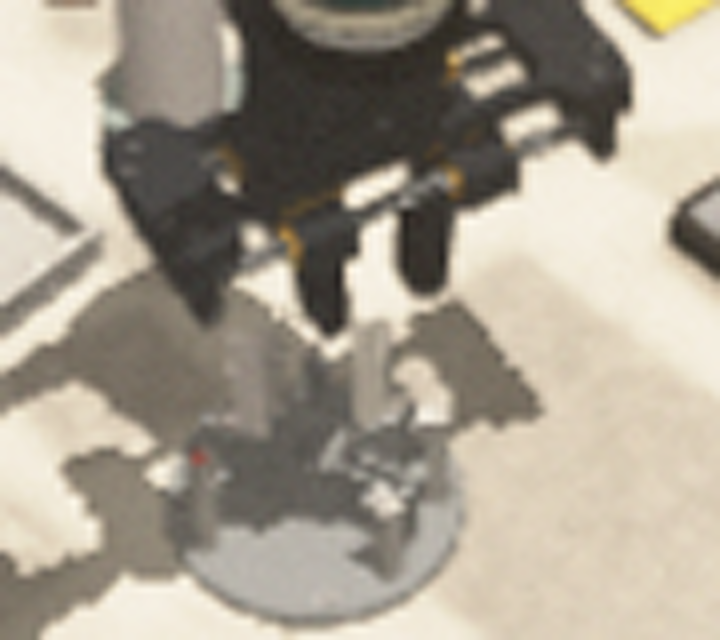

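The white coupon at (370,370) lies between the fingers. Descending.

```bash
python3 -m jog '[{"jaw":28,"linear":[1,-1.5,15],"turn":[0,0,0]},{"jaw":28,"linear":[0,0,18],"turn":[0,0,0]},{"jaw":28,"linear":[0,0,8],"turn":[0,0,0]},{"jaw":28,"linear":[0,0,1],"turn":[0,0,0]}]';python3 plan.py 540.5 22.2 70 73.8 1;  python3 -m jog '[{"jaw":0,"linear":[0,0,0],"turn":[0,0,0]},{"jaw":0,"linear":[0,0,0],"turn":[0,0,0]},{"jaw":0,"linear":[0,0,0],"turn":[0,0,0]},{"jaw":0,"linear":[0,0,0],"turn":[0,0,0]}]' 30; python3 plan.py 540.5 22.2 180 73.8 1
```

```text
time_s: 35.45
tcp_pos: [540.2, 22.2, 68.2]
tool_rot: [0.001, 0.8, 0.6, 0.0]
wrist_force: [1.1, -0.2, -0.7]
width: 27.9
t 35.45 tcp [540.2  22.2  68.2] xax [ 0.279  0.96  -0.   ] yax [ 0.96  -0.279  0.002] zax [ 0.002 -0.001 -1.   ] F [ 1.1 -0.2 -0.7] w 27.9 j [-0.    0.18  2.05 -0.    0.91  0.28]
lin [0.1, 0.3, -1.8] turn [0.1, 0.0, -0.0]
dist 1.8 ang 0.1 dyaw 0.0
time_s: 35.95
tcp_pos: [540.9, 22.1, 68.9]
tool_rot: [0.001, 0.8, 0.6, 0.001]
wrist_force: [0.8, -0.3, -0.3]
width: 12.5
t 35.95 tcp [540.9  22.1  68.9] xax [0.279 0.96  0.   ] yax [ 0.96  -0.279  0.003] zax [ 0.003 -0.001 -1.   ] F [ 0.8 -0.3 -0.3] w 12.5 j [-0.    0.18  2.05 -0.    0.91  0.28]
lin [-0.0, -0.1, -111.1] turn [0.2, -0.0, -0.0]
dist 111.1 ang 0.2 dyaw 0.0
```

```bash
python3 -m jog '[{"jaw":0,"linear":[0,0,-10],"turn":[0,0,0]},{"jaw":0,"linear":[0,0,-25],"turn":[0,0,0]},{"jaw":0,"linear":[0,0,-35],"turn":[0,0,0]},{"jaw":0,"linear":[0,0,-40],"turn":[0,0,0]},{"jaw":0,"linear":[0,0,-10],"turn":[0,0,0]},{"jaw":0,"linear":[0,0,0],"turn":[0,0,0]}]'
python3 - <<'E'
from h import *
snap("scene","s21",(215,140,315,230),7)
E
python3 plan.py 459.4 -279.2 190 154.6
```

```text
time_s: 36.7
tcp_pos: [540.8, 22.1, 194.8]
tool_rot: [0.002, 0.8, 0.6, 0.002]
wrist_force: [-1.0, -0.3, 0.0]
width: 12.7
t 36.75 tcp [540.6  22.2 194.2] xax [0.279 0.96  0.001] yax [ 0.96  -0.279  0.005] zax [ 0.005 -0.001 -1.   ] F [ 0.8 -0.1 -0.8] w 12.8 j [-0.    0.04  1.94 -0.    1.15  0.28]
lin [-39.0, 0.8, 0.5] turn [0.0, 0.0, -10.1]
lin [-38.5, -6.1, 0.5] turn [0.0, 0.0, -10.1]
lin [-36.9, -12.7, 0.5] turn [0.0, 0.0, -10.1]
lin [-34.1, -19.0, 0.5] turn [0.0, 0.0, -10.1]
lin [-30.2, -24.7, 0.5] turn [0.0, 0.0, -10.1]
lin [-25.4, -29.6, 0.5] turn [0.0, 0.0, -10.1]
lin [-19.8, -33.6, 0.5] turn [0.0, 0.0, -10.1]
lin [-13.6, -36.6, 0.5] turn [0.0, 0.0, -10.1]
dist 312.2 ang 80.8 dyaw 80.8
```

View pics/s21.png

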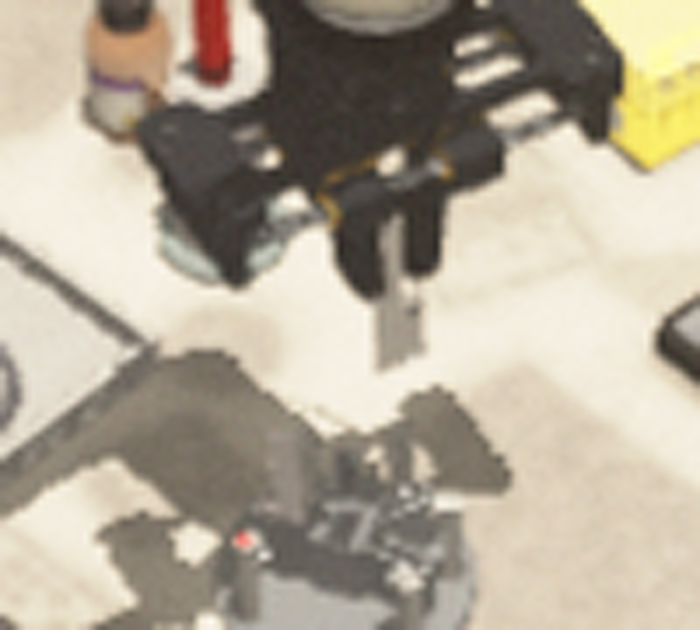

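The white coupon is held upright. Carrying it to slot 2.

```bash
python3 -m jog '[{"jaw":0,"linear":[-35,1,0],"turn":[0,0,-10]},{"jaw":0,"linear":[-38,-6,0],"turn":[0,0,-10]},{"jaw":0,"linear":[-37,-13,0],"turn":[0,0,-10]},{"jaw":0,"linear":[-34,-19,0],"turn":[0,0,-10]},{"jaw":0,"linear":[-30,-25,0],"turn":[0,0,-10]},{"jaw":0,"linear":[-25,-30,0],"turn":[0,0,-10]},{"jaw":0,"linear":[-20,-33,0],"turn":[0,0,-10]},{"jaw":0,"linear":[-10,-28,0],"turn":[0,0,-8]}]'; python3 plan.py 459.4 -279.2 165 154.6
```

```text
time_s: 37.75
tcp_pos: [455.3, -269.7, 176.0]
tool_rot: [-0.011, 0.219, 0.976, 0.002]
wrist_force: [0.1, 0.6, -0.2]
width: 12.6
t 37.75 tcp [ 455.3 -269.7  176. ] xax [-0.903  0.428  0.022] yax [ 0.428  0.904 -0.001] zax [-0.021  0.009 -1.   ] F [ 0.1  0.6 -0.2] w 12.6 j [-0.58  0.05  1.97 -0.    1.14 -1.71]
lin [-8.0, -6.9, 10.9] turn [-0.0, -1.3, 0.0]
dist 15.1 ang 1.3 dyaw -0.0
```

```bash
python3 -m jog '[{"jaw":0,"linear":[-5,-5,10],"turn":[0,-1.2,0]},{"jaw":0,"linear":[-1,-1,10],"turn":[0,0,0]},{"jaw":0,"linear":[0,0,5],"turn":[0,0,0]},{"jaw":0,"linear":[0,0,0],"turn":[0,0,0]},{"jaw":0,"linear":[0,0,0],"turn":[0,0,0]}]'; python3 plan.py 459.4 -279.2 125 154.6 1
python3 - <<'E'
from h import *
snap("scene","s22",(280,215,380,305),7)
E
```

```text
time_s: 38.38
tcp_pos: [454.1, -276.7, 143.3]
tool_rot: [-0.006, 0.22, 0.975, 0.002]
wrist_force: [0.1, -0.6, 0.3]
width: 12.7
t 38.38 tcp [ 454.1 -276.7  143.3] xax [-0.903  0.429  0.013] yax [0.43  0.903 0.001] zax [-0.011  0.006 -1.   ] F [ 0.1 -0.6  0.3] w 12.7 j [-0.59  0.08  2.   -0.    1.07 -1.72]
lin [-6.1, -0.0, 18.2] turn [0.0, -0.7, -0.0]
dist 19.2 ang 0.7 dyaw 0.0
```

View pics/s22.png

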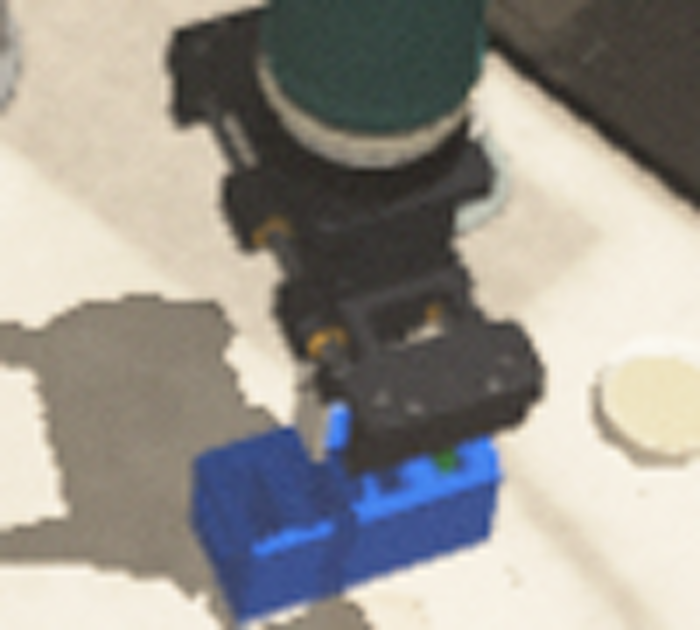

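```bash
python3 -m jog '[{"jaw":0,"linear":[-6,0,8],"turn":[0,-0.7,0]},{"jaw":0,"linear":[0,0,10],"turn":[0,0,0]},{"jaw":0,"linear":[0,0,2],"turn":[0,0,0]},{"jaw":0,"linear":[0,0,0],"turn":[0,0,0]}]'; python3 plan.py 459.4 -279.2 110 154.6 1
```

```text
time_s: 38.92
tcp_pos: [460.5, -279.2, 122.6]
tool_rot: [0.001, 0.22, 0.976, 0.0]
wrist_force: [-0.4, 0.5, -0.3]
width: 12.7
t 38.92 tcp [ 460.5 -279.2  122.6] xax [-0.903  0.429 -0.002] yax [0.429 0.903 0.001] zax [ 0.002 -0.    -1.   ] F [-0.4  0.5 -0.3] w 12.7 j [-0.59  0.11  2.01  0.    1.02 -1.72]
lin [1.0, -0.5, 12.6] turn [0.0, 0.1, 0.0]
dist 12.6 ang 0.1 dyaw -0.0
```

```bash
python3 -m jog '[{"jaw":0,"linear":[1,-0.5,6],"turn":[0,0,0]},{"jaw":0,"linear":[0,0,6],"turn":[0,0,0]},{"jaw":0,"linear":[0,0,6],"turn":[0,0,0]}]'; python3 -m jog '[{"jaw":0,"linear":[0,0,8],"turn":[0,0,0]},{"jaw":0,"linear":[0,0,8],"turn":[0,0,0]}]'; python3 plan.py 459.4 -279.2 70 154.6 1
```

```text
time_s: 39.3
tcp_pos: [459.8, -279.7, 104.2]
tool_rot: [0.002, 0.22, 0.976, -0.0]
wrist_force: [-0.7, 0.2, -0.3]
width: 12.8
time_s: 39.55
tcp_pos: [459.8, -279.7, 87.1]
tool_rot: [0.002, 0.22, 0.976, -0.0]
wrist_force: [-0.4, -0.2, -0.4]
width: 12.5
t 39.55 tcp [ 459.8 -279.7   87.1] xax [-0.903  0.429 -0.004] yax [0.429 0.903 0.   ] zax [ 0.003 -0.001 -1.   ] F [-0.4 -0.2 -0.4] w 12.5 j [-0.59  0.15  2.04  0.    0.95 -1.72]
lin [0.7, 0.3, 17.1] turn [0.0, 0.2, 0.0]
dist 17.1 ang 0.2 dyaw -0.0
```

```bash
python3 -m jog '[{"jaw":0,"linear":[0,0,8],"turn":[0,0,0]},{"jaw":0,"linear":[0,0,6],"turn":[0,0,0]},{"jaw":0,"linear":[0,0,2],"turn":[0,0,0]},{"jaw":0,"linear":[0,0,1],"turn":[0,0,0]}]'; python3 -m jog '[{"jaw":20,"linear":[0,0,0],"turn":[0,0,0]},{"jaw":28,"linear":[0,0,0],"turn":[0,0,0]},{"jaw":28,"linear":[0,0,-15],"turn":[0,0,0]},{"jaw":28,"linear":[0,0,-35],"turn":[0,0,0]},{"jaw":28,"linear":[0,0,-50],"turn":[0,0,0]},{"jaw":28,"linear":[15,20,-15],"turn":[0,0,9]},{"jaw":28,"linear":[20,40,0],"turn":[0,0,10]},{"jaw":28,"linear":[15,50,0],"turn":[0,0,10]}]'; python3 plan.py 504 51.5 170 28.8
python3 - <<'E'
from h import *
snap("scene","s23",(280,215,380,305),7)
E
```

```text
time_s: 40.05
tcp_pos: [459.3, -279.3, 67.8]
tool_rot: [0.001, 0.22, 0.976, 0.0]
wrist_force: [-1.0, 0.7, -0.2]
width: 12.5
time_s: 41.05
tcp_pos: [486.3, -167.7, 195.1]
tool_rot: [0.006, 0.464, 0.886, 0.0]
wrist_force: [0.7, -0.2, 0.3]
width: 27.9
t 41.05 tcp [ 486.3 -167.7  195.1] xax [-0.57   0.822 -0.01 ] yax [0.822 0.57  0.006] zax [ 0.011 -0.005 -1.   ] F [ 0.7 -0.2  0.3] w 27.9 j [-0.38 -0.02  2.   -0.    1.15 -0.99]
lin [17.0, 13.9, 2.4] turn [0.1, 0.0, 9.6]
lin [19.1, 10.9, 2.4] turn [0.1, 0.0, 9.6]
lin [20.7, 7.6, 2.4] turn [0.1, 0.0, 9.6]
lin [21.6, 4.0, 2.4] turn [0.1, 0.0, 9.6]
lin [22.0, 0.4, 2.4] turn [0.1, 0.0, 9.6]
lin [21.8, -3.3, 2.4] turn [0.1, 0.0, 9.6]
lin [20.9, -6.9, 2.4] turn [0.1, 0.0, 9.6]
lin [19.5, -10.3, 2.4] turn [0.1, 0.0, 9.6]
lin [17.5, -13.4, 2.5] turn [0.1, 0.0, 9.6]
lin [15.0, -16.1, 2.5] turn [0.1, 0.0, 9.6]
dist 221.4 ang 96.0 dyaw -96.0
```

View pics/s23.png

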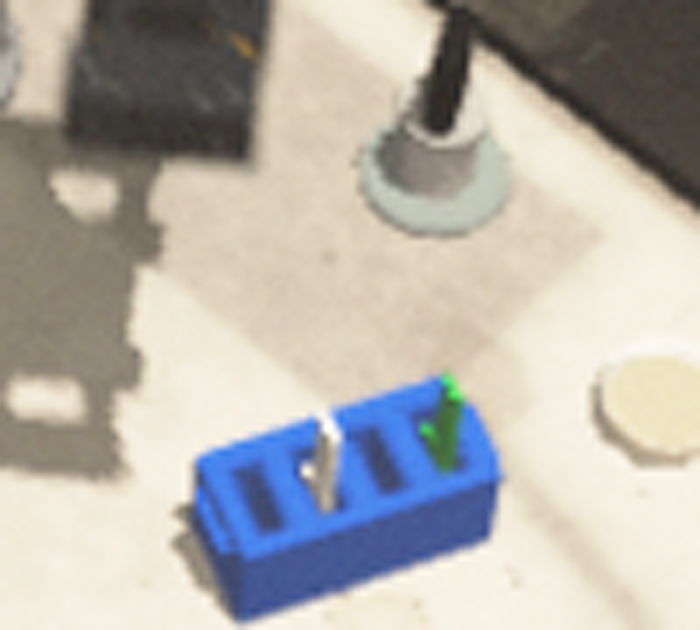

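White stands in slot 2. Next, the steel coupon.

```bash
python3 -m jog '[{"jaw":28,"linear":[17,14,0],"turn":[0,0,10]},{"jaw":28,"linear":[19,11,0],"turn":[0,0,10]},{"jaw":28,"linear":[21,8,0],"turn":[0,0,10]},{"jaw":28,"linear":[22,4,0],"turn":[0,0,10]},{"jaw":28,"linear":[22,0,0],"turn":[0,0,10]},{"jaw":28,"linear":[22,-3,0],"turn":[0,0,10]},{"jaw":28,"linear":[21,-7,0],"turn":[0,0,10]},{"jaw":28,"linear":[20,-10,0],"turn":[0,0,10]}]'; python3 plan.py 504 51.5 165 28.8
```

```text
time_s: 42.1
tcp_pos: [516.1, 18.0, 207.4]
tool_rot: [0.007, 0.933, 0.361, 0.012]
wrist_force: [-0.5, 0.9, 0.1]
width: 28.1
t 42.1 tcp [516.1  18.  207.4] xax [0.739 0.673 0.018] yax [ 0.673 -0.74   0.022] zax [ 0.028 -0.004 -1.   ] F [-0.5  0.9  0.1] w 28.1 j [-0.01 -0.03  1.99 -0.    1.15  0.82]
lin [6.4, -16.9, 20.9] turn [0.6, -0.6, 6.7]
lin [4.6, -17.4, 21.0] turn [0.6, -0.6, 6.7]
dist 55.4 ang 13.6 dyaw -13.5
```

```bash
python3 -m jog '[{"jaw":28,"linear":[5,-13,15],"turn":[0.6,-0.6,6.7]},{"jaw":28,"linear":[4,-15,20],"turn":[0.6,-0.6,6.7]},{"jaw":28,"linear":[0,0,15],"turn":[0,0,0]},{"jaw":28,"linear":[0,0,5],"turn":[0,0,0]},{"jaw":28,"linear":[0,0,0],"turn":[0,0,0]}]'; python3 plan.py 504 51.5 112 28.8 1
```

```text
time_s: 42.72
tcp_pos: [509.1, 46.5, 156.4]
tool_rot: [0.001, 0.968, 0.25, 0.004]
wrist_force: [-0.6, 0.2, -0.7]
width: 28.0
t 42.73 tcp [509.1  46.5 156.4] xax [0.875 0.484 0.007] yax [ 0.484 -0.875  0.003] zax [ 0.007  0.    -1.   ] F [-0.6  0.2 -0.7] w 28.0 j [0.04 0.02 2.04 0.   1.07 1.11]
lin [-2.4, -7.0, 44.3] turn [0.2, -0.4, 0.1]
dist 44.9 ang 0.4 dyaw -0.1
```

```bash
python3 -m jog '[{"jaw":28,"linear":[-2,-6,15],"turn":[0.2,-0.4,0]},{"jaw":28,"linear":[0,-1,20],"turn":[0,0,0]},{"jaw":28,"linear":[0,0,6],"turn":[0,0,0]},{"jaw":28,"linear":[0,0,0],"turn":[0,0,0]},{"jaw":28,"linear":[0,0,0],"turn":[0,0,0]}]'; python3 plan.py 504 51.5 105 28.8 1
python3 - <<'E'
from h import *
snap("scene","s24",(225,160,315,240),8)
E
```

```text
time_s: 43.35
tcp_pos: [504.9, 51.1, 114.9]
tool_rot: [0.0, 0.968, 0.25, 0.001]
wrist_force: [0.2, 0.7, -0.4]
width: 28.1
t 43.35 tcp [504.9  51.1 114.9] xax [0.875 0.484 0.001] yax [ 0.484 -0.875  0.001] zax [ 0.002  0.    -1.   ] F [ 0.2  0.7 -0.4] w 28.1 j [0.05 0.06 2.08 0.   1.   1.12]
lin [-0.6, -0.8, 9.9] turn [0.0, -0.1, 0.2]
dist 9.9 ang 0.2 dyaw -0.2
```

View pics/s24.png

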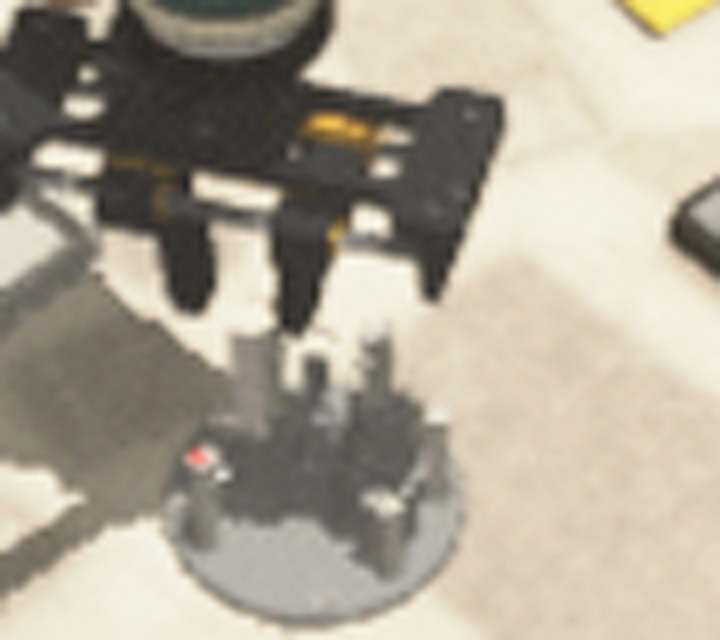

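The steel neck at (255,360) sits between the fingers. Descending.

```bash
python3 -m jog '[{"jaw":28,"linear":[-0.5,-0.5,16],"turn":[0,0,0]},{"jaw":28,"linear":[0,0,18],"turn":[0,0,0]},{"jaw":28,"linear":[0,0,8],"turn":[0,0,0]},{"jaw":28,"linear":[0,0,1],"turn":[0,0,0]}]';python3 plan.py 504 51.5 70 28.8 1;  python3 -m jog '[{"jaw":0,"linear":[0,0,0],"turn":[0,0,0]},{"jaw":0,"linear":[0,0,0],"turn":[0,0,0]},{"jaw":0,"linear":[0,0,0],"turn":[0,0,0]},{"jaw":0,"linear":[0,0,0],"turn":[0,0,0]}]' 35; python3 plan.py 504 51.5 180 28.8 1
```

```text
time_s: 43.9
tcp_pos: [505.1, 51.3, 70.4]
tool_rot: [0.0, 0.968, 0.25, 0.002]
wrist_force: [-0.3, -0.6, -0.3]
width: 28.4
t 43.9 tcp [505.1  51.3  70.4] xax [0.875 0.484 0.004] yax [ 0.484 -0.875  0.002] zax [ 0.004  0.    -1.   ] F [-0.3 -0.6 -0.3] w 28.4 j [0.05 0.12 2.12 0.   0.9  1.12]
lin [-0.9, -0.7, 0.4] turn [0.1, -0.2, 0.2]
dist 1.2 ang 0.3 dyaw -0.2
time_s: 44.4
tcp_pos: [506.1, 51.4, 71.6]
tool_rot: [0.001, 0.968, 0.25, 0.003]
wrist_force: [-0.2, 0.3, -0.2]
width: 12.5
t 44.4 tcp [506.1  51.4  71.6] xax [0.875 0.484 0.005] yax [ 0.484 -0.875  0.003] zax [ 0.006  0.    -1.   ] F [-0.2  0.3 -0.2] w 12.5 j [0.05 0.12 2.11 0.   0.9  1.12]
lin [-1.2, -0.8, -108.5] turn [0.1, -0.3, 0.2]
dist 108.5 ang 0.4 dyaw -0.2
```

```bash
python3 -m jog '[{"jaw":0,"linear":[0,0,-10],"turn":[0.1,-0.3,0]},{"jaw":0,"linear":[0,0,-25],"turn":[0,0,0]},{"jaw":0,"linear":[0,0,-35],"turn":[0,0,0]},{"jaw":0,"linear":[0,0,-40],"turn":[0,0,0]},{"jaw":0,"linear":[0,0,-10],"turn":[0,0,0]},{"jaw":0,"linear":[0,0,0],"turn":[0,0,0]}]'
python3 - <<'E'
from h import *
snap("scene","s25",(205,140,305,230),7)
E
python3 plan.py 437 -268.8 190 -25.4
```

```text
time_s: 45.15
tcp_pos: [506.1, 51.6, 197.1]
tool_rot: [0.0, 0.968, 0.25, 0.0]
wrist_force: [-0.3, 0.9, -0.8]
width: 12.5
t 45.2 tcp [505.9  51.6 196.6] xax [ 0.875  0.484 -0.   ] yax [ 0.484 -0.875  0.001] zax [ 0.    -0.001 -1.   ] F [-0.5  0.2 -0.3] w 12.7 j [ 0.05 -0.02  2.   -0.    1.16  1.12]
lin [-35.9, 41.2, 1.1] turn [0.0, -0.0, 9.1]
lin [-29.0, 46.3, 1.1] turn [0.0, -0.0, 9.1]
lin [-21.3, 50.3, 1.1] turn [0.0, -0.0, 9.1]
lin [-13.1, 53.0, 1.1] turn [0.0, -0.0, 9.1]
lin [-4.6, 54.4, 1.1] turn [0.0, -0.0, 9.1]
lin [4.0, 54.5, 1.1] turn [0.0, -0.0, 9.1]
dist 327.8 ang 54.4 dyaw -54.4
```

View pics/s25.png

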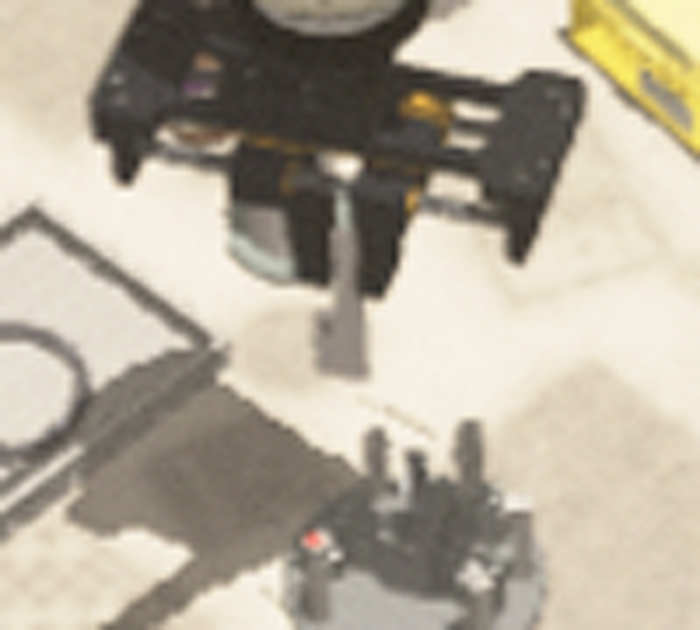

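```bash
python3 -m jog '[{"jaw":0,"linear":[-30,35,0],"turn":[0,0,9]},{"jaw":0,"linear":[-29,46,0],"turn":[0,0,9]},{"jaw":0,"linear":[-21,50,0],"turn":[0,0,9]},{"jaw":0,"linear":[-13,53,0],"turn":[0,0,9]},{"jaw":0,"linear":[-5,54,0],"turn":[0,0,9]},{"jaw":0,"linear":[4,45,0],"turn":[0,0,9]},{"jaw":0,"linear":[0,12,0],"turn":[0,0,0]},{"jaw":0,"linear":[0,0,0],"turn":[0,0,0]}]';python3 plan.py 437 -268.8 150 -25.4
```

```text
time_s: 46.2
tcp_pos: [424.2, -265.0, 180.6]
tool_rot: [-0.002, 0.973, -0.229, -0.012]
wrist_force: [1.0, 1.5, -0.4]
width: 12.5
t 46.2 tcp [ 424.2 -265.   180.6] xax [ 0.895 -0.446 -0.024] yax [-0.446 -0.895  0.001] zax [-0.021  0.01  -1.   ] F [ 1.   1.5 -0.4] w 12.5 j [-0.61 -0.01  2.02 -0.    1.15  1.43]
lin [13.9, -2.4, 30.3] turn [0.0, 1.4, -1.1]
dist 33.4 ang 1.8 dyaw 1.1
```

```bash
python3 -m jog '[{"jaw":0,"linear":[12,-2,10],"turn":[0,1.4,-1.1]},{"jaw":0,"linear":[1,0,15],"turn":[0,0,0]},{"jaw":0,"linear":[0,0,8],"turn":[0,0,0]},{"jaw":0,"linear":[0,0,0],"turn":[0,0,0]},{"jaw":0,"linear":[0,0,0],"turn":[0,0,0]}]';python3 plan.py 437 -268.8 125 -25.4 1
python3 - <<'E'
from h import *
snap("scene","s26",(280,215,380,305),7)
E
```

```text
time_s: 46.82
tcp_pos: [436.2, -263.2, 143.3]
tool_rot: [-0.002, 0.976, -0.216, -0.002]
wrist_force: [1.4, -0.1, 0.8]
width: 12.1
t 46.83 tcp [ 436.2 -263.2  143.3] xax [ 0.907 -0.422 -0.005] yax [-0.422 -0.907 -0.002] zax [-0.003  0.004 -1.   ] F [ 1.4 -0.1  0.8] w 12.1 j [-0.59  0.04  2.05  0.    1.06  1.41]
lin [3.2, 4.8, 18.3] turn [-0.1, 0.3, 0.5]
dist 19.2 ang 0.6 dyaw -0.5
```

View pics/s26.png

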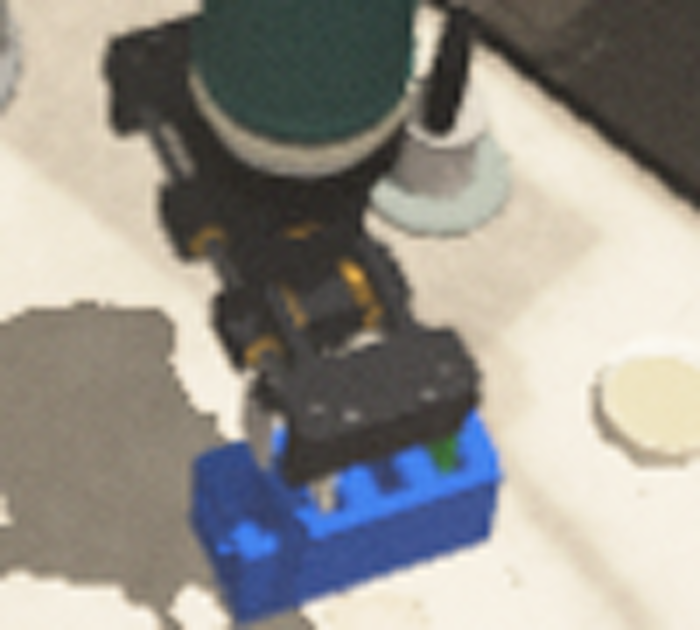

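```bash
python3 -m jog '[{"jaw":0,"linear":[3,4.5,8],"turn":[-0.1,0.3,0.5]},{"jaw":0,"linear":[0,0,10],"turn":[0,0,0]},{"jaw":0,"linear":[0,0,2],"turn":[0,0,0]},{"jaw":0,"linear":[0,0,0],"turn":[0,0,0]}]';python3 plan.py 437 -268.8 110 -25.4 1
```

```text
time_s: 47.38
tcp_pos: [437.3, -269.5, 122.6]
tool_rot: [0.0, 0.975, -0.221, 0.001]
wrist_force: [0.1, -0.8, -1.1]
width: 12.7
t 47.38 tcp [ 437.3 -269.5  122.6] xax [ 0.902 -0.431  0.002] yax [-0.431 -0.902 -0.   ] zax [ 0.002 -0.001 -1.   ] F [ 0.1 -0.8 -1.1] w 12.7 j [-0.6   0.06  2.06  0.    1.01  1.41]
lin [-0.6, -0.5, 12.6] turn [-0.0, -0.1, -0.1]
dist 12.6 ang 0.2 dyaw 0.1
```

```bash
python3 -m jog '[{"jaw":0,"linear":[-0.5,-0.5,6],"turn":[0,0,0]},{"jaw":0,"linear":[0,0,6],"turn":[0,0,0]},{"jaw":0,"linear":[0,0,6],"turn":[0,0,0]}]'; python3 -m jog '[{"jaw":0,"linear":[0,0,8],"turn":[0,0,0]},{"jaw":0,"linear":[0,0,8],"turn":[0,0,0]}]';python3 plan.py 437 -268.8 70 -25.4 1
```

```text
time_s: 47.75
tcp_pos: [437.5, -269.1, 104.2]
tool_rot: [0.0, 0.975, -0.221, 0.002]
wrist_force: [0.6, -0.2, 0.4]
width: 12.2
time_s: 48.0
tcp_pos: [437.6, -269.1, 87.1]
tool_rot: [0.0, 0.975, -0.221, 0.002]
wrist_force: [-0.0, -1.3, 0.1]
width: 12.8
t 48.0 tcp [ 437.6 -269.1   87.1] xax [ 0.902 -0.431  0.004] yax [-0.431 -0.902  0.   ] zax [ 0.003 -0.002 -1.   ] F [-0.  -1.3  0.1] w 12.8 j [-0.6   0.11  2.09  0.    0.94  1.42]
lin [-0.7, -0.0, 17.1] turn [0.0, -0.2, -0.1]
dist 17.1 ang 0.2 dyaw 0.1
```

```bash
python3 -m jog '[{"jaw":0,"linear":[0,0,8],"turn":[0,0,0]},{"jaw":0,"linear":[0,0,6],"turn":[0,0,0]},{"jaw":0,"linear":[0,0,1],"turn":[0,0,0]}]'; python3 -m jog '[{"jaw":20,"linear":[0,0,0],"turn":[0,0,0]},{"jaw":28,"linear":[0,0,0],"turn":[0,0,0]},{"jaw":28,"linear":[0,0,-15],"turn":[0,0,0]},{"jaw":28,"linear":[0,0,-35],"turn":[0,0,0]},{"jaw":28,"linear":[0,0,-50],"turn":[0,0,0]},{"jaw":28,"linear":[30,-20,-20],"turn":[0,0,-9]},{"jaw":28,"linear":[35,-35,0],"turn":[0,0,-10]},{"jaw":28,"linear":[40,-40,0],"turn":[0,0,-10]}]'
python3 - <<'E'
from h import *
st()
snap("scene","s27",(280,195,380,285),7)
snap("top","t27",(325,150,425,280),5)
E
```

```text
time_s: 48.38
tcp_pos: [436.9, -268.7, 69.8]
tool_rot: [0.0, 0.975, -0.221, 0.001]
wrist_force: [-0.3, -1.0, -0.5]
width: 12.5
time_s: 49.38
tcp_pos: [563.0, -206.5, 203.5]
tool_rot: [0.003, 0.999, 0.035, 0.005]
wrist_force: [0.5, 0.2, 0.2]
width: 28.1
t 49.38 tcp [ 563.  -206.5  203.5] xax [0.998 0.07  0.01 ] yax [ 0.07  -0.998  0.007] zax [ 0.011 -0.006 -1.   ] F [0.5 0.2 0.2] w 28.1 j [-0.39  0.14  1.82 -0.    1.17  1.11]
```

View pics/s27.png

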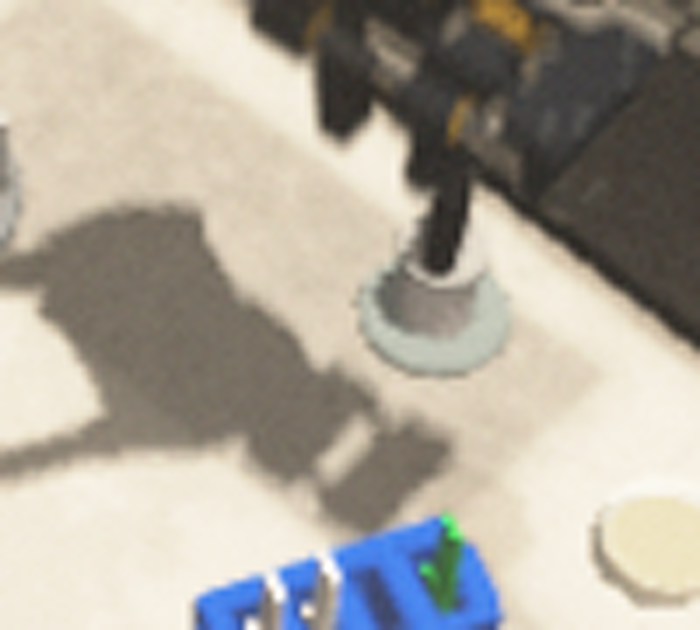

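View pics/t27.png

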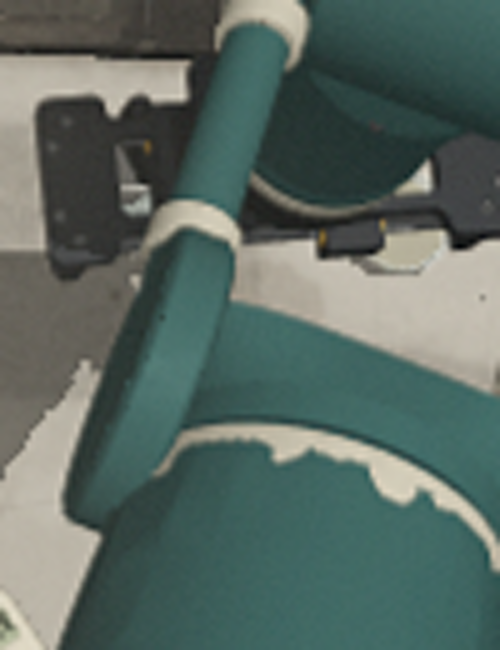

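All three coupons stand in the rack. Now the carrying handle, measured from the unobstructed frames.

Run:
```python
from h import *
a=cv2.imread("pics/t15_raw.png")[165:200,332:367]; b=cv2.imread("pics/s23_raw.png")[212:252,325:360]
g=lambda I:np.clip((cv2.resize(I,None,fx=11,fy=11,interpolation=cv2.INTER_CUBIC).astype(float)/255)**0.5*255,0,255).astype(np.uint8)
A,B=g(a),g(b); h=max(A.shape[0],B.shape[0]); pad=lambda I:np.vstack([I,np.zeros((h-I.shape[0],I.shape[1],3),np.uint8)])
cv2.imwrite("pics/c11.png",np.hstack([pad(A),pad(B)]))
```

```text
(no output)
```

View pics/c11.png

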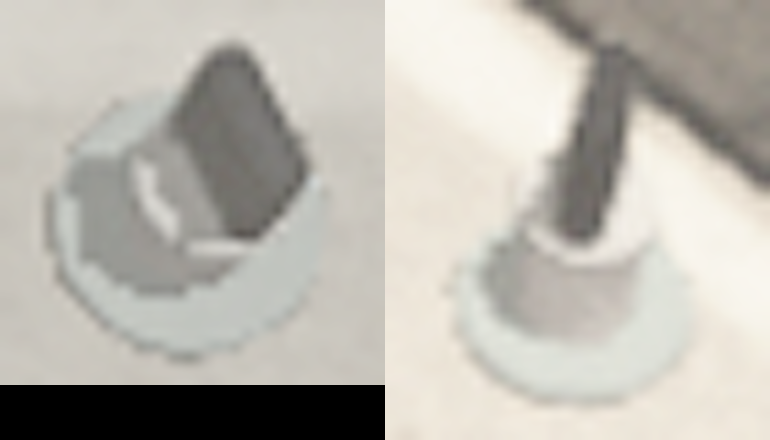

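Run:
```python
from h import *
def tp(u,v): return 332+(u-5)/11,165+(v-5)/11
def sp(u,v): return 325+(u-385-5)/11,212+(v-5)/11
a=np.array(tp(249,117)); b=np.array(sp(607,58))
for z in (80,90,100,110,115,120,125,130,140): print(z,ray("top",*a,z)[:2].round(1),ray("scene",*b,z)[:2].round(1))
for z in (50,60,70,100): 
    for n,(p,q) in {"base":((170,130),(235,240)),"back":((240,45),(310,160))}.items():
        A=ray("top",*tp(*p),z)[:2];B=ray("top",*tp(*q),z)[:2]; d=B-A; print(n,z,A.round(1),B.round(1),np.hypot(*d).round(1),(np.degrees(np.arctan2(d[1],d[0]))%180).round(1))
# flange centre in scene at base
for z in (40,50,60): print(z,"scene slab base",ray("scene",*sp(580,238),z)[:2].round(1))
```

```text
80 [ 645.5 -192.6] [ 663.4 -173.4]
90 [ 642.7 -190.8] [ 656.5 -178. ]
100 [ 640.  -189.1] [ 649.6 -182.5]
110 [ 637.2 -187.3] [ 642.7 -187. ]
115 [ 635.8 -186.4] [ 639.3 -189.3]
120 [ 634.4 -185.5] [ 635.9 -191.6]
125 [ 633.  -184.6] [ 632.4 -193.8]
130 [ 631.6 -183.7] [ 629.  -196.1]
140 [ 628.9 -181.9] [ 622.1 -200.6]
base 50 [ 650.6 -179. ] [ 623.6 -193.7] 30.7 28.6
back 50 [ 671.7 -196.3] [ 643.3 -212.2] 32.5 29.2
base 60 [ 647.8 -177.4] [ 621.1 -192. ] 30.5 28.6
back 60 [ 668.7 -194.5] [ 640.6 -210.3] 32.2 29.2
base 70 [ 645.1 -175.8] [ 618.6 -190.3] 30.2 28.6
back 70 [ 665.8 -192.8] [ 637.9 -208.4] 31.9 29.2
base 100 [ 636.8 -171. ] [ 611.1 -185. ] 29.3 28.6
back 100 [ 657.  -187.5] [ 629.9 -202.6] 31.0 29.2
40 scene slab base [ 636.4 -191.2]
50 scene slab base [ 630.  -195.4]
60 scene slab base [ 623.5 -199.7]
```

```bash
python3 plan.py 641 -188.5 150 29
```

```text
t 49.48 tcp [ 565.7 -203.6  203.5] xax [0.997 0.072 0.012] yax [ 0.072 -0.997  0.005] zax [ 0.013 -0.005 -1.   ] F [0.6 0.2 0.3] w 28.2 j [-0.39  0.14  1.82  0.    1.17  1.11]
lin [25.2, -3.3, 18.1] turn [0.2, -0.2, -8.3]
lin [25.5, 0.4, 18.0] turn [0.2, -0.2, -8.3]
lin [25.2, 4.1, 17.9] turn [0.2, -0.2, -8.3]
dist 93.6 ang 24.9 dyaw 24.9
```

```bash
python3 -m jog '[{"jaw":36,"linear":[22,-3,10],"turn":[0.2,-0.2,-8.3]},{"jaw":36,"linear":[25,0,15],"turn":[0.2,-0.2,-8.3]},{"jaw":36,"linear":[20,4,15],"turn":[0.2,-0.2,-8.3]},{"jaw":36,"linear":[3,0,5],"turn":[0,0,0]},{"jaw":36,"linear":[0,0,0],"turn":[0,0,0]},{"jaw":36,"linear":[0,0,0],"turn":[0,0,0]}]'; python3 plan.py 641 -188.5 125 29 1
```

```text
time_s: 50.22
tcp_pos: [635.0, -190.3, 164.8]
tool_rot: [0.001, 0.968, 0.252, 0.001]
wrist_force: [-0.2, -0.8, -0.2]
width: 35.6
t 50.23 tcp [ 635.  -190.3  164.8] xax [0.873 0.489 0.002] yax [ 0.489 -0.873  0.003] zax [ 0.003 -0.001 -1.   ] F [-0.2 -0.8 -0.2] w 35.6 j [-0.33  0.29  1.71 -0.    1.14  0.73]
lin [6.0, 1.2, 39.8] turn [0.1, -0.1, 0.2]
dist 40.3 ang 0.3 dyaw -0.2
```

```bash
python3 -m jog '[{"jaw":36,"linear":[5.5,1,15],"turn":[0.1,-0.1,0]},{"jaw":36,"linear":[0,0,18],"turn":[0,0,0]},{"jaw":36,"linear":[0,0,4],"turn":[0,0,0]},{"jaw":36,"linear":[0,0,0],"turn":[0,0,0]}]'; python3 plan.py 641 -188.5 120 29 1
python3 - <<'E'
from h import *
snap("scene","s28",(300,180,390,260),8)
E
```

```text
time_s: 50.72
tcp_pos: [639.4, -188.9, 125.6]
tool_rot: [0.0, 0.968, 0.251, -0.0]
wrist_force: [-0.4, 0.2, -0.5]
width: 36.2
t 50.73 tcp [ 639.4 -188.9  125.6] xax [ 0.874  0.486 -0.   ] yax [ 0.486 -0.874  0.001] zax [ 0.    -0.001 -1.   ] F [-0.4  0.2 -0.5] w 36.2 j [-0.32  0.33  1.73 -0.    1.08  0.74]
lin [1.6, 0.4, 5.6] turn [0.0, 0.0, 0.1]
dist 5.9 ang 0.1 dyaw -0.1
```

View pics/s28.png

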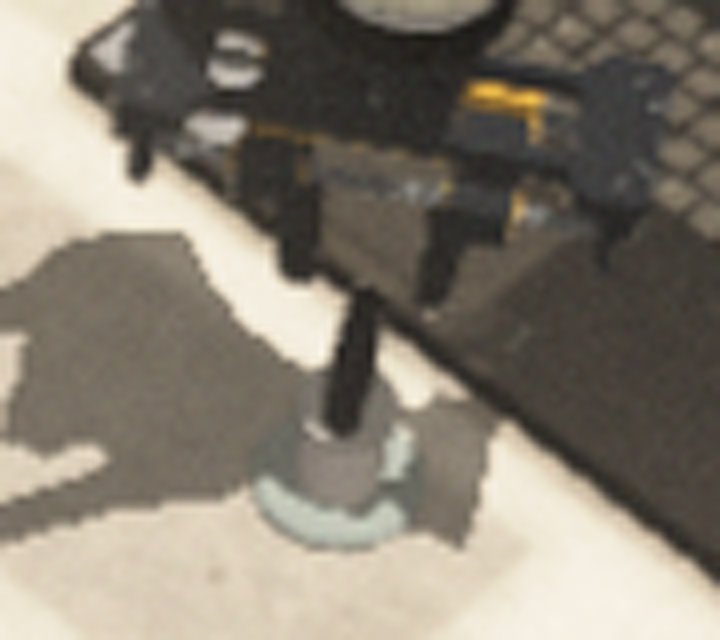

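The slab at (355,360) is between the fingers. Descending and gripping.

```bash
python3 -m jog '[{"jaw":36,"linear":[1.5,0.4,15],"turn":[0,0,0]},{"jaw":36,"linear":[0,0,18],"turn":[0,0,0]},{"jaw":36,"linear":[0,0,14],"turn":[0,0,0]},{"jaw":36,"linear":[0,0,4],"turn":[0,0,0]},{"jaw":36,"linear":[0,0,0],"turn":[0,0,0]}]'; python3 plan.py 641 -188.5 70 29 1; python3 -m jog '[{"jaw":0,"linear":[0,0,0],"turn":[0,0,0]},{"jaw":0,"linear":[0,0,0],"turn":[0,0,0]},{"jaw":0,"linear":[0,0,0],"turn":[0,0,0]},{"jaw":0,"linear":[0,0,0],"turn":[0,0,0]},{"jaw":0,"linear":[0,0,0],"turn":[0,0,0]}]' 50; python3 plan.py 641 -188.5 160 29 1
```

```text
time_s: 51.4
tcp_pos: [640.7, -188.4, 70.5]
tool_rot: [0.0, 0.968, 0.251, -0.0]
wrist_force: [0.3, -0.2, 0.8]
width: 35.9
t 51.4 tcp [ 640.7 -188.4   70.5] xax [ 0.874  0.486 -0.001] yax [ 0.486 -0.874 -0.   ] zax [-0.001 -0.    -1.   ] F [ 0.3 -0.2  0.8] w 35.9 j [-0.32  0.39  1.76 -0.    0.99  0.74]
lin [0.2, 0.2, 0.5] turn [-0.0, 0.1, 0.1]
dist 0.6 ang 0.1 dyaw -0.1
time_s: 52.02
tcp_pos: [641.7, -188.8, 72.2]
tool_rot: [0.001, 0.968, 0.251, 0.001]
wrist_force: [-0.4, 0.4, -1.4]
width: 13.5
t 52.02 tcp [ 641.7 -188.8   72.2] xax [0.874 0.486 0.001] yax [ 0.486 -0.874  0.002] zax [ 0.002 -0.001 -1.   ] F [-0.4  0.4 -1.4] w 13.5 j [-0.32  0.39  1.76 -0.    0.99  0.74]
lin [-0.4, -0.4, -87.8] turn [0.1, -0.1, 0.1]
dist 87.8 ang 0.1 dyaw -0.1
```

```bash
python3 -m jog '[{"jaw":0,"linear":[0,0,-10],"turn":[0,0,0]},{"jaw":0,"linear":[0,0,-25],"turn":[0,0,0]},{"jaw":0,"linear":[0,0,-35],"turn":[0,0,0]},{"jaw":0,"linear":[0,0,-35],"turn":[0,0,0]},{"jaw":0,"linear":[0,0,-10],"turn":[0,0,0]},{"jaw":0,"linear":[0,0,0],"turn":[0,0,0]}]'
python3 - <<'E'
from h import *
st()
snap("scene","s29",(300,170,380,240),9)
snap("top","t29",(220,190,320,270),7)
E
```

```text
time_s: 52.78
tcp_pos: [641.1, -188.4, 191.8]
tool_rot: [0.001, 0.968, 0.251, 0.0]
wrist_force: [0.7, 0.7, -0.9]
width: 13.5
t 52.77 tcp [ 641.1 -188.4  191.8] xax [0.874 0.486 0.   ] yax [ 0.486 -0.874  0.001] zax [ 0.001 -0.001 -1.   ] F [ 0.7  0.7 -0.9] w 13.5 j [-0.32  0.28  1.67 -0.    1.19  0.74]
```

View pics/s29.png

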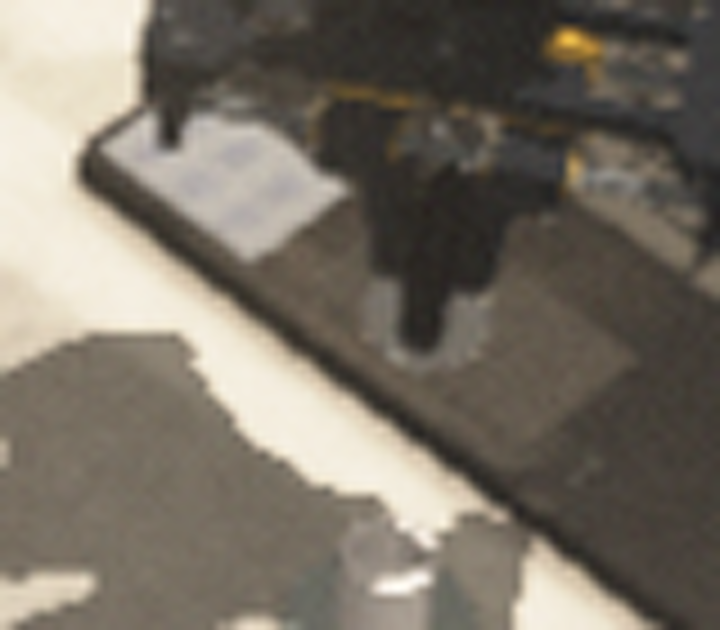

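View pics/t29.png

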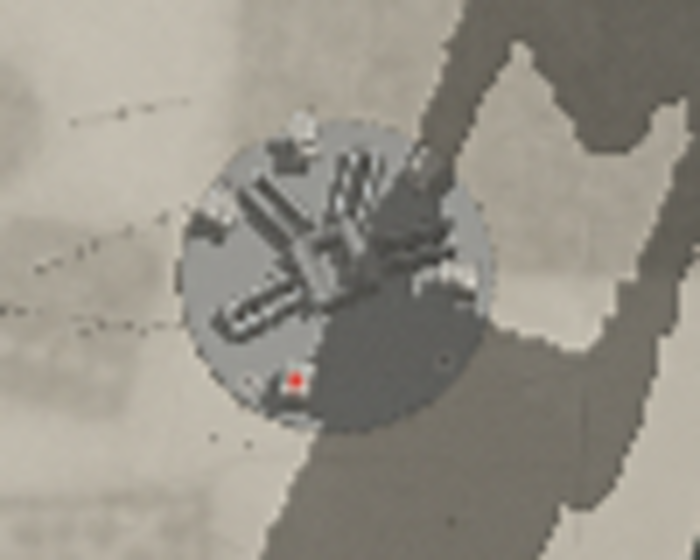

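Run:
```python
from m1 import *
im=cv2.imread("pics/t29_raw.png")
print(cell(im))
x0,y0,s=254,214,28
c=cv2.resize(im[y0:y0+26,x0:x0+26],None,fx=s,fy=s,interpolation=cv2.INTER_CUBIC)
c2=c.copy()
def cr(p): q=proj("top",p); return tuple(int(v) for v in ((q-[x0,y0])*s+s/2))
ce=np.array([516.2,29.3]);A=np.radians(23.8);e=np.array([np.cos(A),np.sin(A)]);n=np.array([-e[1],e[0]])
for a,b,col in ((13,13,(0,0,255)),(9.5,5.5,(0,255,255))):
    cv2.polylines(c2,[np.array([cr([*(ce+e*i*a+n*j*b),44]) for i,j in ((1,1),(1,-1),(-1,-1),(-1,1))])],True,col,1)
cv2.imwrite("pics/c12.png",cv2.resize(np.hstack([c,c2]),None,fx=.54,fy=.54))
```

```text
(array([516.20130621,  29.06954535]), np.float64(58.57402802809814), np.float64(0.8905109489051095))
```

View pics/c12.png

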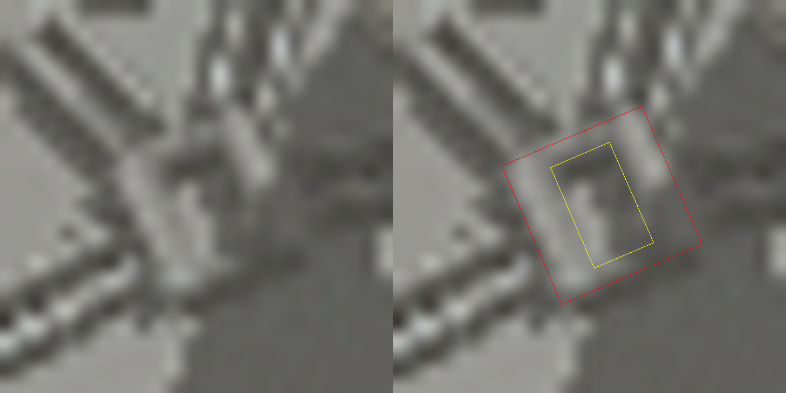

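```bash
python3 - <<'E'
from h import *
for o in (-3,0,3):
    p=np.array([641.1,-188.4])-np.array([2,1.2])+o*np.array([.874,.486])
    print(o,((proj("scene",[*p,176])-[300,170])*9+4).round(1),((proj("scene",[*p,174-2])-[300,170])*9+4).round(1))
E
python3 plan.py 518.2 30.4 190 23.8
```

```text
-3 [423.1 311.8] [421.9 320. ]
0 [424.9 304.9] [423.7 313. ]
3 [426.7 297.9] [425.5 306.1]
t 52.88 tcp [ 640.4 -188.2  190.2] xax [ 0.874  0.486 -0.001] yax [ 0.486 -0.874 -0.   ] zax [-0.001 -0.    -1.   ] F [-0.1 -0.  -0.7] w 13.3 j [-0.32  0.28  1.67 -0.    1.19  0.74]
lin [-0.1, -50.1, 0.1] turn [-0.0, 0.0, 1.1]
lin [-1.0, -50.1, 0.1] turn [-0.0, 0.0, 1.1]
lin [-1.9, -50.0, 0.1] turn [-0.0, 0.0, 1.1]
lin [-2.9, -50.0, 0.0] turn [-0.0, 0.0, 1.1]
lin [-3.8, -49.9, 0.0] turn [-0.0, 0.0, 1.1]
dist 250.4 ang 5.3 dyaw -5.3
```

```bash
python3 -m jog '[{"jaw":0,"linear":[0,-40,0],"turn":[0,0,1]},{"jaw":0,"linear":[-1,-50,0],"turn":[0,0,1]},{"jaw":0,"linear":[-2,-50,0],"turn":[0,0,1]},{"jaw":0,"linear":[-3,-50,0],"turn":[0,0,1]},{"jaw":0,"linear":[-3,-45,0],"turn":[0,0,1]},{"jaw":0,"linear":[-1,-12,0],"turn":[0,0,0]},{"jaw":0,"linear":[0,0,0],"turn":[0,0,0]}]'; python3 plan.py 518.2 30.4 140 23.8
```

```text
time_s: 53.75
tcp_pos: [509.7, 33.2, 177.4]
tool_rot: [-0.003, 0.978, 0.206, -0.01]
wrist_force: [-1.3, -0.6, -0.2]
width: 13.5
t 53.75 tcp [509.7  33.2 177.4] xax [ 0.915  0.404 -0.019] yax [ 0.404 -0.915 -0.01 ] zax [-0.021  0.002 -1.   ] F [-1.3 -0.6 -0.2] w 13.5 j [0.01 0.01 2.   0.   1.14 1.17]
lin [7.4, 6.3, 37.2] turn [-0.6, 1.1, 0.0]
dist 38.5 ang 1.2 dyaw -0.0
```

```bash
python3 -m jog '[{"jaw":0,"linear":[6,5,15],"turn":[-0.6,1.1,0]},{"jaw":0,"linear":[1,1,15],"turn":[0,0,0]},{"jaw":0,"linear":[0,0,4],"turn":[0,0,0]},{"jaw":0,"linear":[0,0,0],"turn":[0,0,0]},{"jaw":0,"linear":[0,0,0],"turn":[0,0,0]}]'; python3 plan.py 518.2 30.4 110 23.8 1
```

```text
time_s: 54.38
tcp_pos: [520.4, 26.7, 140.9]
tool_rot: [0.001, 0.979, 0.205, -0.0]
wrist_force: [0.3, -0.8, -1.3]
width: 13.9
t 54.38 tcp [520.4  26.7 140.9] xax [ 0.916  0.401 -0.001] yax [ 0.401 -0.916  0.001] zax [-0.001 -0.002 -1.   ] F [ 0.3 -0.8 -1.3] w 13.9 j [ 0.    0.06  2.03 -0.    1.05  1.16]
lin [-0.5, -4.3, 30.9] turn [0.1, 0.1, -0.1]
dist 31.2 ang 0.2 dyaw 0.1
```

```bash
python3 -m jog '[{"jaw":0,"linear":[-0.5,-4,12],"turn":[0,0,0]},{"jaw":0,"linear":[0,0,15],"turn":[0,0,0]},{"jaw":0,"linear":[0,0,6],"turn":[0,0,0]},{"jaw":0,"linear":[0,0,2],"turn":[0,0,0]},{"jaw":0,"linear":[0,0,0],"turn":[0,0,0]}]'; python3 plan.py 518.2 30.4 100 23.8 1
python3 - <<'E'
from h import *
snap("scene","s30",(225,170,305,235),9)
E
```

```text
time_s: 55.0
tcp_pos: [518.1, 30.6, 103.7]
tool_rot: [0.001, 0.979, 0.205, -0.0]
wrist_force: [0.8, -0.7, -0.6]
width: 13.3
t 55.0 tcp [518.1  30.6 103.7] xax [ 0.916  0.402 -0.001] yax [ 0.402 -0.916  0.001] zax [-0.    -0.002 -1.   ] F [ 0.8 -0.7 -0.6] w 13.3 j [ 0.01  0.1   2.07 -0.    0.98  1.17]
lin [-0.0, 0.2, 3.7] turn [0.1, 0.1, -0.1]
dist 3.7 ang 0.2 dyaw 0.1
```

View pics/s30.png

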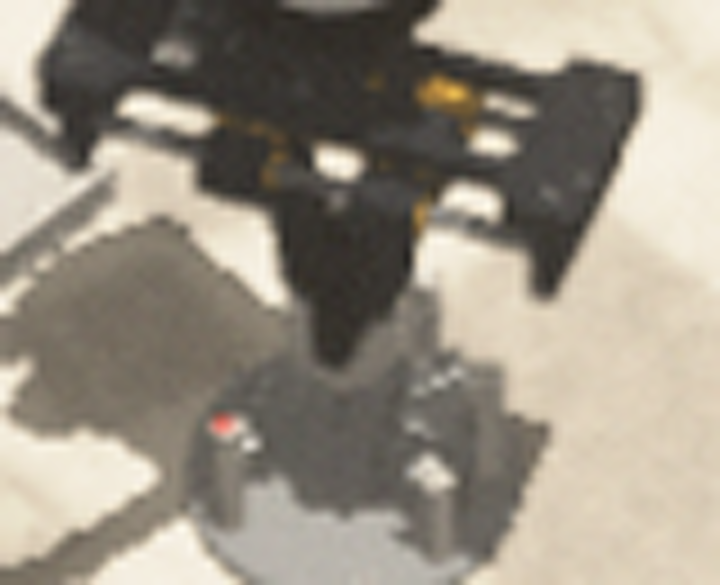

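```bash
python3 -m jog '[{"jaw":0,"linear":[0,0,6],"turn":[0,0,0]},{"jaw":0,"linear":[0,0,5],"turn":[0,0,0]}]'; python3 -m jog '[{"jaw":0,"linear":[0,0,3],"turn":[0,0,0]},{"jaw":0,"linear":[0,0,3],"turn":[0,0,0]}]';python3 -m jog '[{"jaw":0,"linear":[0,0,2],"turn":[0,0,0]},{"jaw":0,"linear":[0,0,2],"turn":[0,0,0]}]'; python3 plan.py 518.2 30.4 80 23.8 1
```

```text
time_s: 55.3
tcp_pos: [519.2, 30.6, 93.3]
tool_rot: [0.001, 0.979, 0.205, 0.001]
wrist_force: [-0.0, -0.9, -0.3]
width: 13.4
time_s: 55.55
tcp_pos: [519.1, 30.5, 86.7]
tool_rot: [0.001, 0.979, 0.205, 0.001]
wrist_force: [-0.0, 0.2, -0.7]
width: 13.3
time_s: 55.8
tcp_pos: [519.1, 30.5, 82.3]
tool_rot: [0.001, 0.979, 0.205, 0.001]
wrist_force: [-0.3, 0.2, -1.0]
width: 13.8
t 55.8 tcp [519.1  30.5  82.3] xax [0.916 0.401 0.001] yax [ 0.401 -0.916  0.002] zax [ 0.002 -0.002 -1.   ] F [-0.3  0.2 -1. ] w 13.8 j [ 0.01  0.13  2.08 -0.    0.93  1.17]
lin [-0.9, -0.3, 2.3] turn [0.1, -0.1, -0.1]
dist 2.5 ang 0.2 dyaw 0.1
```

```bash
python3 -m jog '[{"jaw":0,"linear":[-0.4,0,2],"turn":[0,0,0]},{"jaw":0,"linear":[0,0,2],"turn":[0,0,0]}]';python3 -m jog '[{"jaw":0,"linear":[0,0,2],"turn":[0,0,0]},{"jaw":0,"linear":[0,0,2],"turn":[0,0,0]}]';python3 -m jog '[{"jaw":0,"linear":[0,0,2],"turn":[0,0,0]},{"jaw":0,"linear":[0,0,2],"turn":[0,0,0]}]'; python3 plan.py 518.2 30.4 70 23.8 1
```

```text
time_s: 56.05
tcp_pos: [518.8, 30.3, 78.2]
tool_rot: [0.001, 0.979, 0.205, 0.001]
wrist_force: [0.4, 0.1, -0.6]
width: 13.6
time_s: 56.3
tcp_pos: [518.9, 30.3, 74.0]
tool_rot: [0.001, 0.979, 0.205, 0.001]
wrist_force: [-0.5, 0.1, -0.9]
width: 13.7
time_s: 56.55
tcp_pos: [518.9, 30.3, 69.7]
tool_rot: [0.001, 0.979, 0.205, 0.001]
wrist_force: [-0.5, 0.6, -0.7]
width: 13.6
t 56.55 tcp [518.9  30.3  69.7] xax [0.916 0.402 0.001] yax [ 0.402 -0.916  0.002] zax [ 0.002 -0.002 -1.   ] F [-0.5  0.6 -0.7] w 13.6 j [ 0.01  0.14  2.09 -0.    0.91  1.17]
lin [-0.6, -0.4, -0.3] turn [0.1, -0.1, -0.1]
dist 0.8 ang 0.2 dyaw 0.1
```

It's entering without force. Continuing to contact.

```bash
python3 -m jog '[{"jaw":0,"linear":[0,0,2],"turn":[0,0,0]},{"jaw":0,"linear":[0,0,2],"turn":[0,0,0]}]';python3 -m jog '[{"jaw":0,"linear":[0,0,2],"turn":[0,0,0]},{"jaw":0,"linear":[0,0,1],"turn":[0,0,0]}]';python3 -m jog '[{"jaw":0,"linear":[0,0,1],"turn":[0,0,0]},{"jaw":0,"linear":[0,0,1],"turn":[0,0,0]}]'
python3 - <<'E'
from h import *
st()
snap("scene","s31",(225,170,305,235),9)
E
```

```text
time_s: 56.8
tcp_pos: [519.2, 30.4, 69.5]
tool_rot: [0.001, 0.979, 0.205, 0.0]
wrist_force: [-7.5, -0.6, 15.5]
width: 13.7
time_s: 57.05
tcp_pos: [519.2, 30.3, 69.6]
tool_rot: [0.001, 0.979, 0.205, -0.0]
wrist_force: [-1.5, 0.2, 1.0]
width: 13.5
time_s: 57.3
tcp_pos: [519.3, 30.3, 69.5]
tool_rot: [0.001, 0.979, 0.205, -0.0]
wrist_force: [-4.6, -0.9, 8.2]
width: 13.7
t 57.3 tcp [519.3  30.3  69.5] xax [ 0.916  0.402 -0.001] yax [ 0.402 -0.916  0.002] zax [-0.    -0.002 -1.   ] F [-4.6 -0.9  8.2] w 13.7 j [ 0.01  0.14  2.09 -0.    0.91  1.17]
```

View pics/s31.png

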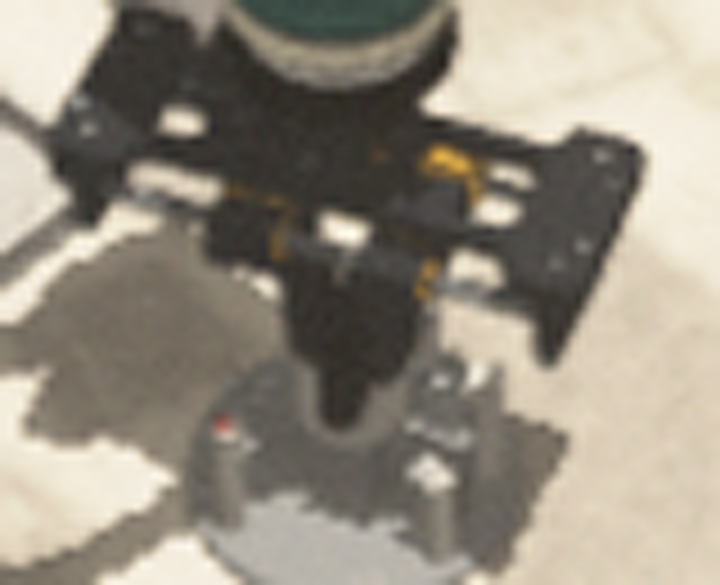

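Run:
```python
from h import *
for z in (40,44,49,55,60,65,70): print(z,((proj("scene",[502.8,13.9,z])-[225,170])*9+4).round(1))
# same check for the holder: flange lower arc in s28 raw vs lifted s29: arc bottom (425,372) at TCP 191.8
c=np.array([641.1-2,-188.4-1.2]); d=np.array([-176,-727])-c; d/=np.hypot(*d)
for dz in (-5,-10,-15,-20): print("lift",dz,((proj("scene",[*(c+20.5*d),191.8+dz])-[300,170])*9+4).round(1))
im=cv2.imread("pics/s31_raw.png")
cv2.imwrite("pics/c13.png",cv2.resize(im[200:230,245:285],None,fx=18,fy=18,interpolation=cv2.INTER_CUBIC))
```

```text
40 [352.4 461.3]
44 [352.1 454. ]
49 [351.7 444.9]
55 [351.2 434. ]
60 [350.8 424.8]
65 [350.5 415.6]
70 [350.1 406.3]
lift -5 [420.9 331.6]
lift -10 [419.4 341.9]
lift -15 [417.8 352.1]
lift -20 [416.3 362.3]
```

View pics/c13.png

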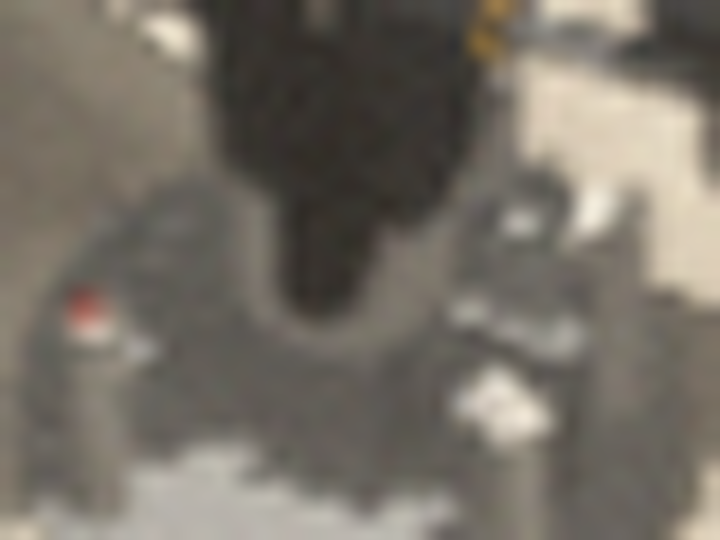

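```bash
python3 -m jog '[{"jaw":0,"linear":[-0.8,0,1],"turn":[0,0,0]},{"jaw":0,"linear":[0,0,1],"turn":[0,0,0]}]';python3 -m jog '[{"jaw":0,"linear":[-0.8,0,1],"turn":[0,0,0]},{"jaw":0,"linear":[0,0,1],"turn":[0,0,0]}]';python3 plan.py 518.2 30.4 70 23.8 1
```

```text
time_s: 57.6
tcp_pos: [519.3, 30.3, 69.5]
tool_rot: [0.001, 0.979, 0.205, 0.0]
wrist_force: [-4.1, 0.1, 8.8]
width: 13.7
time_s: 57.85
tcp_pos: [519.3, 30.3, 69.5]
tool_rot: [0.001, 0.979, 0.205, 0.001]
wrist_force: [-4.4, -0.1, 8.8]
width: 13.6
t 57.85 tcp [519.3  30.3  69.5] xax [0.916 0.402 0.002] yax [ 0.402 -0.916  0.002] zax [ 0.002 -0.001 -1.   ] F [-4.4 -0.1  8.8] w 13.6 j [ 0.01  0.14  2.09 -0.    0.91  1.17]
lin [-1.0, -0.5, -0.5] turn [0.1, -0.1, -0.1]
dist 1.2 ang 0.2 dyaw 0.1
```

```bash
python3 -m jog '[{"jaw":0,"linear":[0,0,-2],"turn":[0,0,0]},{"jaw":0,"linear":[-2,0,0],"turn":[0,0,0]},{"jaw":0,"linear":[-2,0,0],"turn":[0,0,0]}]';python3 -m jog '[{"jaw":0,"linear":[-1,0,0],"turn":[0,0,0]}]'; python3 -m jog '[{"jaw":0,"linear":[2,0,0],"turn":[0,0,0]},{"jaw":0,"linear":[2,0,0],"turn":[0,0,0]},{"jaw":0,"linear":[2,0,0],"turn":[0,0,0]}]'
```

```text
time_s: 58.22
tcp_pos: [517.2, 29.2, 71.6]
tool_rot: [0.0, 0.979, 0.205, 0.003]
wrist_force: [4.7, 3.6, -4.0]
width: 13.8
time_s: 58.35
tcp_pos: [517.2, 29.2, 71.7]
tool_rot: [0.0, 0.979, 0.205, 0.004]
wrist_force: [3.5, 3.2, -3.8]
width: 13.7
time_s: 58.72
tcp_pos: [520.8, 31.0, 70.8]
tool_rot: [0.0, 0.979, 0.205, 0.002]
wrist_force: [-0.6, -0.2, -0.2]
width: 13.9
```

```bash
python3 -m jog '[{"jaw":0,"linear":[1.5,0,0],"turn":[0,0,0]}]';python3 -m jog '[{"jaw":0,"linear":[1.5,0,0],"turn":[0,0,0]}]'; python3 -m jog '[{"jaw":0,"linear":[1,0,0],"turn":[0,0,0]}]'
```

```text
time_s: 58.85
tcp_pos: [521.0, 31.3, 70.5]
tool_rot: [0.001, 0.979, 0.205, 0.0]
wrist_force: [-3.2, -2.2, 1.6]
width: 13.2
time_s: 58.98
tcp_pos: [521.1, 31.5, 70.0]
tool_rot: [0.001, 0.979, 0.205, -0.001]
wrist_force: [-4.0, -2.3, 1.8]
width: 13.7
time_s: 59.1
tcp_pos: [521.1, 31.6, 69.7]
tool_rot: [0.001, 0.979, 0.205, -0.002]
wrist_force: [-4.0, -2.4, 1.8]
width: 13.9
```

Lateral play is about 4 mm including compliance, which means the full 16 mm tang is in the 19 mm slot. The hard stop at TCP z 69.5 is therefore the flange on the hub. Centring, pressing and releasing.

```bash
python3 -m jog '[{"jaw":0,"linear":[-1.5,0,0],"turn":[0,0.2,0]},{"jaw":0,"linear":[-1,0.3,0],"turn":[0,0,0]}]';python3 plan.py 519.1 30.3 70 23.8 1; python3 -m jog '[{"jaw":0,"linear":[0,0,2],"turn":[0,0,0]},{"jaw":0,"linear":[0,0,2],"turn":[0,0,0]}]';python3 plan.py 519.1 30.3 70 23.8 1
```

```text
time_s: 59.35
tcp_pos: [520.5, 30.8, 70.0]
tool_rot: [0.0, 0.979, 0.205, 0.001]
wrist_force: [-0.3, 1.2, -0.2]
width: 13.7
t 59.35 tcp [520.5  30.8  70. ] xax [0.916 0.402 0.003] yax [ 0.402 -0.916  0.001] zax [ 0.003  0.    -1.   ] F [-0.3  1.2 -0.2] w 13.7 j [0.01 0.14 2.09 0.   0.91 1.17]
lin [-1.5, -0.1, -0.0] turn [0.0, -0.1, -0.1]
dist 1.5 ang 0.2 dyaw 0.1
time_s: 59.6
tcp_pos: [521.2, 30.9, 69.5]
tool_rot: [0.0, 0.979, 0.205, 0.001]
wrist_force: [-10.1, -0.5, 17.3]
width: 13.8
t 59.6 tcp [521.2  30.9  69.5] xax [0.916 0.402 0.003] yax [ 0.402 -0.916  0.001] zax [ 0.003  0.    -1.   ] F [-10.1  -0.5  17.3] w 13.8 j [0.01 0.15 2.09 0.   0.91 1.17]
lin [-2.2, -0.3, -0.5] turn [0.0, -0.2, -0.1]
dist 2.2 ang 0.2 dyaw 0.1
```

```bash
python3 -m jog '[{"jaw":0,"linear":[-1,0,-0.5],"turn":[0,0,0]},{"jaw":0,"linear":[-0.5,0,0],"turn":[0,0,0]},{"jaw":18,"linear":[0,0,0],"turn":[0,0,0]},{"jaw":30,"linear":[0,0,0],"turn":[0,0,0]},{"jaw":36,"linear":[0,0,0],"turn":[0,0,0]},{"jaw":36,"linear":[0,0,-15],"turn":[0,0,0]},{"jaw":36,"linear":[0,0,-30],"turn":[0,0,0]}]';python3 -m jog '[{"jaw":36,"linear":[0,0,-40],"turn":[0,0,0]},{"jaw":36,"linear":[0,0,-40],"turn":[0,0,0]},{"jaw":36,"linear":[-10,-20,-20],"turn":[0,0,0]},{"jaw":36,"linear":[-25,-30,0],"turn":[0,0,0]},{"jaw":36,"linear":[-30,-30,0],"turn":[0,0,0]}]'
python3 - <<'E'
from h import *
st()
snap("scene","s32",(225,170,305,235),9)
snap("top","t32")
E
```

```text
time_s: 60.48
tcp_pos: [519.2, 30.6, 115.0]
tool_rot: [-0.0, 0.979, 0.205, 0.001]
wrist_force: [0.4, 1.2, 0.2]
width: 36.1
time_s: 61.1
tcp_pos: [430.7, 78.3, 227.2]
tool_rot: [0.0, 0.979, 0.204, 0.008]
wrist_force: [0.3, 0.7, 0.7]
width: 36.1
t 61.1 tcp [430.7  78.3 227.2] xax [0.917 0.399 0.015] yax [ 0.399 -0.917  0.004] zax [ 0.015  0.002 -1.   ] F [0.3 0.7 0.7] w 36.1 j [ 0.12 -0.2   2.11  0.    1.22  1.28]
```

View pics/s32.png

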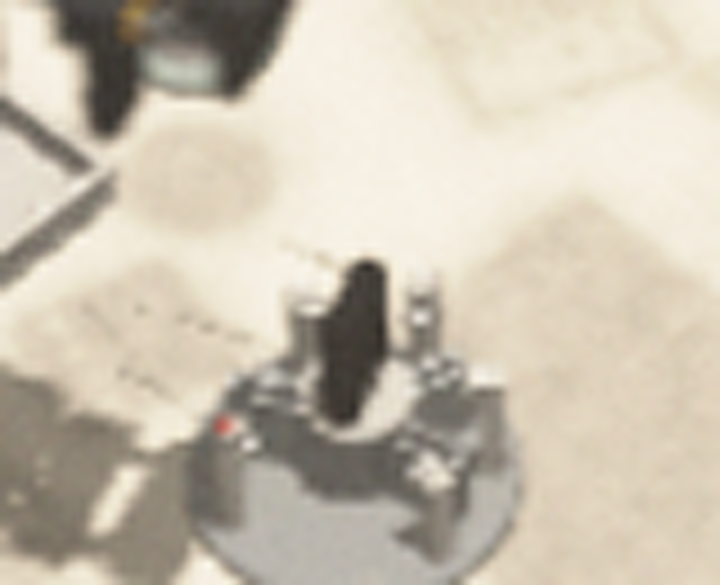

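View pics/t32.png

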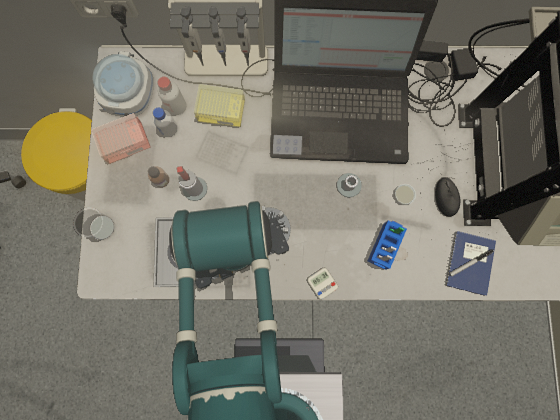

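Run:
```python
from h import *
for z in (102,109,49,56): print(z,((proj("scene",[516.7,29.0,z])-[225,170])*9+4).round(1))
A=np.radians(23.8)
for o in (-19,19):
  for z in (102,49): print(o,z,((proj("scene",[516.7+o*np.cos(A),29+o*np.sin(A),z])-[225,170])*9+4).round(1))
```

```text
102 [345.8 299.3]
109 [345.2 285.8]
49 [349.9 398.7]
56 [349.4 385.9]
-19 102 [324.6 339.7]
-19 49 [329.3 438.8]
19 102 [366.6 259.5]
19 49 [370.2 359.2]
```

The handle matches the seated height: predicted slab top (367,260), observed (370,258). Moving the arm aside for a last check of everything.

```bash
python3 -m jog '[{"jaw":36,"linear":[0,0,-40],"turn":[0,0,0]},{"jaw":36,"linear":[0,50,-40],"turn":[0,0,0]},{"jaw":36,"linear":[-10,55,-20],"turn":[0,0,0]},{"jaw":36,"linear":[-15,55,0],"turn":[0,0,0]},{"jaw":36,"linear":[-20,55,0],"turn":[0,0,0]},{"jaw":36,"linear":[-20,50,0],"turn":[0,0,0]},{"jaw":36,"linear":[0,0,0],"turn":[0,0,0]},{"jaw":36,"linear":[0,0,0],"turn":[0,0,0]}]'
python3 - <<'E'
from h import *
st()
snap("scene","s33")
im=snap("top","t33")
cv2.imwrite("pics/t33z.png",cv2.resize(im[150:300,140:430],None,fx=2.7,fy=2.7,interpolation=cv2.INTER_CUBIC))
E
```

```text
time_s: 62.2
tcp_pos: [479.4, -201.0, 337.9]
tool_rot: [0.004, 0.978, 0.207, 0.013]
wrist_force: [0.8, 0.1, -0.1]
width: 36.1
t 62.2 tcp [ 479.4 -201.   337.9] xax [0.914 0.405 0.024] yax [ 0.404 -0.915  0.013] zax [ 0.027 -0.003 -1.   ] F [ 0.8  0.1 -0.1] w 36.1 j [-0.45 -0.1   1.81  0.01  1.4   0.7 ]
```

View pics/s33.png

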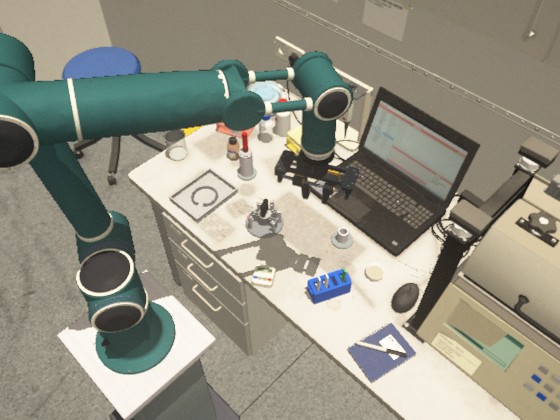

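View pics/t33z.png

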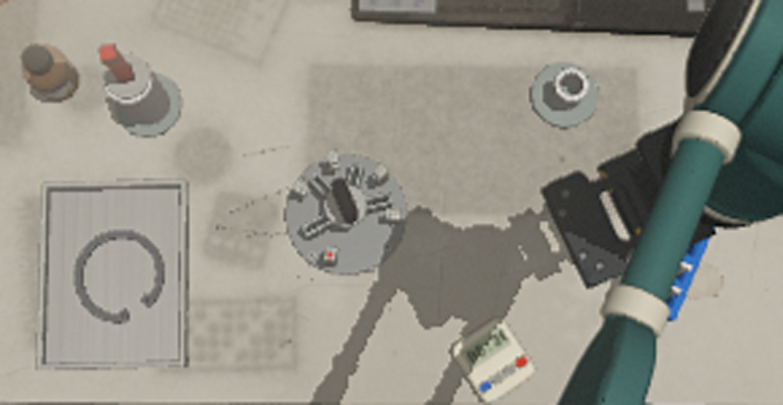

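Run:
```python
from h import *
im=cv2.imread("pics/s33_raw.png"); 
a=cv2.resize(im[258:308,300:360],None,fx=8,fy=8,interpolation=cv2.INTER_CUBIC)
b=cv2.resize(im[120:170,215:255],None,fx=8,fy=8,interpolation=cv2.INTER_CUBIC)
cv2.imwrite("pics/c14.png",np.hstack([a,b]))
```

```text
(no output)
```

View pics/c14.png

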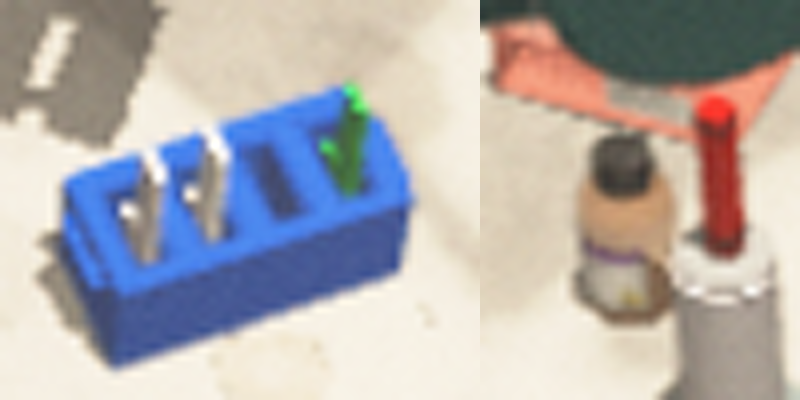

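Run:
```python
from h import *
n=np.array([.429,.903])
for nm,s in (("steel",(437.9,-264)),("white",(461.4,-274.9)),("green",(508.3,-297.3))):
    p=np.array(s)-4.75*n
    for z in (96,108): print(nm,z,((proj("scene",[*(p),z])-[300,258])*8+4).round(0))
```

```text
steel 96 [149. 169.]
steel 108 [151. 150.]
white 96 [219. 146.]
white 108 [222. 127.]
green 96 [359. 102.]
green 108 [362.  83.]
```

The coupon tops agree with z ≈ 96, so the feet are on the slot floors. Handing in.

Run:
```python
from plant import env
print(env.close_job())
```

```text
the job is handed in; nothing more can be done
None
```

The job is handed in after about 62 s of robot time, and every check I made at the end passed.

- **Ring:** I lifted the free end with the pick until it snapped out on top of the red-dot claw, then drew the ring off. It lies flat near the centre of the tray. The lift briefly reached 19.5 N, above the 8–15 N you gave, until I moved the hook inward.
- **Pick:** It is back upright in its stand.
- **Coupons:** Steel is in slot 1, white in slot 2 and green in slot 4; there was no copper coupon. Their tops measure about 96 mm above the bench, which is right for feet standing on the slot floors.
- **Handle:** It came to a hard stop at the same height at two sideways positions, with a few millimetres of side play, as expected with the whole tang in the slot. The stop was about 7 mm higher than my first camera estimate of the handle. Its slab then showed in the picture where a seated handle should be, so I take the estimate to have been wrong.
- **Bystanders and knocks:** The timer, bottle and dish looked untouched. I saw no knock to the tray or rack, and no grip slip.
- **Camera offset:** The robot's own positions differed from the camera's by about 2 mm in x and 1 mm in y, and I corrected for this when setting the handle.

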